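# Put a tub away closed in the row

### The job

Put the top tub of the nested pile away: ease it straight up off the pile, leaving the other two in the rack, stand it upright on a clear patch of counter and close it with the small lid that fits it. Then pick up the closed tub and stack it on the single full tub in the gap of the row, its four feet seated in the recesses of the lid below. Set things down rather than dropping them, and leave the row and everything else on the counter where it is.

Things in the scene. Friction and masses are not known exactly. Their poses are not given: they have to be found in the camera images.
- tub_mid (a point): Centre (25 above its underside) of the tub to put away, the top one of three like small white stoneware tubs nested in a rack. Rim 70 (x, its length) x 60 (y), 5 thick, standing 4 out from the sides, which taper 10 deg all round to a base 46 x 36. 50.5 high with its feet, 0.14 to 0.19 kg. z up. In mm.
- tub_rim (a point): Middle of the tub's mouth, level with the rim's top; mouth 56 x 46 inside, wall 3. In the nest only the top 17 shows: the rim of the next tub, as wide, lies 17.3 below this one. The tapered sides wedge: eased straight up it frees at 2 to 5 N; pressed down hard, tilted or gripped together with the rim below, the others come along. In mm.
- tub_foot (a point): Tip of one of the tub's four corner feet, 17 either way along and 12 either way across from its middle: round, 4.5 high, 10 across at the root and 7 at the tip. In mm.
- nest_next_mid (a point): Centre (25 above its underside) of the next tub down in the nest, same size and axes as the top one, 0.16 kg. In mm.
- nest_low_mid (a point): Centre (25 above its underside) of the bottom tub of the nest, same size and axes, 0.16 kg. The rim of the top tub is 88 above the counter, that of the next 71. In mm.
- rack: Bent steel rack, fixed, in which the nest stands: base plate 3 thick, and an end plate 44 wide and 98 high at each end of the tubs (x = +43 to +46 and -43 to -46), which leaves 8 between plate and rim there; open at the long (y) sides. Origin under its middle on the counter; same axes as the tubs in it. In mm.
- lid_mid (a point): Centre (6.5 above its underside) of the loose small grey plastic lid that fits the tub, right way up on the counter: plate 65 (x) x 55, 7 thick, over a plug 6 high (50 x 40, stepped in to 47 x 37 below) that drops into the mouth until the plate lies on the rim, 2.5 inside its edge; then this point is 26 above the tub's centre. Not clipped, held by its weight, 0.03 to 0.05 kg. In mm.
- stored_mid (a point): Centre (29 above the counter) of the full closed tub to stack on, the single one in the middle of a row of three places: same tub with the same lid on, 57.5 high in all, 0.24 to 0.42 kg. x along its length, y along the row, z up. A tub properly stacked on it has its centre 49.5 above this point. In mm.
- stored_recess (a point): Middle of the floor of one of the four square recesses in that lid: 14 x 14, 4 deep, 53.5 above the counter, 17 either way along and 12 either way across from the middle. They take the feet with 2 to spare each side. In mm.
- pair_left_mid (a point): Centre (55.5 above the counter) of the two full closed tubs, one on the other, next in the row on the single one's +y side: 70 x 60, 111 high, 0.6 kg, standing 10 to 12 clear of it, too close for a finger between. In mm.
- pair_right_mid (a point): The same on its -y side. In mm.
- jug_mid (a point): Bystander: stainless steel jug, 90 across, 112 high, its wire handle reaching 78 from the axis on the +y side, a short spout opposite; the point is half-way up its axis. In mm.
- saucer_mid (a point): Bystander: white ceramic saucer, 127 across, 20 high; its centre. In mm.
- spoons_mid (a point): Bystander: pink plastic measuring spoons clipped together by a ring, 125 long along x (from -66 to +59), 38 wide, 29 high; the point is near the middle, 15 up. In mm.
- square_lid_mid (a point): Bystander: square grey plastic lid of a larger box, 110 x 110 x 13, with a raised edge and no recesses; its centre. In mm.
- brush_mid (a point): Bystander: stiff plastic-handled washing-up brush lying along x, 275 long (from -150 to +123), head 46 wide at +x, 40 high. In mm.
Things that resemble listed ones, but are neither listed nor needed, are in the scene too. What is shaped like the part that bears tub_mid but blue is not meant. What is shaped like the part that bears lid_mid but purple is not meant.

How it is judged:
On the way, in this order (a step that is already met when the one before it is completed fails the run):
1. the top tub is lifted clear of the nest, the other two staying in place (distance between tub_mid and nest_next_mid above 0.07 m and distance of each of nest_next_mid, nest_low_mid from where it was at the start of the episode below 0.03 m), for 0.1 s.
2. the tub stands upright on the counter, closed with its lid fully home, and let go (height (world z) of tub_mid between 0.022 and 0.028 m and angle between tub_mid's own z axis and vertical below 0.04 rad and z of lid_mid in the frame of tub_mid between 0.0235 and 0.0285 m and x of lid_mid in the frame of tub_mid between -0.005 and 0.005 m and y of lid_mid in the frame of tub_mid between -0.005 and 0.005 m and angle between the x axis of lid_mid and the x axis of tub_mid, either way round below 0.06 rad and angle between lid_mid's own z axis and vertical below 0.05 rad and contact force between the fingers and tub below 0.1 N and contact force between the fingers and lid below 0.1 N), for 0.2 s.
At the end, for the whole second after the job is handed in: The tub is seated feet-in-recesses on the single full tub (within 4.5 mm each way, 2.2 mm in height, 0.06 rad; upright), its lid home on it (5 mm, 2.5 mm in height), all at rest and let go; the full tubs within 25 mm and the two nested tubs within 35 mm of their starts (z of tub_mid in the frame of stored_mid between 0.0473 and 0.0517 m and x of tub_mid in the frame of stored_mid between -0.0045 and 0.0045 m and y of tub_mid in the frame of stored_mid between -0.0045 and 0.0045 m and angle between the x axis of tub_mid and the x axis of stored_mid, either way round below 0.06 rad and angle between each of tub_mid, stored_mid's own z axis and vertical below 0.04 rad and z of lid_mid in the frame of tub_mid between 0.0235 and 0.0285 m and x of lid_mid in the frame of tub_mid between -0.005 and 0.005 m and y of lid_mid in the frame of tub_mid between -0.005 and 0.005 m and angle between the x axis of lid_mid and the x axis of tub_mid, either way round below 0.06 rad and angle between lid_mid's own z axis and vertical below 0.05 rad and contact force between the fingers and tub below 0.1 N and contact force between the fingers and lid below 0.1 N and linear speed of each of tub, lid, stored below 0.02 m/s and distance of each of stored_mid, pair_left_mid, pair_right_mid from where it was at the start of the episode below 0.025 m and distance of each of nest_next_mid, nest_low_mid from where it was at the start of the episode below 0.035 m); the robot touches nothing.
It fails at once if the jug, saucer, spoons, brush or square lid is shifted by more than 30 mm or tipped over (distance of any of jug_mid, saucer_mid, spoons_mid, brush_mid, square_lid_mid from where it was at the start of the episode above 0.03 m or angle between any of jug_mid, saucer_mid, spoons_mid, brush_mid, square_lid_mid's own z axis and vertical above 0.35 rad).
It fails at once if one of the two tubs left in the nest is dragged or lifted more than 35 mm from its place (distance of any of nest_next_mid, nest_low_mid from where it was at the start of the episode above 0.035 m).
It fails at once if one of the full closed tubs in the row is pushed more than 25 mm from its place or tipped (distance of any of stored_mid, pair_left_mid, pair_right_mid from where it was at the start of the episode above 0.025 m or angle between any of stored_mid, pair_left_mid, pair_right_mid's own z axis and vertical above 0.2 rad).
It fails at once if the tub or its lid is dropped (falls at more than 0.6 m/s with nothing holding it) ((contact force between each of the fingers, lid and tub below 0.05 N and linear speed of tub above 0.6 m/s) or (contact force between the fingers and lid below 0.05 N and contact force between lid and tub below 0.05 N and linear speed of lid above 0.6 m/s)).
It also fails if it takes over 70 s, if anything falls off the work surface, if the arm or the gripper's body presses on something with over 40 N, if the wrist force passes 120 N, or if a joint passes its speed limit or range.

### The arm

A 6-joint arm with a two-finger parallel gripper is mounted at the origin on the work surface. World frame = base frame: x ahead of the robot, y to its left, z up, the work surface at z = 0. Lengths are in m, angles in rad, forces in N, time in s.
With the tool pointing down it reaches from about 0.35 to 0.925 m from the base axis. Payload 6.4 kg.
Tool frame: the origin (TCP) lies at the very end of the fingers, on their centre line; the grasp point (between the pads) lies 19 mm behind it; z points along the fingers, y is the direction in which the jaws open and shut (so a half turn about z gives the same grasp; the last joint's range is limited). The gripper opens to 85 mm and grips with 20 to 120 N. Pads are 22 mm wide; open, the fingers measure 114 mm over their backs; the gripper's body (76 mm by 85 mm) begins 54 mm behind the grasp point. The pads swing forward as they close: fully open they stand 13 mm farther back than shut.
Start: joints at [1.017, 0.245, 1.558, -0, 1.339, -0.174], TCP at [0.241, 0.604, 0.2] pointing down, gripper open.
Joint ranges: [-3.13, 3.13], [-1.02, 2.26], [0.13, 2.54], [-0.95, 4.09], [0.21, 2.88], [-2.74, 2.74]. Speed limits (rad/s): [2.57, 2.57, 3.14, 3.14, 3.14, 3.14].

### API

Orientations are given as a rotation vector (axis times angle).
In Python, from bench import sense, read_camera, calibration, job_done gives the robot as it stands.
- The arm moves only by the shell command python3 -m pendant 'ROWS' [FORCE]. ROWS is JSON, a list of rows, each an object of numbers: "grip": the gripper command: -1 is fully open, 1 is shut, values between are in proportion; "x", "y", "z": the shift along the tool's x, y, z in cm; "ax", "ay", "az": the turn, a rotation vector about the tool's x, y, z in rad. A call has 1 to 20 rows; each row is the pose to reach, as a shift and turn from the pose commanded when the call began, along the tool's axes at that moment; what a row does not reach only later rows make up. A row lasts 1/8 s, in which the tool goes at most 62.5 mm and 10.7 degrees, less where a joint would pass 70% of its speed; a pose out of reach is approached as far as the arm can. A call with a gripper value outside its range is refused whole. The fingers move at their own pace and stop on an object; FORCE is the grip in N (left out, the last holds). Time passes only in rows, so rows that repeat a pose let the fingers close. It gives the time, the measured TCP pose, the force and the opening at its end, in the units of the state.
- sense(): the state, without advancing time (a new reading comes with each control period).
- read_camera(name): name is "side" or "top" or "wrist"; returns the picture (420x560x3 uint8, blue, green, red); there is no depth.
- calibration(name): a dict with "K" (3x3 intrinsics, pixels), "world_from_camera" (4x4, takes a point from camera to world coordinates). Camera axes: x right, y down, z forward; pixel columns grow to the right and rows downward; lengths in m; the calibration is good to about 2 mm. A picture is of the moment at which its call begins: read the wrist's pose just before it. calibration takes no time and is no camera call; for the wrist camera it gives the pose at the moment of the call.
- job_done(): hands the job in, once; it reports no verdict.
The state is a dict: "time_s": time; "qpos": joint angles; "joint_velocities": joint speeds; "effort": joint torques, N m; "eef_pos": TCP position; "tcp_rot": TCP orientation; "wrist_force": force on the tool from outside, world axes, zero at the start; "moment": the same for the moment, N m; "opening": finger opening in m.
Only numpy, scipy, OpenCV 4.12 (cv2) and the standard library are available. Lean on these libraries where they do the work, as an engineer would, in place of code of your own. Each camera call takes 0.05 s, during which the arm holds its last target.

## Working session

There is one attempt and no reset: what is moved stays moved. The work goes in short steps, Python scripts to look and compute and a shell command to move; the robot and the scene stay as the last step left them, time stands still between calls to the robot, and variables do not carry over. Pictures are saved under pics/ and viewed, and the job is handed in when it is done.

```bash
ls; mkdir -p pics; python3 - <<'E'
from bench import *
import cv2, numpy as np
np.set_printoptions(precision=4,suppress=True)
s=sense();print(s)
for n in("side","top","wrist"):
    c=calibration(n);print(n,c["K"],c["world_from_camera"])
    cv2.imwrite(f"pics/{n}0.png",read_camera(n))
E
```

```text
pics
{'time_s': 0.0, 'qpos': array([ 1.0169,  0.2458,  1.559 , -0.    ,  1.3387, -0.1741]), 'joint_velocities': array([-0.0002,  0.0002,  0.0009,  0.0007, -0.0015,  0.0005]), 'effort': array([  0.0003, -42.9521, -32.6123,  -0.0001,   0.0056,  -0.    ]), 'eef_pos': array([0.2406, 0.6031, 0.1988]), 'tcp_rot': array([-0.5929, -3.0844,  0.0029]), 'wrist_force': array([-0.3475, -0.4627, -0.6323]), 'moment': array([ 0.0253,  0.0152, -0.0202]), 'opening': 0.08524626998821198}
side [[441.7585   0.     288.4333]
 [  0.     441.7585 211.4026]
 [  0.       0.       1.    ]] [[ 0.7692 -0.3318  0.5461  0.042 ]
 [-0.6388 -0.377   0.6707 -0.693 ]
 [-0.0166 -0.8647 -0.502   0.5718]
 [ 0.      0.      0.      1.    ]]
top [[400.4984   0.     274.0509]
 [  0.     400.4984 210.3155]
 [  0.       0.       1.    ]] [[ 0.0006 -0.9916  0.1291  0.4605]
 [-0.9998  0.0021  0.0207 -0.037 ]
 [-0.0208 -0.1291 -0.9914  0.9968]
 [ 0.      0.      0.      1.    ]]
wrist [[295.9223   0.     282.8675]
 [  0.     295.9223 209.5055]
 [  0.       0.       1.    ]] [[ 0.37    0.8862  0.2788  0.1691]
 [ 0.929  -0.3516 -0.1153  0.631 ]
 [-0.0042  0.3016 -0.9534  0.3725]
 [ 0.      0.      0.      1.    ]]
```

View pics/top0.png

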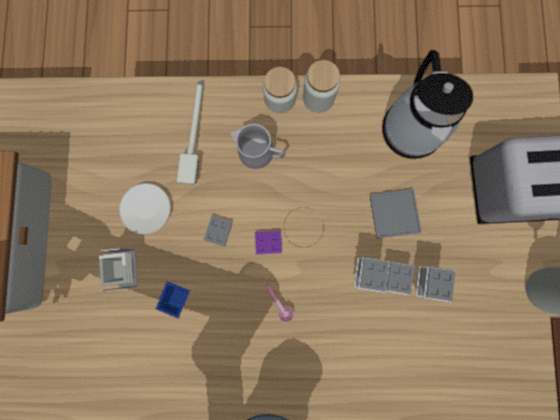

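View pics/side0.png

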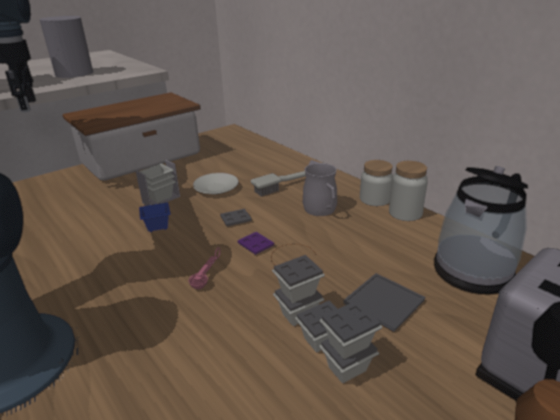

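View pics/wrist0.png

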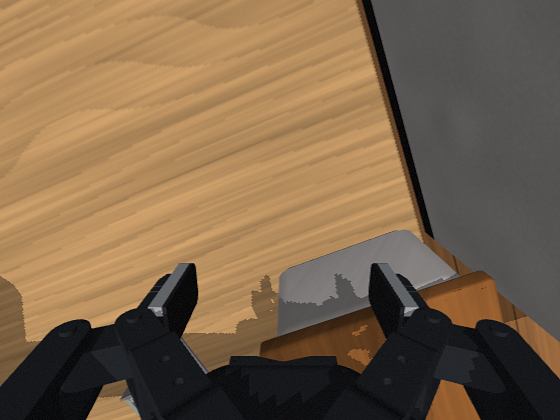

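```bash
cat > h.py <<'E'
from bench import *
import cv2, numpy as np
np.set_printoptions(precision=4,suppress=True)
def ray(n,u,v,z,c=None):
    c=c or calibration(n);K=np.array(c["K"]);T=np.array(c["world_from_camera"])
    d=T[:3,:3]@np.linalg.solve(K,[u,v,1]);o=T[:3,3]
    return o+d*(z-o[2])/d[2]
def proj(n,p,c=None):
    c=c or calibration(n);K=np.array(c["K"]);T=np.array(c["world_from_camera"])
    q=K@(T[:3,:3].T@(np.array(p)-T[:3,3]));return q[:2]/q[2]
def crop(img,u0,v0,u1,v1,f,name):
    cv2.imwrite(name,cv2.resize(img[v0:v1,u0:u1],None,fx=f,fy=f,interpolation=cv2.INTER_CUBIC))
E
python3 - <<'E'
from h import *
i=cv2.imread("pics/top0.png")
crop(i,90,180,290,330,4,"pics/topL.png")
crop(i,340,180,470,310,4,"pics/topR.png")
print("nest",ray("top",118,266,.088),"lid",ray("top",218,230,.013),"stored",ray("top",400,278,.0575))
print(ray("top",437,284,.111),ray("top",374,275,.111))
E
```

```text
nest [0.4523 0.3357 0.088 ] lid [0.5399 0.122  0.013 ] stored [ 0.4252 -0.3072  0.0575]
[ 0.4145 -0.3707  0.111 ] [ 0.4336 -0.2358  0.111 ]
```

View pics/topL.png

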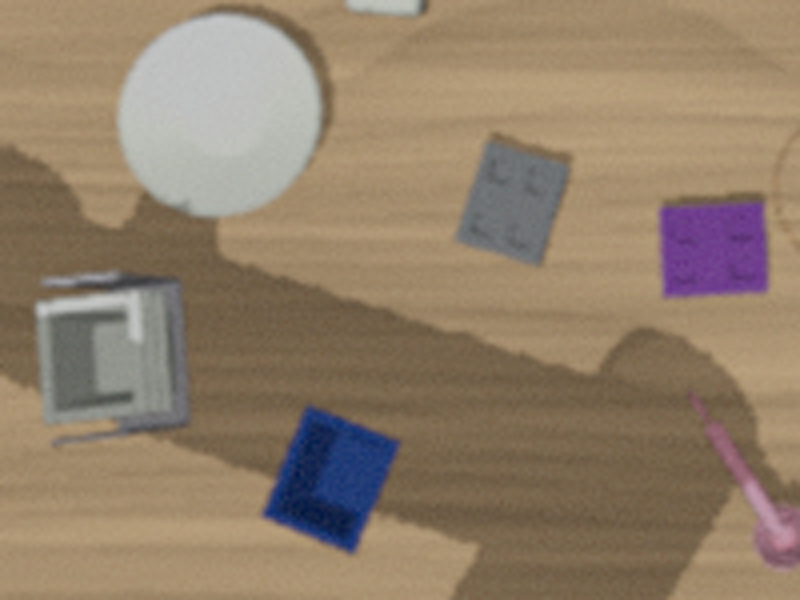

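View pics/topR.png

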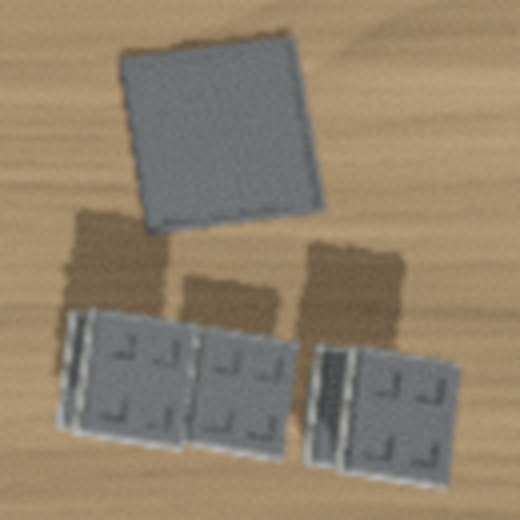

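```bash
cat >> h.py <<'E'
from scipy.spatial.transform import Rotation as Ro
def togo(p,yaw=None):
    """p target TCP world; yaw = wanted angle (deg) of tool y in world. prints tool shift cm, and az; plus tilt"""
    s=sense();R=Ro.from_rotvec(s["tcp_rot"]).as_matrix()
    d=R.T@(np.array(p)-s["eef_pos"])*100
    ya=np.degrees(np.arctan2(R[1,1],R[0,1]))
    out=[d.round(3)]
    if yaw is not None:
        dy=(yaw-ya+90)%180-90; out.append(("az",-np.radians(dy).round(4)))
    print("togo",*out,"pos",s["eef_pos"],"yaw_y",round(ya,2),"tz",R[:,2].round(4),"t",round(s["time_s"],2),"q",s["qpos"].round(2),"F",s["wrist_force"].round(2),"op",round(s["opening"]*1000,1))
E
python3 - <<'E'
from h import *
togo([.241,.604,.32]); togo([.44,.335,.25],94.7)
E
```

```text
togo [  0.006   0.06  -12.098] pos [0.2407 0.6033 0.199 ] yaw_y 68.24 tz [-0.0008 -0.0013 -1.    ] t 0.15 q [ 1.02  0.25  1.56 -0.    1.34 -0.17] F [ 0.36 -0.01 -0.11] op 85.4
togo [-28.45  -17.534  -5.079] ('az', np.float64(-0.4618)) pos [0.2407 0.6033 0.199 ] yaw_y 68.24 tz [-0.0008 -0.0013 -1.    ] t 0.15 q [ 1.02  0.25  1.56 -0.    1.34 -0.17] F [ 0.36 -0.01 -0.11] op 85.4
```

```bash
python3 -m pendant '[{"grip":-1,"z":-6},{"grip":-1,"z":-11},{"grip":-1,"x":-10,"y":-6,"z":-11,"az":-0.15},{"grip":-1,"x":-20,"y":-12,"z":-8,"az":-0.3},{"grip":-1,"x":-28.4,"y":-17.5,"z":-5.1,"az":-0.462},{"grip":-1,"x":-28.4,"y":-17.5,"z":-5.1,"az":-0.462},{"grip":-1,"x":-28.4,"y":-17.5,"z":-5.1,"az":-0.462},{"grip":-1,"x":-28.4,"y":-17.5,"z":-5.1,"az":-0.462},{"grip":-1,"x":-28.4,"y":-17.5,"z":-5.1,"az":-0.462}]' 20
python3 - <<'E'
from h import *
togo([.44,.335,.25],94.7)
i=read_camera("wrist");cv2.imwrite("pics/w1.png",i)
c=calibration("wrist");print(c["world_from_camera"])
E
```

```text
togo [-28.45  -17.534  -5.079] ('az', np.float64(-0.4618)) pos [0.2407 0.6033 0.199 ] yaw_y 68.24 tz [-0.0008 -0.0013 -1.    ] t 0.15 q [ 1.02  0.25  1.56 -0.    1.34 -0.17] F [ 0.36 -0.01 -0.11] op 85.4
[[ 0.37    0.8861  0.2791  0.1691]
 [ 0.929  -0.3517 -0.1148  0.6311]
 [-0.0036  0.3017 -0.9534  0.3728]
 [ 0.      0.      0.      1.    ]]$[0]: bad value
```

View pics/w1.png

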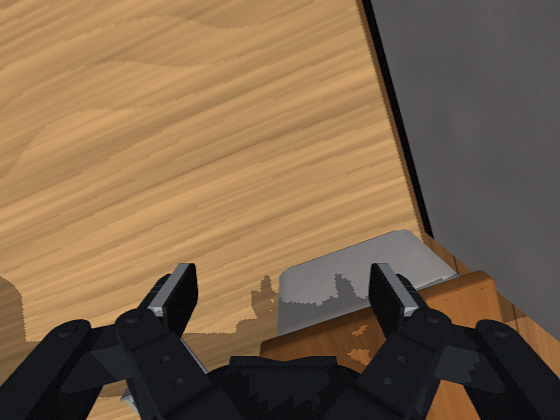

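```bash
python3 -m pendant --help; python3 -m pendant '[{"grip":-1,"x":0,"y":0,"z":-6,"ax":0,"ay":0,"az":0}]' 20
```

```text
time_s: 0.32
eef_pos: [0.2392, 0.6006, 0.2536]
tcp_rot: [-0.592, -3.08, 0.02]
wrist_force: [0.8, 0.1, 0.9]
opening: 0.0848invalid input: not JSON, or not a number
```

```bash
python3 -m pendant '[{"grip":-1,"x":0,"y":0,"z":-5,"ax":0,"ay":0,"az":0},{"grip":-1,"x":-10,"y":-6,"z":-5,"ax":0,"ay":0,"az":-0.15},{"grip":-1,"x":-20,"y":-12,"z":-2,"ax":0,"ay":0,"az":-0.3},{"grip":-1,"x":-28.4,"y":-17.5,"z":0.9,"ax":0,"ay":0,"az":-0.462},{"grip":-1,"x":-28.4,"y":-17.5,"z":0.9,"ax":0,"ay":0,"az":-0.462},{"grip":-1,"x":-28.4,"y":-17.5,"z":0.9,"ax":0,"ay":0,"az":-0.462},{"grip":-1,"x":-28.4,"y":-17.5,"z":0.9,"ax":0,"ay":0,"az":-0.462},{"grip":-1,"x":-28.4,"y":-17.5,"z":0.9,"ax":0,"ay":0,"az":-0.462}]' 20
python3 - <<'E'
from h import *
togo([.44,.335,.25],94.7)
i=read_camera("wrist");cv2.imwrite("pics/w2.png",i)
c=calibration("wrist");print(c["world_from_camera"]);np.save("c2.npy",c["world_from_camera"])
E
```

```text
time_s: 1.32
eef_pos: [0.4404, 0.3344, 0.25]
tcp_rot: [0.124, -3.138, 0.001]
wrist_force: [-0.5, 1.2, 0.4]
opening: 0.0853
togo [0.032 0.067 0.003] ('az', np.float64(-0.0032)) pos [0.4404 0.3344 0.25  ] yaw_y 94.52 tz [-0.0015 -0.0006 -1.    ] t 1.32 q [ 0.44 -0.02  1.75  0.    1.41 -1.21] F [-0.51  1.17  0.4 ] op 85.3
[[-0.0814  0.9507  0.2993  0.3631]
 [ 0.9967  0.0783  0.0224  0.3282]
 [-0.0021  0.3001 -0.9539  0.4243]
 [ 0.      0.      0.      1.    ]]
```

View pics/w2.png

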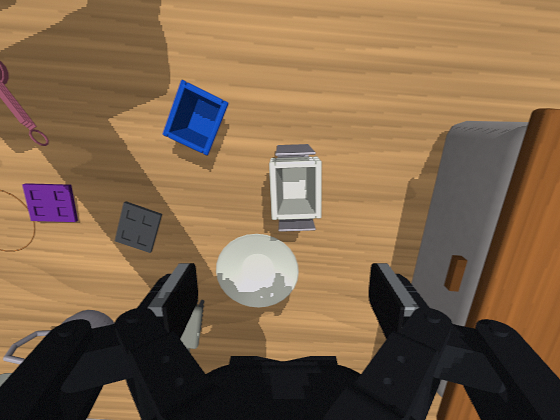

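```bash
python3 - <<'E'
from h import *
i=cv2.imread("pics/w2.png")
crop(i,240,130,360,250,5,"pics/w2n.png")
crop(i,90,180,210,270,5,"pics/w2l.png")
E
```

```text
(no output)
```

View pics/w2n.png

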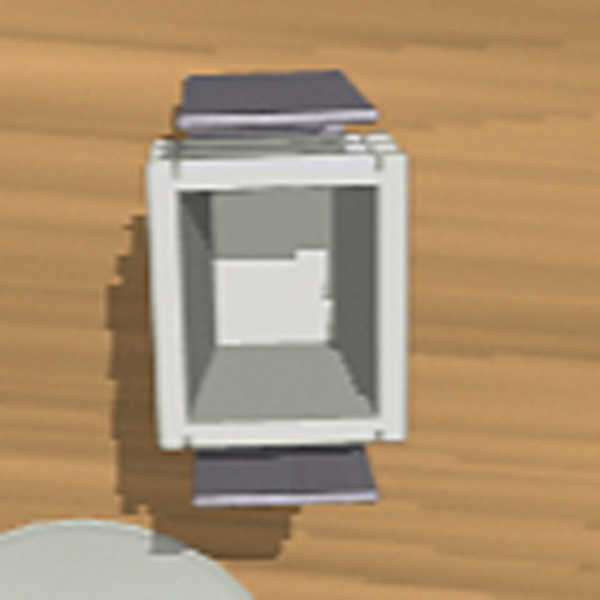

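View pics/w2l.png

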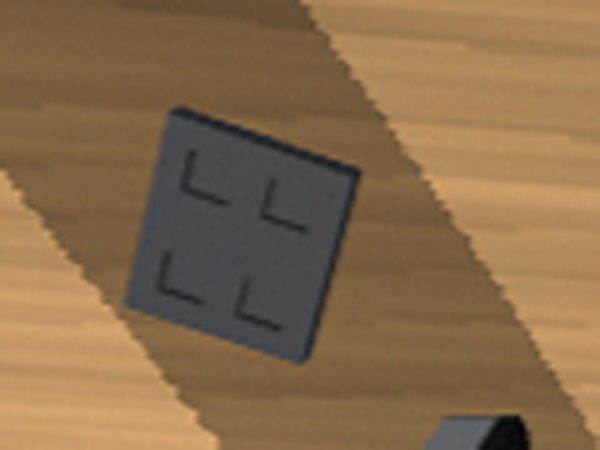

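```bash
python3 - <<'E'
from h import *
c=dict(K=calibration("wrist")["K"],world_from_camera=np.load("c2.npy"))
def q(pts,u0,v0,f,z,n="wrist",c=c):
    P=np.array([ray(n,u0+u/f-(.5-.5/f),v0+v/f-(.5-.5/f),z,c) for u,v in pts])
    m=P.mean(0); a=(P[1]+P[2]-P[0]-P[3])/2;b=(P[2]+P[3]-P[0]-P[1])/2
    print(m[:3],"sizes",np.linalg.norm(a)*1e3,np.linalg.norm(b)*1e3,"angs",np.degrees(np.arctan2(a[1],a[0])),np.degrees(np.arctan2(b[1],b[0])))
q([(148,158),(410,155),(407,441),(163,448)],240,130,5,.088)
q([(180,188),(380,185),(380,415),(190,420)],240,130,5,.088)
q([(168,118),(358,178),(303,362),(125,305)],90,180,5,.013)
# top cam
T=calibration("top")
q([(38,303),(143,291),(150,412),(48,425)],90,180,4,.088,"top",T)
q([(492,142),(570,160),(540,266),(458,241)],90,180,4,.013,"top",T)
# top cam: stored, pairs
q([(196,325),(298,342),(284,458),(184,448)],340,180,4,.0575,"top",T)
q([(88,312),(195,326),(182,447),(75,434)],340,180,4,.111,"top",T)
q([(350,348),(460,362),(447,486),(338,470)],340,180,4,.111,"top",T)
E
```

```text
[0.4442 0.3495 0.088 ] sizes 59.01344276431125 69.09359655950684 angs 95.89103307749285 6.581266678150599
[0.4442 0.3496 0.088 ] sizes 45.50491662105379 55.43719070327525 angs 95.92098766518282 6.637334206701806
[0.5389 0.1244 0.013 ] sizes 55.25111417202652 63.484232548068704 angs 75.03026436069916 -16.894065365116525
[0.4456 0.3461 0.088 ] sizes 59.1585697091858 68.58770090933008 angs -83.15361333447176 -172.92249121401719
[0.5395 0.1211 0.013 ] sizes 51.53520583864652 66.05505921764849 angs -104.996242165266 163.60299262816437
[ 0.4255 -0.3066  0.0575] sizes 57.91403330584814 68.56983087332777 angs -97.54313277571016 171.51956906782917
[ 0.4346 -0.2345  0.111 ] sizes 58.098031926187424 65.87748723697634 angs -97.10355942055234 172.08396752846514
[ 0.4152 -0.3757  0.111 ] sizes 58.78111221640766 66.23377984518946 angs -97.70528941660841 171.21168859976285
```

```bash
python3 - <<'E'
from h import *
s=sense();R=Ro.from_rotvec(s["tcp_rot"]).as_matrix()
for h in (0,.013,.02,.032):
  for y in(-.0426,.0426):
    print(h,y,proj("wrist",s["eef_pos"]+R@[.011,y,-h]),proj("wrist",s["eef_pos"]+R@[-.011,y,-h]))
togo([.4442,.3490,.135],96.3)
E
```

```text
0 -0.0426 [217.1771 226.9746] [219.4118 258.6715]
0 0.0426 [353.08   227.1893] [350.6321 258.9059]
0.013 -0.0426 [212.4247 234.9084] [214.9884 268.4985]
0.013 0.0426 [358.0597 235.146 ] [355.2594 268.758 ]
0.02 -0.0426 [209.5726 239.6698] [212.3441 274.3728]
0.02 0.0426 [361.0485 239.9216] [358.0257 274.6479]
0.032 -0.0426 [204.112  248.7857] [207.3033 285.5714]
0.032 0.0426 [366.7713 249.0657] [363.2999 285.8774]
togo [-0.546  1.308 11.561] ('az', np.float64(-0.0293)) pos [0.4399 0.3355 0.2506] yaw_y 94.62 tz [-0.0008  0.0001 -1.    ] t 1.38 q [ 0.45 -0.02  1.75  0.    1.41 -1.21] F [-0.52  0.37 -0.27] op 85.5
```

```bash
python3 - <<'E'
from h import *
i=cv2.imread("pics/w2.png")
crop(i,120,240,450,370,2.4,"pics/f1.png")
E
```

```text
(no output)
```

View pics/f1.png

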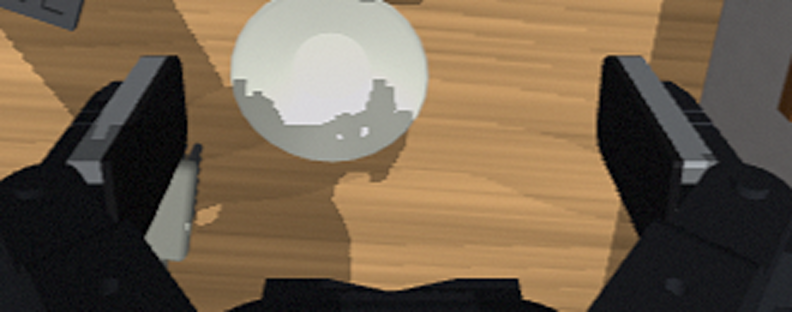

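```bash
python3 -m pendant '[{"grip":-1,"x":-0.55,"y":1.3,"z":6,"ax":0,"ay":0,"az":-0.03},{"grip":-0.4,"x":-0.55,"y":1.3,"z":11.5,"ax":0,"ay":0,"az":-0.03},{"grip":-0.4,"x":-0.55,"y":1.3,"z":11.5,"ax":0,"ay":0,"az":-0.03},{"grip":-0.4,"x":-0.55,"y":1.3,"z":11.5,"ax":0,"ay":0,"az":-0.03},{"grip":-0.4,"x":-0.55,"y":1.3,"z":11.5,"ax":0,"ay":0,"az":-0.03}]' 20
python3 - <<'E'
from h import *
togo([.4442,.349,.135],96.3)
i=read_camera("wrist");cv2.imwrite("pics/w3.png",i)
c=calibration("wrist");np.save("c3.npy",c["world_from_camera"])
E
```

```text
time_s: 2.0
eef_pos: [0.4461, 0.3506, 0.1394]
tcp_rot: [-0.177, 3.131, 0.004]
wrist_force: [-0.4, -0.2, -0.6]
opening: 0.0597
togo [ 0.204 -0.138  0.439] ('az', np.float64(0.0027)) pos [0.4461 0.3506 0.1394] yaw_y 96.46 tz [ 0.0052  0.0027 -1.    ] t 2.0 q [ 0.47  0.11  1.82  0.    1.2  -1.22] F [-0.36 -0.23 -0.58] op 59.7
```

View pics/w3.png

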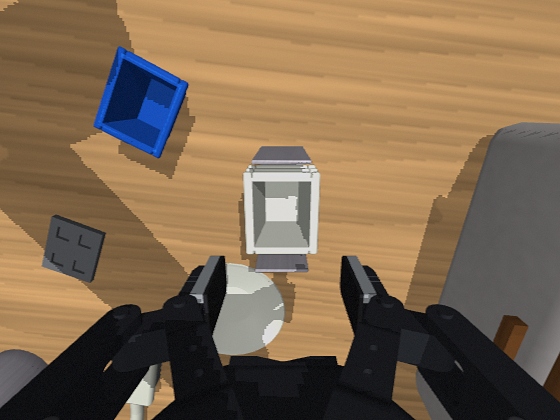

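```bash
python3 -m pendant '[{"grip":1,"x":0,"y":0,"z":0,"ax":0,"ay":0,"az":0},{"grip":1,"x":0,"y":0,"z":0,"ax":0,"ay":0,"az":0},{"grip":1,"x":0,"y":0,"z":0,"ax":0,"ay":0,"az":0},{"grip":1,"x":0,"y":0,"z":0,"ax":0,"ay":0,"az":0}]' 20
python3 - <<'E'
from h import *
i=read_camera("wrist");cv2.imwrite("pics/w4.png",i)
togo([.4442,.349,.135],96.3)
c=calibration("wrist");np.save("c4.npy",c["world_from_camera"])
crop(i,150,130,430,340,2.8,"pics/w4c.png")
j=cv2.imread("pics/w3.png");crop(j,150,130,430,340,2.8,"pics/w3c.png")
i=read_camera("side");crop(i,80,100,240,220,5,"pics/s4.png")
E
```

```text
time_s: 2.55
eef_pos: [0.4442, 0.3492, 0.1358]
tcp_rot: [0.176, -3.136, 0.0]
wrist_force: [-0.3, -1.2, 0.1]
opening: 0.0003
togo [ 0.006 -0.019  0.079] ('az', np.float64(0.0022)) pos [0.4442 0.3492 0.1358] yaw_y 96.42 tz [-0.0002 -0.0001 -1.    ] t 2.6 q [ 0.47  0.12  1.83 -0.    1.2  -1.22] F [ 0.05  0.95 -0.27] op 0.1
```

View pics/w4c.png

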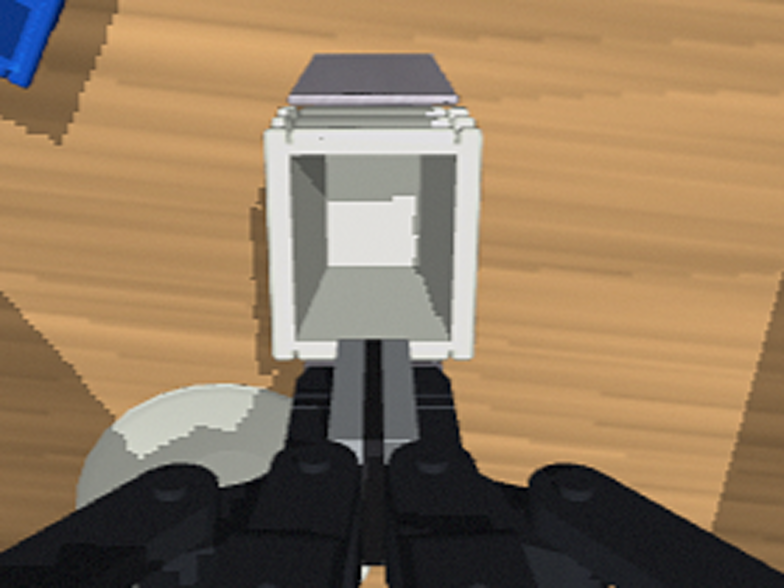

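View pics/w3c.png

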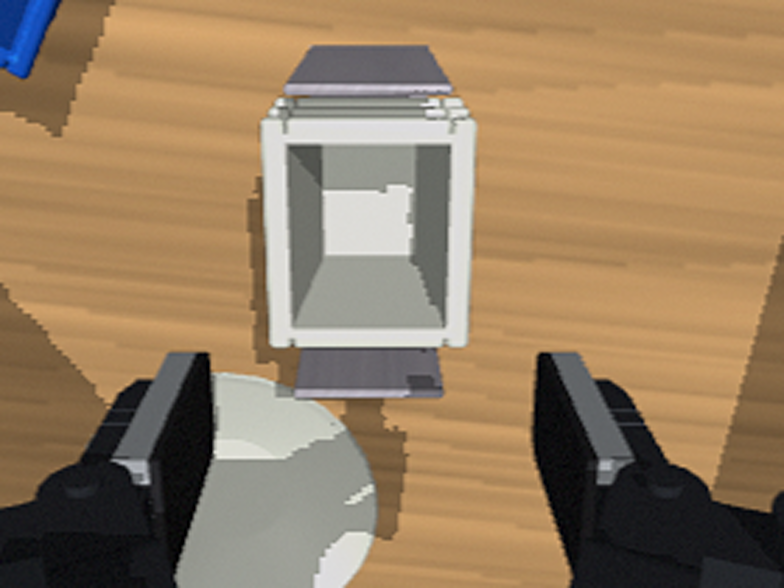

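View pics/s4.png

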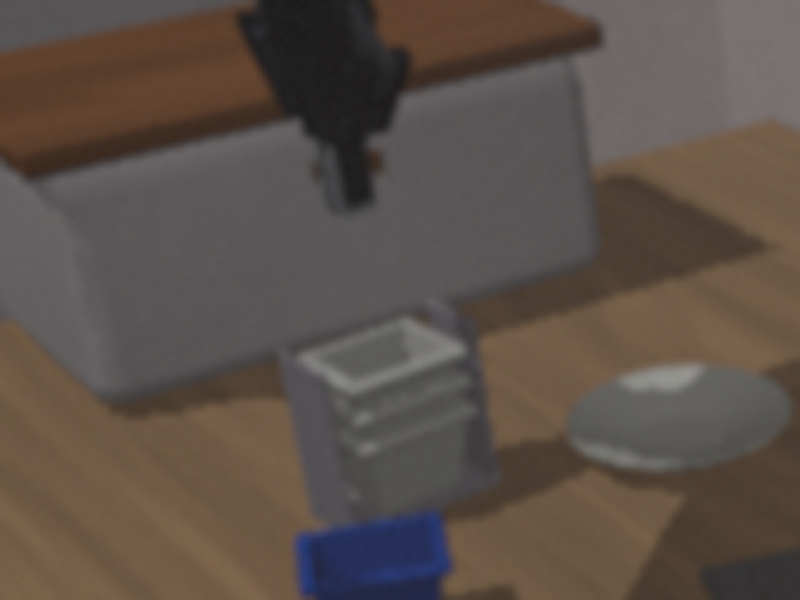

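```bash
python3 - <<'E'
from h import *
s=sense();R=Ro.from_rotvec(s["tcp_rot"]).as_matrix()
for h in (0,.01,.02):
  for x in (.011,-.011): print(h,x,[((proj("side",s["eef_pos"]+R@[x,y,-h])-[80,100])*5).round(0) for y in (-.01,.01)], proj("wrist",s["eef_pos"]+R@[x,0,-h]))
def q(pts,u0,v0,f,z,c):
    P=np.array([ray("wrist",u0+u/f-(.5-.5/f),v0+v/f-(.5-.5/f),z,c) for u,v in pts])
    m=P.mean(0); a=(P[1]+P[2]-P[0]-P[3])/2;b=(P[2]+P[3]-P[0]-P[1])/2
    print(m[:3],"sizes",np.linalg.norm(a)*1e3,np.linalg.norm(b)*1e3,"angs",np.degrees(np.arctan2(a[1],a[0])),np.degrees(np.arctan2(b[1],b[0])))
K=calibration("wrist")["K"]
q([(264,128),(481,128),(472,359),(275,359)],150,130,2.8,.088,dict(K=K,world_from_camera=np.load("c4.npy")))
q([(289,154),(457,154),(452,339),(296,340)],150,130,2.8,.088,dict(K=K,world_from_camera=np.load("c4.npy")))
q([(261,119),(476,119),(468,346),(270,346)],150,130,2.8,.088,dict(K=K,world_from_camera=np.load("c3.npy")))
E
```

```text
0 0.011 [array([356., 278.]), array([335., 268.])] [285.0994 227.0832]
0 -0.011 [array([394., 266.]), array([373., 256.])] [284.9966 258.7889]
0.01 0.011 [array([352., 260.]), array([332., 250.])] [285.1828 233.0946]
0.01 -0.011 [array([390., 248.]), array([369., 238.])] [285.0716 266.2383]
0.02 0.011 [array([349., 242.]), array([328., 232.])] [285.2757 239.7949]
0.02 -0.011 [array([387., 229.]), array([366., 220.])] [285.1549 274.5085]
[0.4443 0.3477 0.088 ] sizes 58.43239784039344 69.04202036238087 angs 96.5166469718092 6.706806606618814
[0.4447 0.3479 0.088 ] sizes 45.79281258833158 55.54289783572666 angs 96.71811079575104 6.769637503642425
[0.4441 0.3475 0.088 ] sizes 58.897499937328625 68.35639114713334 angs 96.49949918220949 6.523193651504335
```

```bash
python3 - <<'E'
from h import *
a=np.radians(6.6);ex=np.array([np.cos(a),np.sin(a),0]);ey=np.array([-np.sin(a),np.cos(a),0])
for sx,sy in((1,1),(1,-1),(-1,-1),(-1,1)):
    print(sx,sy,((proj("side",np.array([.4443,.348,.088])+sx*.035*ex+sy*.03*ey)-[80,100])*5).round(0))
E
```

```text
1 1 [407. 316.]
1 -1 [470. 347.]
-1 -1 [353. 391.]
-1 1 [291. 357.]
```

```bash
python3 -m pendant '[{"grip":-1,"x":0,"y":-0.1,"z":0,"ax":0,"ay":0,"az":0},{"grip":-1,"x":0,"y":-0.1,"z":0,"ax":0,"ay":0,"az":0},{"grip":-1,"x":0,"y":-0.1,"z":1,"ax":0,"ay":0,"az":0},{"grip":-1,"x":0,"y":-0.1,"z":4,"ax":0,"ay":0,"az":0},{"grip":-1,"x":0,"y":-0.1,"z":6,"ax":0,"ay":0,"az":0},{"grip":-1,"x":0,"y":-0.1,"z":6,"ax":0,"ay":0,"az":0},{"grip":-1,"x":0,"y":-0.1,"z":6,"ax":0,"ay":0,"az":0}]' 20
python3 - <<'E'
from h import *
togo([.4443,.348,.076],96.6)
i=read_camera("wrist");crop(i,130,60,430,340,2.6,"pics/w5c.png")
i=read_camera("side");crop(i,80,100,240,220,5,"pics/s5.png")
E
```

```text
time_s: 3.52
eef_pos: [0.4449, 0.3486, 0.0765]
tcp_rot: [-0.176, 3.136, 0.001]
wrist_force: [0.2, -0.3, 0.6]
opening: 0.0855
togo [ 0.068 -0.052  0.054] ('az', np.float64(-0.0029)) pos [0.4449 0.3486 0.0765] yaw_y 96.43 tz [ 0.001   0.0005 -1.    ] t 3.52 q [ 0.46  0.19  1.86  0.    1.09 -1.22] F [ 0.2  -0.27  0.56] op 85.5
```

View pics/w5c.png

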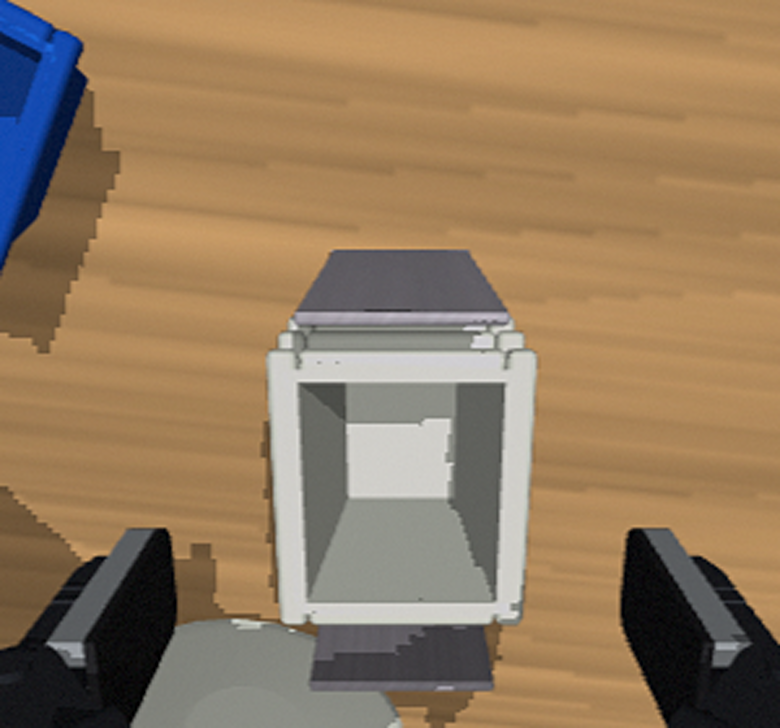

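View pics/s5.png

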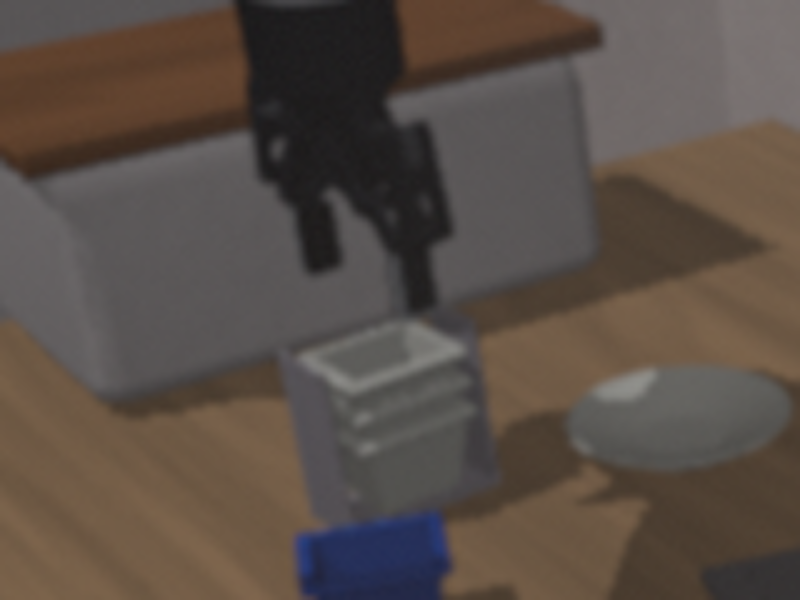

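```bash
python3 -m pendant '[{"grip":-0.2,"x":0,"y":-0.05,"z":0,"ax":0,"ay":0,"az":0},{"grip":-0.2,"x":0,"y":-0.05,"z":0,"ax":0,"ay":0,"az":0},{"grip":-0.2,"x":0,"y":-0.05,"z":0,"ax":0,"ay":0,"az":0},{"grip":-0.2,"x":0,"y":-0.05,"z":0,"ax":0,"ay":0,"az":0}]' 20
python3 - <<'E'
from h import *
togo([.4443,.348,.076],96.6)
i=read_camera("wrist");crop(i,130,60,430,340,2.6,"pics/w6c.png")
i=read_camera("side");crop(i,80,100,240,220,5,"pics/s6.png")
E
```

```text
time_s: 4.12
eef_pos: [0.4444, 0.3478, 0.0759]
tcp_rot: [0.176, -3.137, 0.0]
wrist_force: [-0.1, 0.1, -0.1]
opening: 0.0516
togo [ 0.01   0.023 -0.007] ('az', np.float64(-0.003)) pos [0.4444 0.3478 0.0759] yaw_y 96.43 tz [-0. -0. -1.] t 4.12 q [ 0.46  0.19  1.86  0.    1.09 -1.22] F [-0.14  0.12 -0.05] op 51.6
```

View pics/w6c.png

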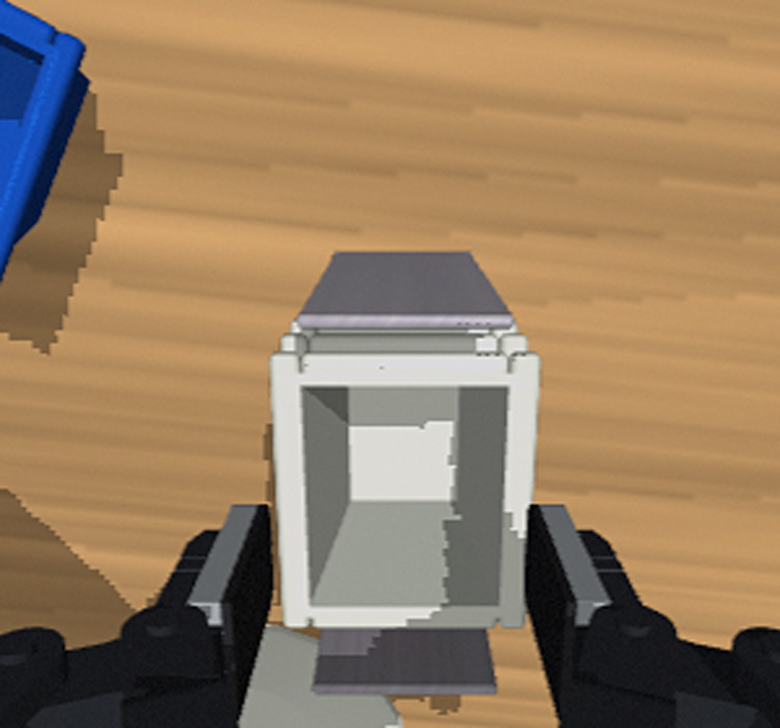

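View pics/s6.png

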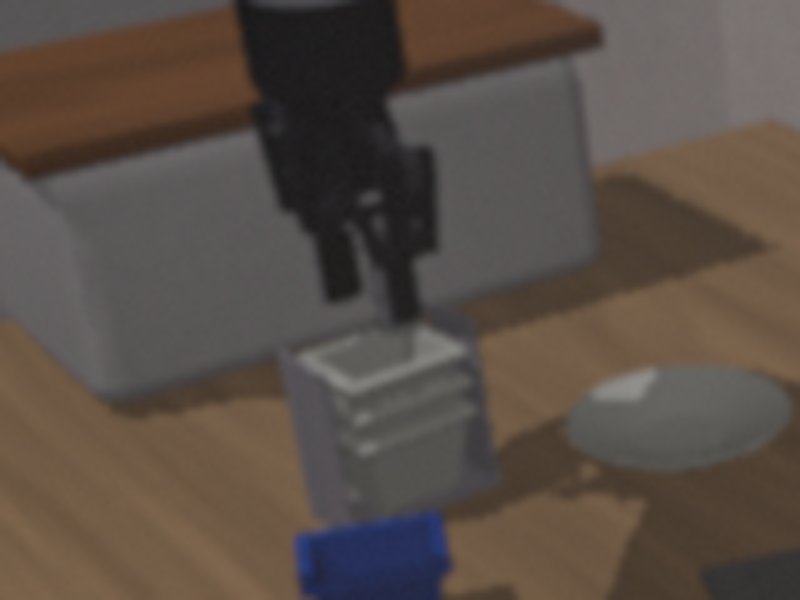

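```bash
python3 - <<'E'
from h import *
s=sense();R=Ro.from_rotvec(s["tcp_rot"]).as_matrix()
c=calibration("wrist");K=np.array(c["K"]);T=np.array(c["world_from_camera"])
def tip(uL,uR,v,op):
    Z=op*K[0,0]/(uR-uL)
    for u in(uL,uR):
        p=T[:3,:3]@(np.linalg.solve(K,[u,v,1])*Z)+T[:3,3]
        print((R.T@(p-s["eef_pos"])*1e3).round(1))
tip(130+268/2.6,130+527/2.6,60+506/2.6,.0516)
tip(130+174/2.6,130+627/2.6,60+528/2.6,.0855)
tip(150+210/2.8,150+537/2.8,130+352/2.8,.0597)
print("shut at x=11:")
for h in (.025,.028,.03,.032,.034,.036): print(h,proj("wrist",s["eef_pos"]+R@[.011,0,-h]))
# bottom edge of pad v (x=-11)
E
```

```text
[  8.9 -27.1 -34.5]
[  9.   24.5 -34.4]
[  8.6 -43.5 -43.1]
[  8.6  42.  -42.9]
[  9.3 -30.9 -36.5]
[  9.4  28.8 -36.4]
shut at x=11:
0.025 [285.2938 243.5379]
0.028 [285.3249 245.8325]
0.03 [285.3463 247.4088]
0.032 [285.3681 249.0238]
0.034 [285.3905 250.6791]
0.036 [285.4135 252.3761]
```

```bash
python3 -m pendant '[{"grip":-0.8,"x":0,"y":0.1,"z":0,"ax":0,"ay":0,"az":0},{"grip":-0.8,"x":0,"y":0.1,"z":0,"ax":0,"ay":0,"az":0},{"grip":-0.8,"x":0,"y":0.1,"z":1.8,"ax":0,"ay":0,"az":0},{"grip":-0.6,"x":0,"y":0.1,"z":3.6,"ax":0,"ay":0,"az":0},{"grip":-0.52,"x":0,"y":0.1,"z":3.6,"ax":0,"ay":0,"az":0},{"grip":-0.52,"x":0,"y":0.1,"z":3.6,"ax":0,"ay":0,"az":0}]' 20
python3 - <<'E'
from h import *
togo([.4443,.348,.04],96.6)
i=read_camera("wrist");crop(i,130,60,430,340,2.6,"pics/w7c.png")
i=read_camera("side");crop(i,80,100,240,220,5,"pics/s7.png")
E
```

```text
time_s: 4.97
eef_pos: [0.4443, 0.3488, 0.0396]
tcp_rot: [0.176, -3.136, 0.0]
wrist_force: [-1.3, 0.2, -0.3]
opening: 0.0647
togo [ 0.005 -0.078 -0.039] ('az', np.float64(-0.003)) pos [0.4443 0.3488 0.0396] yaw_y 96.43 tz [-0.0004 -0.0002 -1.    ] t 4.97 q [ 0.46  0.25  1.87  0.    1.02 -1.22] F [-1.29  0.25 -0.31] op 64.7
```

View pics/w7c.png

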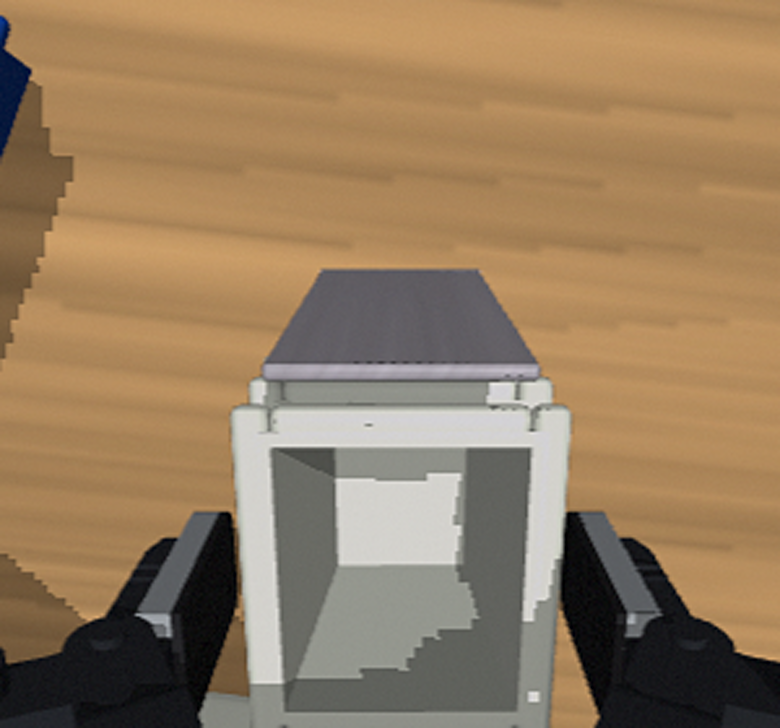

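View pics/s7.png

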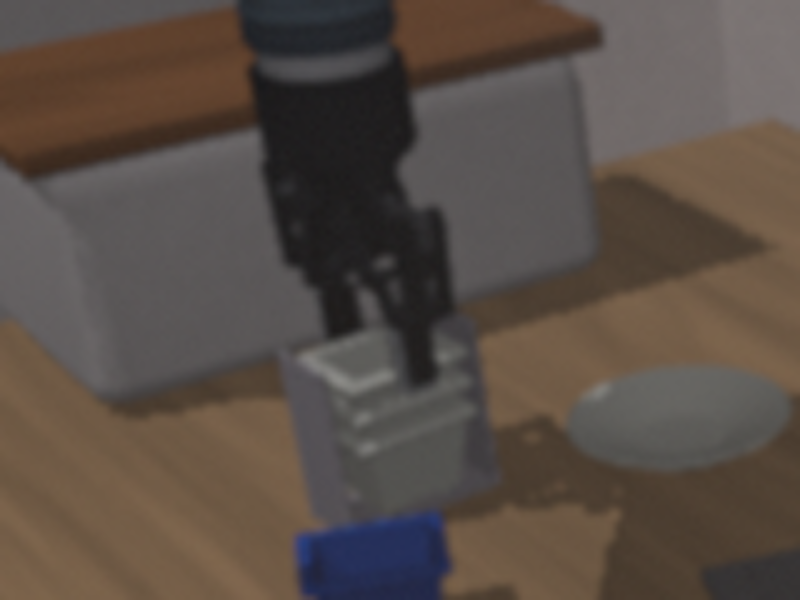

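```bash
python3 - <<'E'
from h import *
s=sense();R=Ro.from_rotvec(s["tcp_rot"]).as_matrix()
for h in (.034,.037,.040):
  print(h,[((proj("side",s["eef_pos"]+R@[x,y,-h])-[80,100])*5).round(0) for x in(.011,-.011) for y in (-.0325,-.042)])
E
```

```text
0.034 [array([401., 400.]), array([411., 405.]), array([437., 386.]), array([447., 391.])]
0.037 [array([400., 395.]), array([410., 400.]), array([436., 381.]), array([447., 386.])]
0.04 [array([399., 389.]), array([409., 395.]), array([436., 376.]), array([446., 381.])]
```

```bash
python3 -m pendant '[{"grip":-0.52,"x":0,"y":0.03,"z":0.2,"ax":0,"ay":0,"az":0},{"grip":-0.35,"x":0,"y":0.03,"z":0.2,"ax":0,"ay":0,"az":0},{"grip":-0.35,"x":0,"y":0.03,"z":0.2,"ax":0,"ay":0,"az":0},{"grip":-0.2,"x":0,"y":0.03,"z":0.2,"ax":0,"ay":0,"az":0},{"grip":-0.2,"x":0,"y":0.03,"z":0.2,"ax":0,"ay":0,"az":0}]' 40
python3 - <<'E'
from h import *
togo([.4443,.348,.04],96.6)
i=read_camera("wrist");crop(i,130,60,430,340,2.6,"pics/w8c.png")
E
```

```text
time_s: 5.7
eef_pos: [0.4446, 0.3493, 0.0384]
tcp_rot: [-0.176, 3.136, 0.0]
wrist_force: [-1.6, -0.1, 5.1]
opening: 0.0586
togo [ 0.045 -0.122 -0.161] ('az', np.float64(-0.003)) pos [0.4446 0.3493 0.0384] yaw_y 96.43 tz [ 0.0006  0.0003 -1.    ] t 5.7 q [ 0.47  0.25  1.87  0.    1.02 -1.22] F [-1.61 -0.14  5.11] op 58.6
```

View pics/w8c.png

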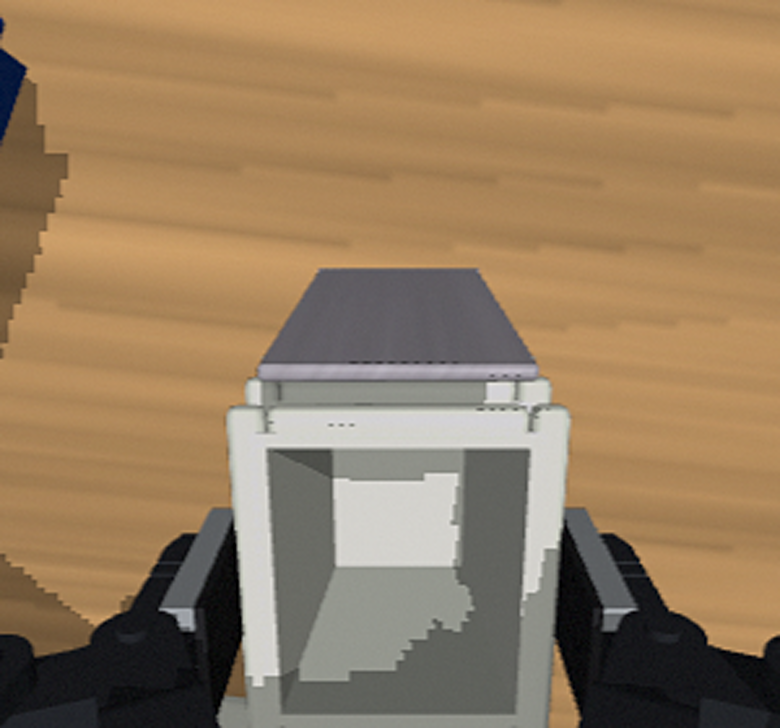

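```bash
python3 -m pendant '[{"grip":-0.2,"x":0,"y":0,"z":-0.2,"ax":0,"ay":0,"az":0},{"grip":-0.2,"x":0,"y":0,"z":-0.4,"ax":0,"ay":0,"az":0},{"grip":-0.2,"x":0,"y":0,"z":-0.6,"ax":0,"ay":0,"az":0},{"grip":-0.2,"x":0,"y":0,"z":-0.8,"ax":0,"ay":0,"az":0},{"grip":-0.2,"x":0,"y":0,"z":-1.0,"ax":0,"ay":0,"az":0},{"grip":-0.2,"x":0,"y":0,"z":-1.0,"ax":0,"ay":0,"az":0}]' 40
python3 - <<'E'
from h import *
togo([.4443,.348,.04],96.6)
i=read_camera("wrist");crop(i,130,60,430,340,2.6,"pics/w9c.png")
i=read_camera("side");crop(i,80,100,240,220,5,"pics/s9.png")
E
```

```text
time_s: 6.5
eef_pos: [0.4445, 0.3492, 0.0482]
tcp_rot: [-0.176, 3.136, 0.0]
wrist_force: [0.3, -0.4, -4.9]
opening: 0.0587
togo [ 0.031 -0.116  0.815] ('az', np.float64(-0.003)) pos [0.4445 0.3492 0.0482] yaw_y 96.43 tz [ 0.0005  0.0002 -1.    ] t 6.5 q [ 0.47  0.24  1.87  0.    1.03 -1.22] F [ 0.3  -0.45 -4.87] op 58.7
```

View pics/s9.png

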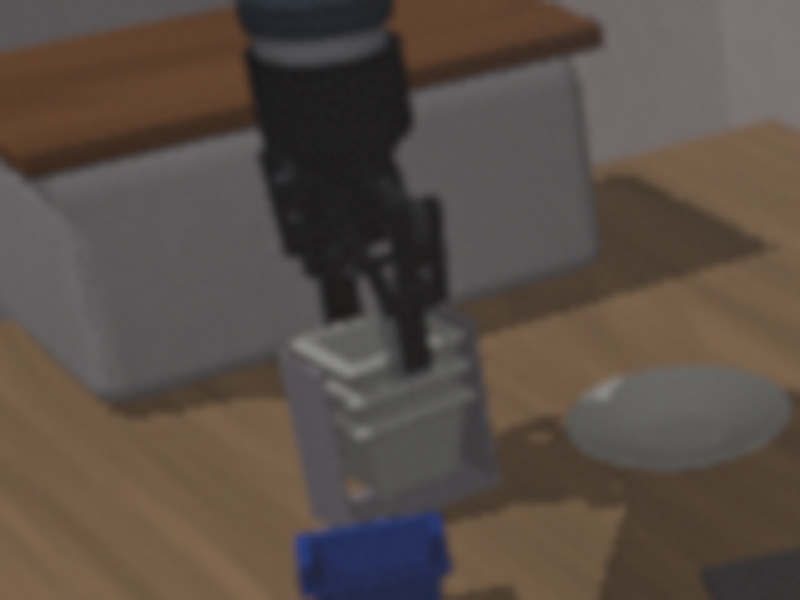

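View pics/w9c.png

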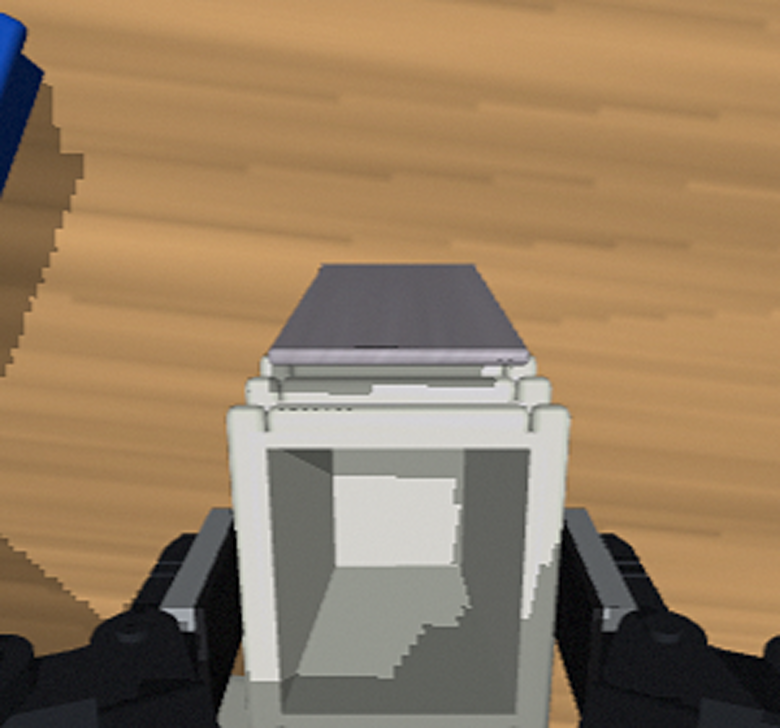

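```bash
python3 -m pendant '[{"grip":-0.2,"x":0,"y":0,"z":0.5,"ax":0,"ay":0,"az":0},{"grip":-0.2,"x":0,"y":0,"z":0.8,"ax":0,"ay":0,"az":0},{"grip":-0.2,"x":0,"y":0,"z":0.9,"ax":0,"ay":0,"az":0},{"grip":-0.2,"x":0,"y":0,"z":0.95,"ax":0,"ay":0,"az":0},{"grip":-0.2,"x":0,"y":0,"z":0.95,"ax":0,"ay":0,"az":0}]' 20

```

```text
time_s: 7.22
eef_pos: [0.4445, 0.3492, 0.0386]
tcp_rot: [-0.176, 3.136, 0.0]
wrist_force: [-0.0, -0.4, -2.0]
opening: 0.0587
```

```bash
python3 -m pendant '[{"grip":-0.45,"x":0,"y":0,"z":0.03,"ax":0,"ay":0,"az":0},{"grip":-0.52,"x":0,"y":0,"z":0.03,"ax":0,"ay":0,"az":0},{"grip":-0.52,"x":0,"y":0,"z":-0.2,"ax":0,"ay":0,"az":0},{"grip":-0.52,"x":0,"y":0,"z":-0.2,"ax":0,"ay":0,"az":0}]' 20
python3 - <<'E'
from h import *
togo([.4443,.348,.04],96.6)
i=read_camera("wrist");crop(i,130,60,430,340,2.6,"pics/w10c.png")
i=read_camera("side");crop(i,120,130,200,200,10,"pics/s10.png")
E
```

```text
time_s: 7.72
eef_pos: [0.4446, 0.3493, 0.0408]
tcp_rot: [-0.176, 3.136, 0.001]
wrist_force: [0.2, 0.5, -0.3]
opening: 0.0649
togo [ 0.046 -0.121  0.083] ('az', np.float64(-0.003)) pos [0.4446 0.3493 0.0408] yaw_y 96.43 tz [ 0.0008  0.0004 -1.    ] t 7.72 q [ 0.47  0.25  1.87  0.    1.02 -1.22] F [ 0.18  0.5  -0.31] op 64.9
```

View pics/s10.png

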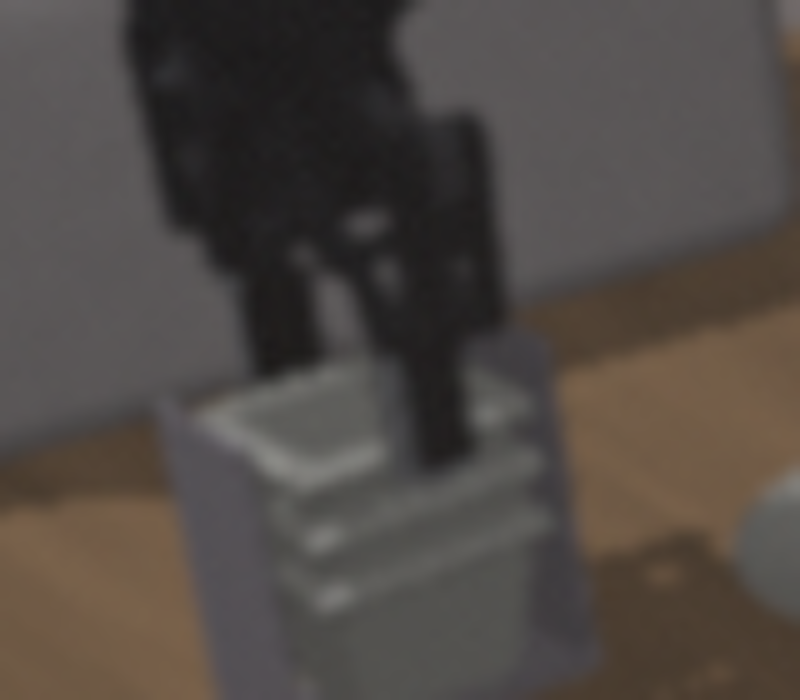

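View pics/w10c.png

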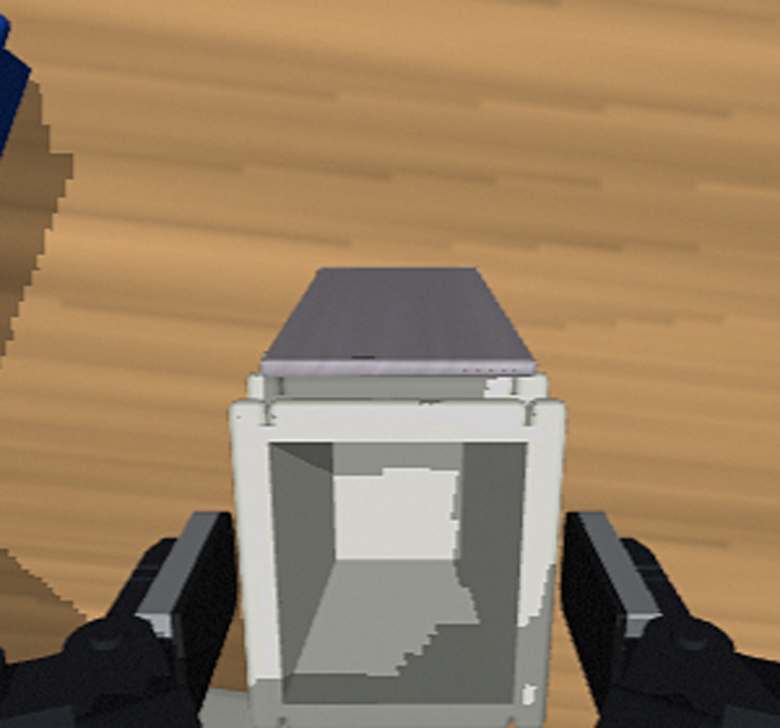

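```bash
python3 -m pendant '[{"grip":-0.44,"x":0,"y":0,"z":0,"ax":0,"ay":0,"az":0},{"grip":-0.41,"x":0,"y":0,"z":-0.03,"ax":0,"ay":0,"az":0},{"grip":-0.38,"x":0,"y":0,"z":-0.08,"ax":0,"ay":0,"az":0},{"grip":-0.35,"x":0,"y":0,"z":-0.12,"ax":0,"ay":0,"az":0},{"grip":-0.3,"x":0,"y":0,"z":-0.15,"ax":0,"ay":0,"az":0},{"grip":-0.3,"x":0,"y":0,"z":-0.15,"ax":0,"ay":0,"az":0}]' 20
```

```text
time_s: 8.57
eef_pos: [0.4442, 0.349, 0.0418]
tcp_rot: [0.176, -3.136, 0.0]
wrist_force: [0.6, 0.4, -1.1]
opening: 0.0592
```

```bash
python3 -m pendant '[{"grip":-0.3,"x":0,"y":0,"z":-0.1,"ax":0,"ay":0,"az":0},{"grip":-0.3,"x":0,"y":0,"z":-0.2,"ax":0,"ay":0,"az":0}]' 20;  python3 -m pendant '[{"grip":-0.3,"x":0,"y":0,"z":-0.2,"ax":0,"ay":0,"az":0},{"grip":-0.3,"x":0,"y":0,"z":-0.4,"ax":0,"ay":0,"az":0},{"grip":-0.3,"x":0,"y":0,"z":-0.6,"ax":0,"ay":0,"az":0},{"grip":-0.3,"x":0,"y":0,"z":-0.6,"ax":0,"ay":0,"az":0}]' 20
python3 - <<'E'
from h import *
togo([.4443,.348,.04],96.6)
i=read_camera("wrist");crop(i,130,60,430,340,2.6,"pics/w11c.png")
i=read_camera("side");crop(i,120,130,200,200,10,"pics/s11.png")
E
```

```text
time_s: 8.82
eef_pos: [0.4443, 0.3491, 0.044]
tcp_rot: [0.176, -3.137, 0.0]
wrist_force: [-0.0, -0.4, -1.7]
opening: 0.0595
time_s: 9.32
eef_pos: [0.4445, 0.3492, 0.0502]
tcp_rot: [-0.176, 3.136, 0.0]
wrist_force: [0.4, 0.1, -2.3]
opening: 0.0593
togo [ 0.031 -0.116  1.018] ('az', np.float64(-0.003)) pos [0.4445 0.3492 0.0502] yaw_y 96.43 tz [ 0.0005  0.0002 -1.    ] t 9.32 q [ 0.47  0.23  1.87 -0.    1.04 -1.22] F [ 0.42  0.15 -2.32] op 59.3
```

View pics/s11.png

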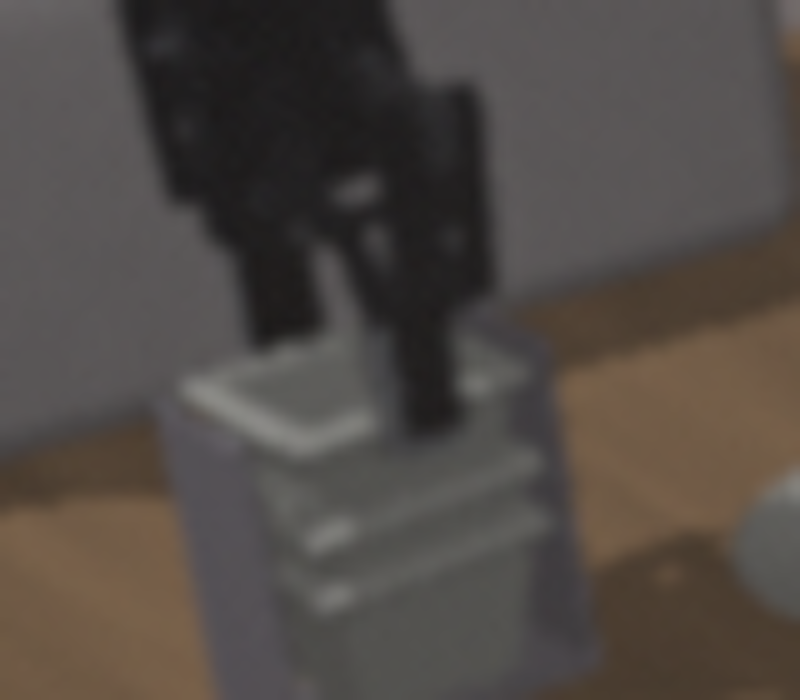

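View pics/w11c.png

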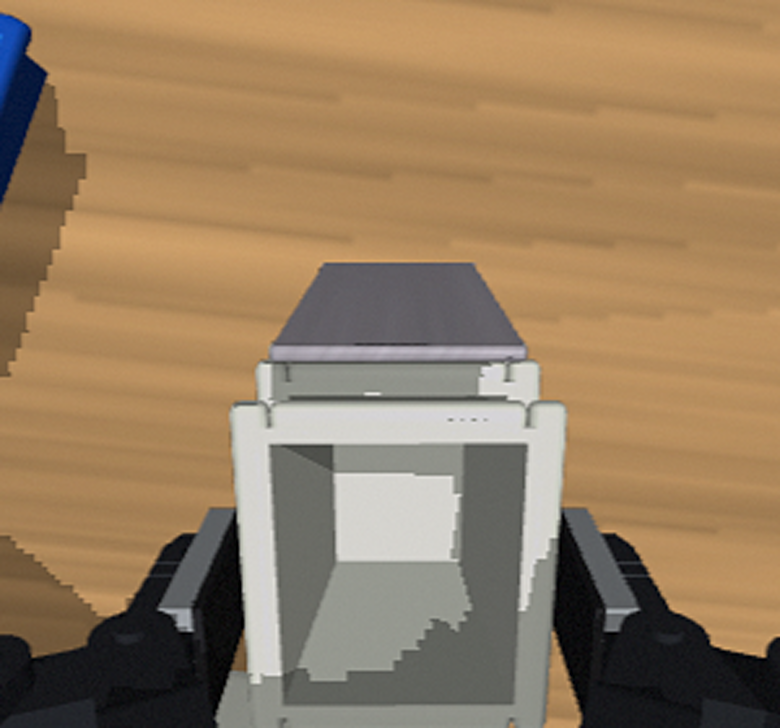

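```bash
python3 -m pendant '[{"grip":-0.3,"x":0,"y":0,"z":-1,"ax":0,"ay":0,"az":0},{"grip":-0.3,"x":0,"y":0,"z":-3,"ax":0,"ay":0,"az":0},{"grip":-0.3,"x":0,"y":0,"z":-7,"ax":0,"ay":0,"az":0},{"grip":-0.3,"x":0,"y":0,"z":-11,"ax":0,"ay":0,"az":0},{"grip":-0.3,"x":0,"y":0,"z":-15,"ax":0,"ay":0,"az":0},{"grip":-0.3,"x":0,"y":0,"z":-17,"ax":0,"ay":0,"az":0},{"grip":-0.3,"x":0,"y":0,"z":-17,"ax":0,"ay":0,"az":0}]' 25
python3 - <<'E'
from h import *
togo([.66,-.17,.2],82)
i=read_camera("side");cv2.imwrite("pics/s12.png",i)
for n,p in dict(jughandle=(286,152),jar1=(280,108),jar2=(320,108),kettleL=(386,140),sq1=(370,190),sq2=(375,237),sqr=(412,188),ring=(323,228)).items(): print(n,ray("top",*p,.01))
E
```

```text
time_s: 10.3
eef_pos: [0.4451, 0.3495, 0.222]
tcp_rot: [-0.176, 3.133, 0.002]
wrist_force: [-0.1, 0.4, -1.8]
opening: 0.0594
togo [-15.522 -54.038   2.18 ] ('az', np.float64(0.2519)) pos [0.4451 0.3495 0.222 ] yaw_y 96.43 tz [ 0.0035  0.0017 -1.    ] t 10.3 q [ 0.47  0.03  1.76 -0.    1.35 -1.22] F [-0.11  0.43 -1.84] op 59.4
jughandle [ 0.7378 -0.0465  0.01  ]
jar1 [ 0.8541 -0.0315  0.01  ]
jar2 [ 0.8533 -0.1341  0.01  ]
kettleL [ 0.7676 -0.2993  0.01  ]
sq1 [ 0.6395 -0.2552  0.01  ]
sq2 [ 0.5225 -0.2639  0.01  ]
sqr [ 0.6442 -0.3592  0.01  ]
ring [ 0.5448 -0.137   0.01  ]
```

View pics/s12.png

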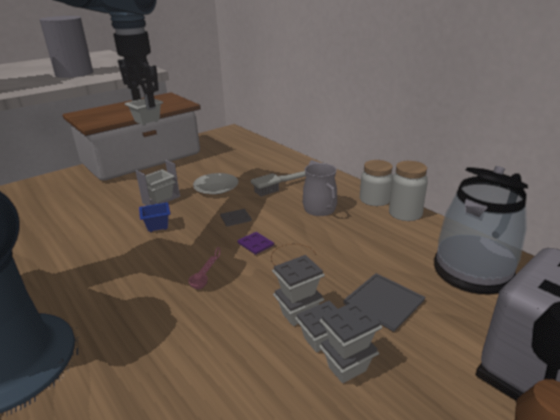

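```bash
python3 -m pendant '[{"grip":-0.3,"x":-1,"y":-3,"z":0,"ax":0,"ay":0,"az":0},{"grip":-0.3,"x":-2.5,"y":-8,"z":0,"ax":0,"ay":0,"az":0.05},{"grip":-0.3,"x":-4.5,"y":-14,"z":0,"ax":0,"ay":0,"az":0.1},{"grip":-0.3,"x":-6.3,"y":-20,"z":0,"ax":0,"ay":0,"az":0.15},{"grip":-0.3,"x":-8.2,"y":-26,"z":0,"ax":0,"ay":0,"az":0.2},{"grip":-0.3,"x":-10,"y":-32,"z":0,"ax":0,"ay":0,"az":0.25},{"grip":-0.3,"x":-12,"y":-38,"z":0,"ax":0,"ay":0,"az":0.252},{"grip":-0.3,"x":-14,"y":-44,"z":0,"ax":0,"ay":0,"az":0.252},{"grip":-0.3,"x":-15.6,"y":-49,"z":2,"ax":0,"ay":0,"az":0.252},{"grip":-0.3,"x":-16.4,"y":-52,"z":6,"ax":0,"ay":0,"az":0.252},{"grip":-0.3,"x":-16.6,"y":-53.2,"z":10,"ax":0,"ay":0,"az":0.252},{"grip":-0.3,"x":-16.6,"y":-53.2,"z":14,"ax":0,"ay":0,"az":0.252},{"grip":-0.3,"x":-16.6,"y":-53.2,"z":17,"ax":0,"ay":0,"az":0.252},{"grip":-0.3,"x":-16.6,"y":-53.2,"z":17,"ax":0,"ay":0,"az":0.252},{"grip":-0.3,"x":-16.6,"y":-53.2,"z":17,"ax":0,"ay":0,"az":0.252}]' 25
python3 - <<'E'
from h import *
togo([.67,-.16,.004],82)
i=read_camera("wrist");cv2.imwrite("pics/w13.png",i)
i=read_camera("side");crop(i,220,130,420,280,4,"pics/s13.png")
E
```

```text
time_s: 12.22
eef_pos: [0.6689, -0.161, 0.0501]
tcp_rot: [0.219, 3.134, -0.0]
wrist_force: [-0.6, 0.2, -0.7]
opening: 0.0589
togo [-0.091  0.111  4.611] ('az', np.float64(-0.0001)) pos [ 0.6689 -0.161   0.0501] yaw_y 82.0 tz [ 0. -0. -1.] t 12.22 q [-0.4   0.49  1.54 -0.    1.12 -1.83] F [-0.58  0.17 -0.68] op 58.9
```

View pics/w13.png

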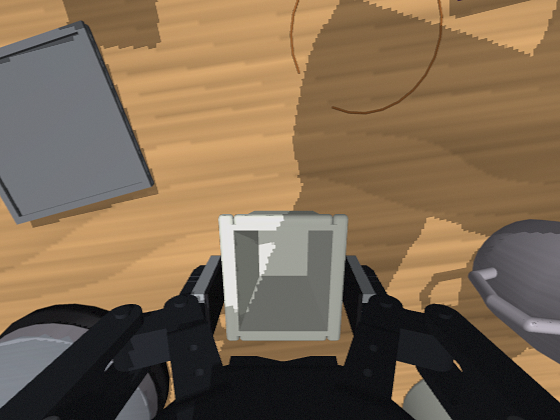

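View pics/s13.png

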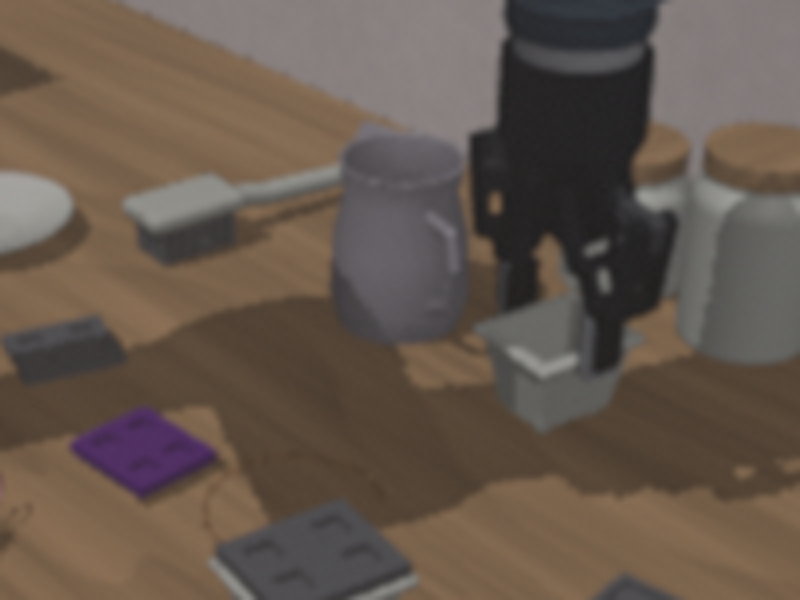

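```bash
python3 -m pendant '[{"grip":-0.3,"x":0,"y":0,"z":2,"ax":0,"ay":0,"az":0},{"grip":-0.3,"x":0,"y":0,"z":3.6,"ax":0,"ay":0,"az":0},{"grip":-0.3,"x":0,"y":0,"z":4.2,"ax":0,"ay":0,"az":0},{"grip":-0.3,"x":0,"y":0,"z":4.3,"ax":0,"ay":0,"az":0},{"grip":-0.3,"x":0,"y":0,"z":4.3,"ax":0,"ay":0,"az":0}]' 25
python3 -m pendant '[{"grip":-0.3,"x":0,"y":0,"z":0.1,"ax":0,"ay":0,"az":0},{"grip":-0.3,"x":0,"y":0,"z":0.2,"ax":0,"ay":0,"az":0},{"grip":-0.3,"x":0,"y":0,"z":0.2,"ax":0,"ay":0,"az":0}]' 25
```

```text
time_s: 12.95
eef_pos: [0.6692, -0.1611, 0.0072]
tcp_rot: [0.219, 3.133, -0.0]
wrist_force: [-0.1, -0.4, -1.3]
opening: 0.0588
time_s: 13.32
eef_pos: [0.6688, -0.161, 0.005]
tcp_rot: [0.219, 3.134, -0.0]
wrist_force: [0.3, 0.9, -1.4]
opening: 0.0591
```

```bash
python3 -m pendant '[{"grip":-0.3,"x":0,"y":0,"z":0.05,"ax":0,"ay":0,"az":0},{"grip":-0.3,"x":0,"y":0,"z":0.1,"ax":0,"ay":0,"az":0},{"grip":-0.3,"x":0,"y":0,"z":0.1,"ax":0,"ay":0,"az":0}]' 25
python3 -m pendant '[{"grip":-0.3,"x":0,"y":0,"z":0.05,"ax":0,"ay":0,"az":0},{"grip":-0.3,"x":0,"y":0,"z":0.1,"ax":0,"ay":0,"az":0},{"grip":-0.3,"x":0,"y":0,"z":0.1,"ax":0,"ay":0,"az":0}]' 25
```

```text
time_s: 13.7
eef_pos: [0.6688, -0.161, 0.0038]
tcp_rot: [-0.219, -3.134, -0.0]
wrist_force: [0.6, -0.0, -2.2]
opening: 0.0587
time_s: 14.08
eef_pos: [0.6691, -0.1611, 0.0038]
tcp_rot: [0.219, 3.134, -0.0]
wrist_force: [-3.8, 1.5, 5.6]
opening: 0.0591
```

```bash
python3 -m pendant '[{"grip":-0.4,"x":0,"y":0,"z":-0.05,"ax":0,"ay":0,"az":0},{"grip":-0.6,"x":0,"y":0,"z":-0.05,"ax":0,"ay":0,"az":0},{"grip":-0.7,"x":0,"y":0,"z":-0.05,"ax":0,"ay":0,"az":0},{"grip":-0.7,"x":0,"y":0,"z":-4,"ax":0,"ay":0,"az":0},{"grip":-0.7,"x":0,"y":0,"z":-9,"ax":0,"ay":0,"az":0},{"grip":-0.7,"x":0,"y":0,"z":-14,"ax":0,"ay":0,"az":0},{"grip":-0.7,"x":0,"y":0,"z":-14,"ax":0,"ay":0,"az":0},{"grip":-0.7,"x":0,"y":0,"z":-14,"ax":0,"ay":0,"az":0}]' 25
python3 - <<'E'
from h import *
togo([.5389,.1235,.2],73.5)
i=read_camera("wrist");cv2.imwrite("pics/w14.png",i);np.save("c14.npy",calibration("wrist")["world_from_camera"])
i=read_camera("side");crop(i,220,130,420,280,4,"pics/s14.png")
E
```

```text
time_s: 15.08
eef_pos: [0.6684, -0.1608, 0.1422]
tcp_rot: [-0.219, -3.133, -0.001]
wrist_force: [-0.2, -0.8, -0.5]
opening: 0.0725
togo [16.793 26.351 -5.763] ('az', np.float64(0.1481)) pos [ 0.6684 -0.1608  0.1422] yaw_y 81.99 tz [-0.0008  0.0004 -1.    ] t 15.07 q [-0.4   0.38  1.5   0.    1.26 -1.83] F [-0.23 -0.84 -0.45] op 72.5
```

View pics/w14.png

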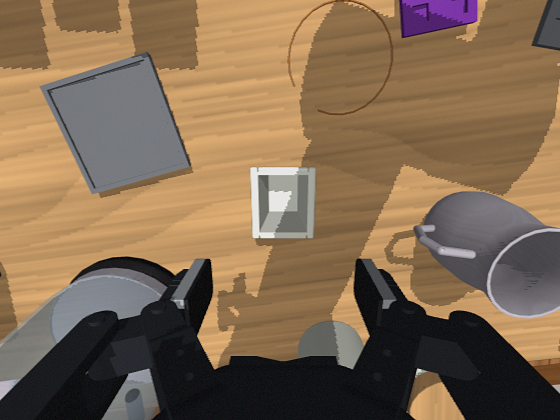

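View pics/s14.png

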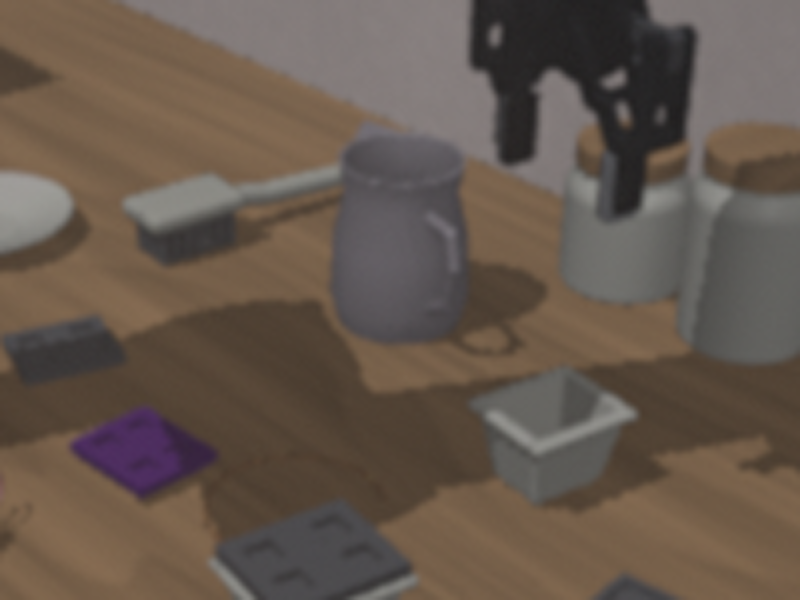

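```bash
python3 -m pendant '[{"grip":-0.7,"x":2,"y":3,"z":-5,"ax":0,"ay":0,"az":0.05},{"grip":-0.7,"x":5,"y":8,"z":-6,"ax":0,"ay":0,"az":0.1},{"grip":-0.7,"x":8,"y":13,"z":-6,"ax":0,"ay":0,"az":0.148},{"grip":-0.7,"x":11,"y":18,"z":-6,"ax":0,"ay":0,"az":0.148},{"grip":-0.7,"x":14,"y":23,"z":-4,"ax":0,"ay":0,"az":0.148},{"grip":-0.7,"x":16.8,"y":26.3,"z":0,"ax":0,"ay":0,"az":0.148},{"grip":-0.7,"x":16.8,"y":26.3,"z":4,"ax":0,"ay":0,"az":0.148},{"grip":-0.7,"x":16.8,"y":26.3,"z":4,"ax":0,"ay":0,"az":0.148},{"grip":-0.7,"x":16.8,"y":26.3,"z":4,"ax":0,"ay":0,"az":0.148}]' 25
python3 - <<'E'
from h import *
togo([.5389,.1235,.1],73.5)
i=read_camera("wrist");cv2.imwrite("pics/w15.png",i);np.save("c15.npy",calibration("wrist")["world_from_camera"])
crop(i,200,130,370,270,4.6,"pics/w15c.png")
j=cv2.imread("pics/w14.png");crop(j,235,155,335,255,6,"pics/w14c.png")
E
```

```text
time_s: 16.3
eef_pos: [0.5399, 0.1225, 0.1037]
tcp_rot: [0.451, 3.108, 0.0]
wrist_force: [0.2, 0.2, 0.4]
opening: 0.0728
togo [0.124 0.066 0.367] ('az', np.float64(-0.0005)) pos [0.5399 0.1225 0.1037] yaw_y 73.47 tz [ 0.0008  0.     -1.    ] t 16.3 q [ 0.02  0.13  1.88 -0.    1.13 -1.26] F [0.19 0.17 0.37] op 72.8
```

View pics/w15.png

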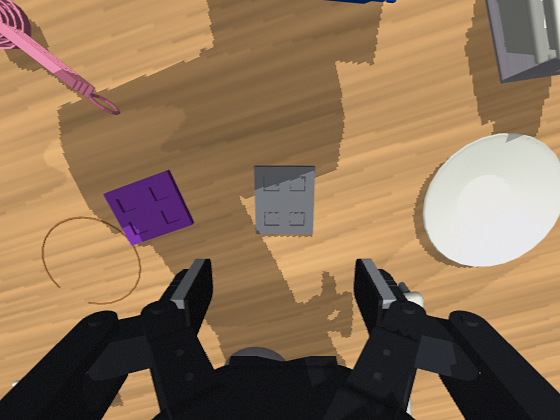

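View pics/w15c.png

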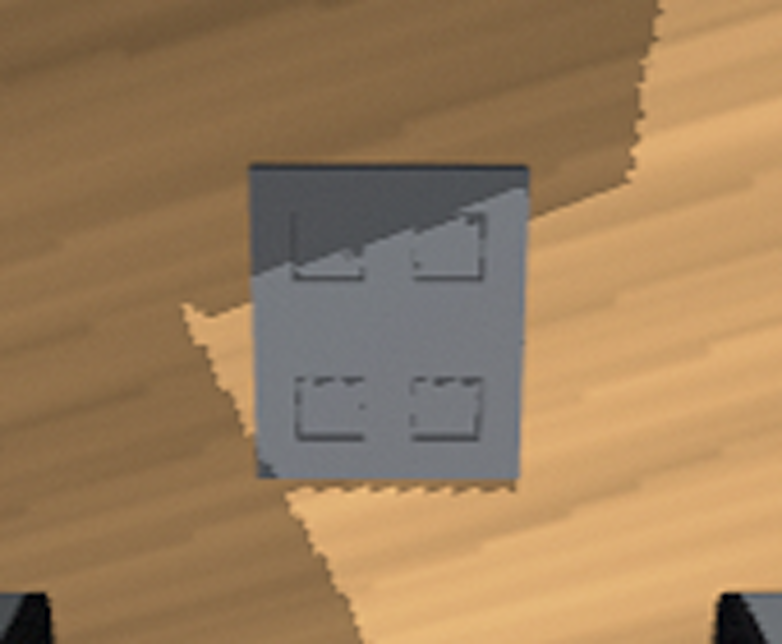

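View pics/w14c.png

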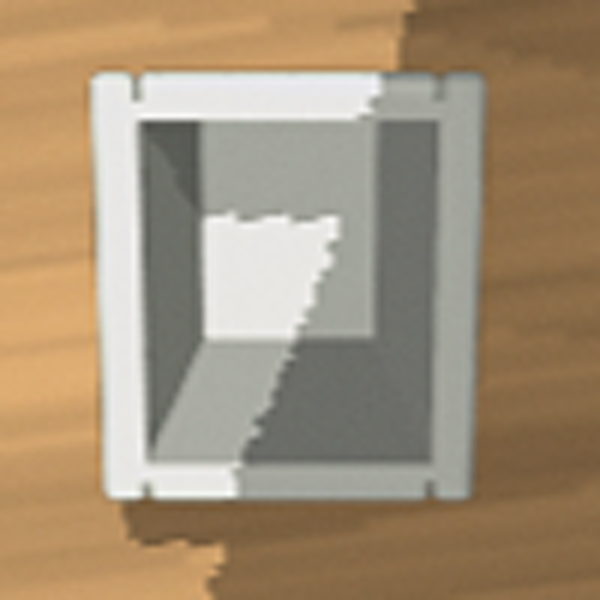

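```bash
cat >> h.py <<'E'
def q(pts,u0,v0,f,z,c):
    """corners TL,TR,BR,BL in crop -> centre, sizes, angles (img-right edge, img-down edge); and in tool frame now"""
    if isinstance(c,str): c=dict(K=calibration("wrist")["K"],world_from_camera=np.load(c))
    P=np.array([ray("wrist",u0+u/f-(.5-.5/f),v0+v/f-(.5-.5/f),z,c) for u,v in pts])
    m=P.mean(0); a=(P[1]+P[2]-P[0]-P[3])/2;b=(P[2]+P[3]-P[0]-P[1])/2
    print(m,"sizes",(np.linalg.norm(a)*1e3).round(1),(np.linalg.norm(b)*1e3).round(1),"angs",np.degrees(np.arctan2(a[1],a[0])).round(2),np.degrees(np.arctan2(b[1],b[0])).round(2))
    return m
E
python3 - <<'E'
from h import *
print("tub");q([(92,74),(485,74),(472,498),(105,498)],235,155,6,.0505,"c14.npy")
q([(138,121),(441,121),(436,463),(147,463)],235,155,6,.0505,"c14.npy")
print("lid");q([(250,170),(528,170),(519,478),(258,478)],200,130,4.6,.013,"c15.npy")
E
```

```text
tub
[ 0.6679 -0.1624  0.0505] sizes 58.8 68.3 angs 82.06 -7.98
[ 0.6684 -0.1621  0.0505] sizes 45.9 55.2 angs 82.06 -7.64
lid
[0.5396 0.1223 0.013 ] sizes 54.5 64.8 angs 73.54 -16.51
```

```bash
python3 -m pendant '[{"grip":-0.55,"x":0.1,"y":0.1,"z":5,"ax":0,"ay":0,"az":0},{"grip":-0.55,"x":0.1,"y":0.1,"z":10,"ax":0,"ay":0,"az":0},{"grip":-0.55,"x":0.1,"y":0.1,"z":12.8,"ax":0,"ay":0,"az":0},{"grip":-0.55,"x":0.1,"y":0.1,"z":13.3,"ax":0,"ay":0,"az":0},{"grip":-0.55,"x":0.1,"y":0.1,"z":13.3,"ax":0,"ay":0,"az":0}]' 20
python3 -m pendant '[{"grip":-0.55,"x":0,"y":0,"z":0.1,"ax":0,"ay":0,"az":0},{"grip":-0.55,"x":0,"y":0,"z":0.2,"ax":0,"ay":0,"az":0},{"grip":-0.55,"x":0,"y":0,"z":0.2,"ax":0,"ay":0,"az":0}]' 20
python3 - <<'E'
from h import *
togo([.5389,.1235,.1],73.5)
i=read_camera("wrist");crop(i,130,80,430,340,2.6,"pics/w16c.png")
i=read_camera("side");crop(i,200,170,280,240,10,"pics/s16.png")
E
```

```text
time_s: 16.98
eef_pos: [0.5403, 0.1239, -0.0284]
tcp_rot: [0.451, 3.106, 0.001]
wrist_force: [-0.2, 0.7, 1.0]
opening: 0.0662
time_s: 17.35
eef_pos: [0.5388, 0.1241, -0.0316]
tcp_rot: [0.45, 3.108, 0.0]
wrist_force: [-0.9, -0.4, -0.6]
opening: 0.0664
togo [ -0.042  -0.054 -13.158] ('az', np.float64(0.0003)) pos [ 0.5388  0.1241 -0.0316] yaw_y 73.51 tz [ 0.0008  0.     -1.    ] t 17.35 q [ 0.02  0.35  1.91 -0.    0.88 -1.26] F [-0.9  -0.37 -0.59] op 66.4
```

View pics/w16c.png

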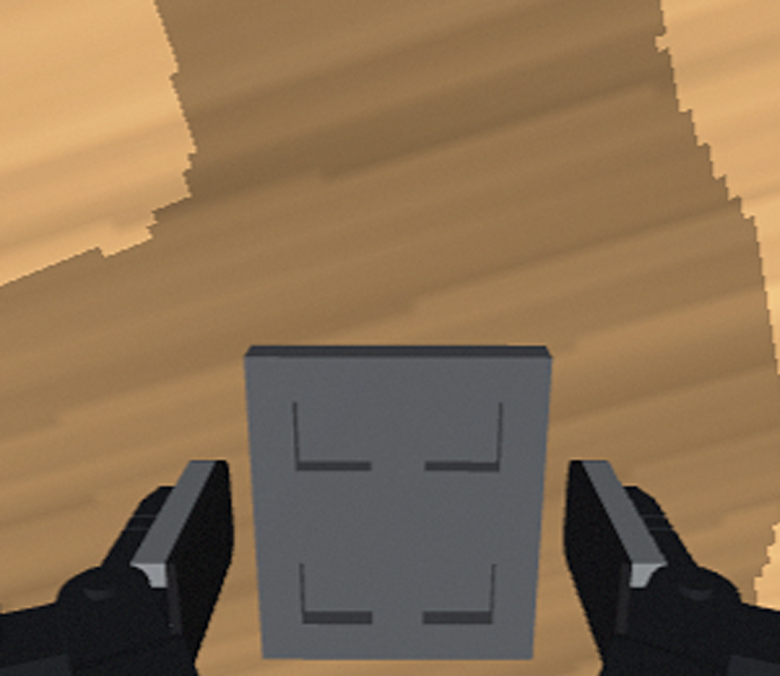

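View pics/s16.png

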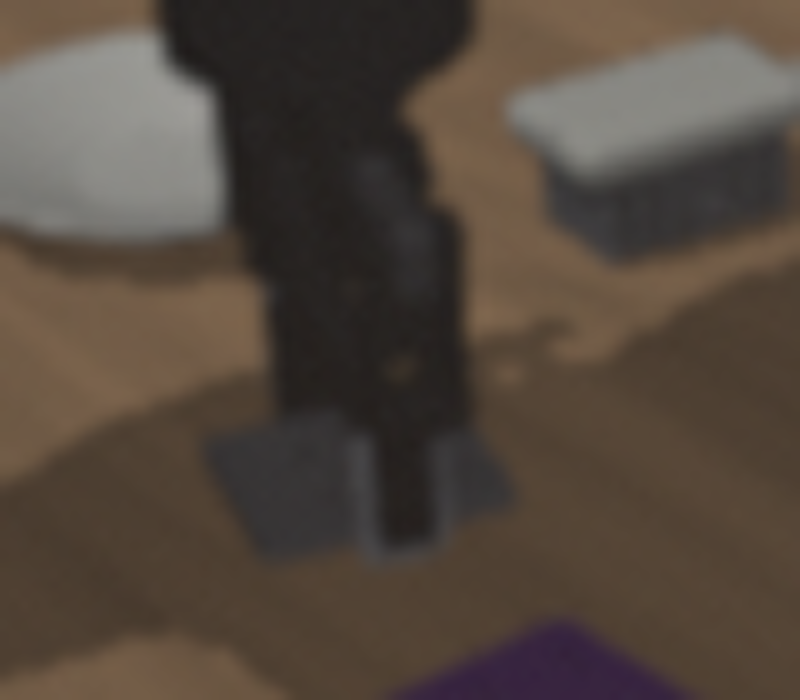

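```bash
python3 -m pendant '[{"grip":-0.55,"x":0,"y":0,"z":0.1,"ax":0,"ay":0,"az":0},{"grip":-0.55,"x":0,"y":0,"z":0.2,"ax":0,"ay":0,"az":0},{"grip":-0.55,"x":0,"y":0,"z":0.2,"ax":0,"ay":0,"az":0}]' 20
python3 -m pendant '[{"grip":-0.55,"x":0,"y":0,"z":0.1,"ax":0,"ay":0,"az":0},{"grip":-0.55,"x":0,"y":0,"z":0.2,"ax":0,"ay":0,"az":0},{"grip":-0.55,"x":0,"y":0,"z":0.2,"ax":0,"ay":0,"az":0}]' 20
python3 -m pendant '[{"grip":-0.55,"x":0,"y":0,"z":0.1,"ax":0,"ay":0,"az":0},{"grip":-0.55,"x":0,"y":0,"z":0.2,"ax":0,"ay":0,"az":0},{"grip":-0.55,"x":0,"y":0,"z":0.2,"ax":0,"ay":0,"az":0}]' 20
```

```text
time_s: 17.82
eef_pos: [0.5382, 0.1241, -0.0343]
tcp_rot: [-0.45, -3.109, 0.0]
wrist_force: [0.2, 0.6, 0.2]
opening: 0.0665
time_s: 18.2
eef_pos: [0.5383, 0.1241, -0.0362]
tcp_rot: [-0.45, -3.109, 0.0]
wrist_force: [0.2, -0.7, 0.9]
opening: 0.0662
time_s: 18.58
eef_pos: [0.5385, 0.1241, -0.038]
tcp_rot: [0.45, 3.109, 0.0]
wrist_force: [0.6, 0.4, 2.1]
opening: 0.0665
```

```bash
python3 -m pendant '[{"grip":-0.55,"x":0,"y":0,"z":0.08,"ax":0,"ay":0,"az":0},{"grip":-0.55,"x":0,"y":0,"z":0.08,"ax":0,"ay":0,"az":0}]' 20
```

```text
time_s: 18.82
eef_pos: [0.5386, 0.1241, -0.038]
tcp_rot: [-0.45, -3.109, 0.0]
wrist_force: [-3.3, -0.2, 8.9]
opening: 0.0661
```

```bash
python3 -m pendant '[{"grip":-0.55,"x":0,"y":0,"z":-1.1,"ax":0,"ay":0,"az":0},{"grip":-0.4,"x":0,"y":0,"z":-1.1,"ax":0,"ay":0,"az":0},{"grip":-0.3,"x":0,"y":0,"z":-1.1,"ax":0,"ay":0,"az":0},{"grip":-0.2,"x":0,"y":0,"z":-1.1,"ax":0,"ay":0,"az":0},{"grip":-0.2,"x":0,"y":0,"z":-1.1,"ax":0,"ay":0,"az":0},{"grip":-0.2,"x":0,"y":0,"z":-1.1,"ax":0,"ay":0,"az":0}]' 20
python3 - <<'E'
from h import *
togo([.5389,.1235,.1],73.5)
i=read_camera("wrist");crop(i,130,80,430,340,2.6,"pics/w17c.png")
i=read_camera("side");crop(i,200,170,280,240,10,"pics/s17.png")
E
```

```text
time_s: 19.58
eef_pos: [0.5385, 0.1241, -0.0278]
tcp_rot: [-0.451, -3.109, 0.0]
wrist_force: [-1.0, 0.3, 5.3]
opening: 0.054
togo [ -0.057  -0.045 -12.778] ('az', np.float64(0.0002)) pos [ 0.5385  0.1241 -0.0278] yaw_y 73.51 tz [-0.0001 -0.     -1.    ] t 19.57 q [ 0.02  0.35  1.91 -0.    0.89 -1.26] F [-0.99  0.34  5.33] op 54.0
```

View pics/w17c.png

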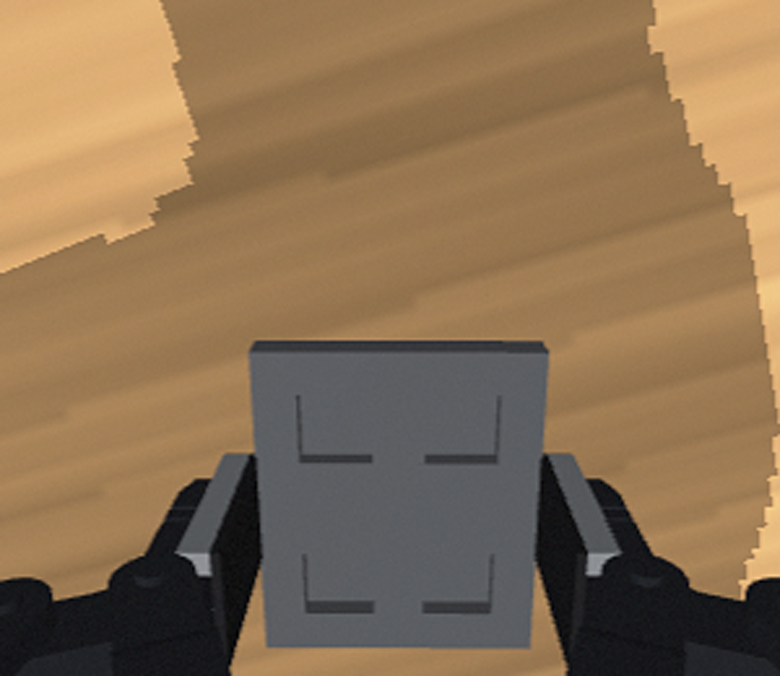

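View pics/s17.png

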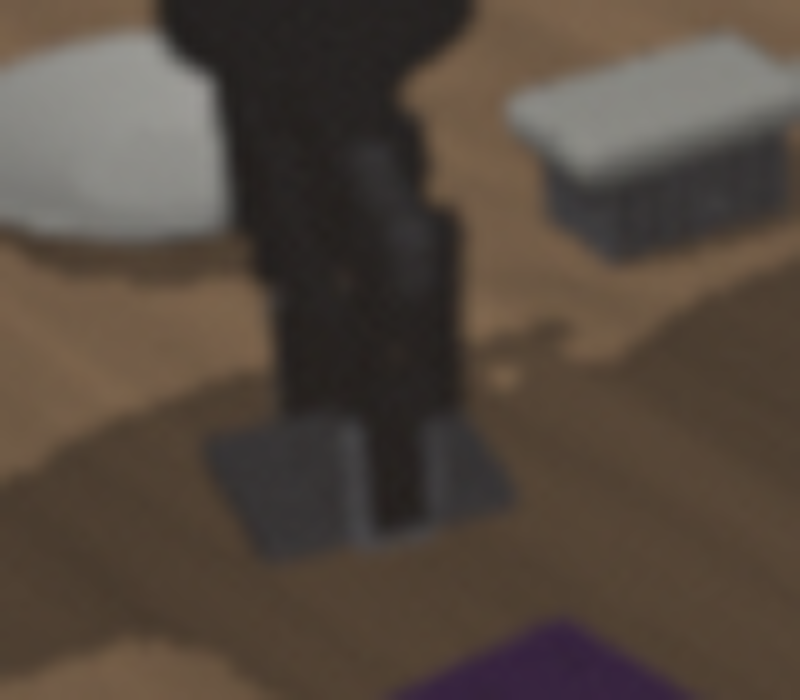

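```bash
python3 -m pendant '[{"grip":-0.2,"x":0,"y":0,"z":-2,"ax":0,"ay":0,"az":0},{"grip":-0.2,"x":0,"y":0,"z":-7,"ax":0,"ay":0,"az":0},{"grip":-0.2,"x":0,"y":0,"z":-13,"ax":0,"ay":0,"az":0},{"grip":-0.2,"x":0,"y":0,"z":-18.5,"ax":0,"ay":0,"az":0},{"grip":-0.2,"x":-3.5,"y":-4,"z":-19.5,"ax":0,"ay":0,"az":-0.05},{"grip":-0.2,"x":-7.5,"y":-8.5,"z":-19.5,"ax":0,"ay":0,"az":-0.1},{"grip":-0.2,"x":-11.5,"y":-13,"z":-19.5,"ax":0,"ay":0,"az":-0.15},{"grip":-0.2,"x":-15.5,"y":-17.5,"z":-19.5,"ax":0,"ay":0,"az":-0.15},{"grip":-0.2,"x":-18.5,"y":-21.5,"z":-18,"ax":0,"ay":0,"az":-0.15},{"grip":-0.2,"x":-20.4,"y":-23.7,"z":-14,"ax":0,"ay":0,"az":-0.15},{"grip":-0.2,"x":-20.4,"y":-23.7,"z":-10,"ax":0,"ay":0,"az":-0.15},{"grip":-0.2,"x":-20.4,"y":-23.7,"z":-9,"ax":0,"ay":0,"az":-0.15},{"grip":-0.2,"x":-20.4,"y":-23.7,"z":-9,"ax":0,"ay":0,"az":-0.15},{"grip":-0.2,"x":-20.4,"y":-23.7,"z":-9,"ax":0,"ay":0,"az":-0.15}]' 20
python3 - <<'E'
from h import *
togo([.6668,-.1607,.0167],82.1)
i=read_camera("wrist");crop(i,130,80,430,340,2.6,"pics/w18c.png");cv2.imwrite("pics/w18.png",i);np.save("c18.npy",calibration("wrist")["world_from_camera"])
i=read_camera("side");crop(i,300,150,400,250,8,"pics/s18.png")
E
```

```text
time_s: 21.42
eef_pos: [0.6683, -0.1612, 0.0649]
tcp_rot: [0.215, 3.13, -0.002]
wrist_force: [-0.6, 0.5, 0.4]
opening: 0.0539
togo [0.171 0.035 4.815] ('az', np.float64(0.0008)) pos [ 0.6683 -0.1612  0.0649] yaw_y 82.15 tz [ 0.0037 -0.0016 -1.    ] t 21.43 q [-0.4   0.46  1.54 -0.    1.13 -1.83] F [-0.58  0.51  0.39] op 53.9
```

View pics/w18c.png

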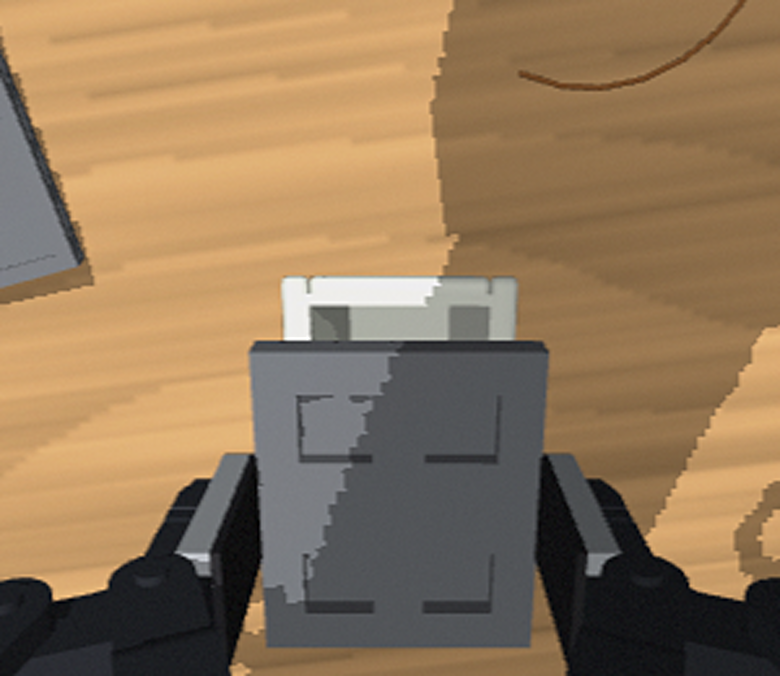

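View pics/s18.png

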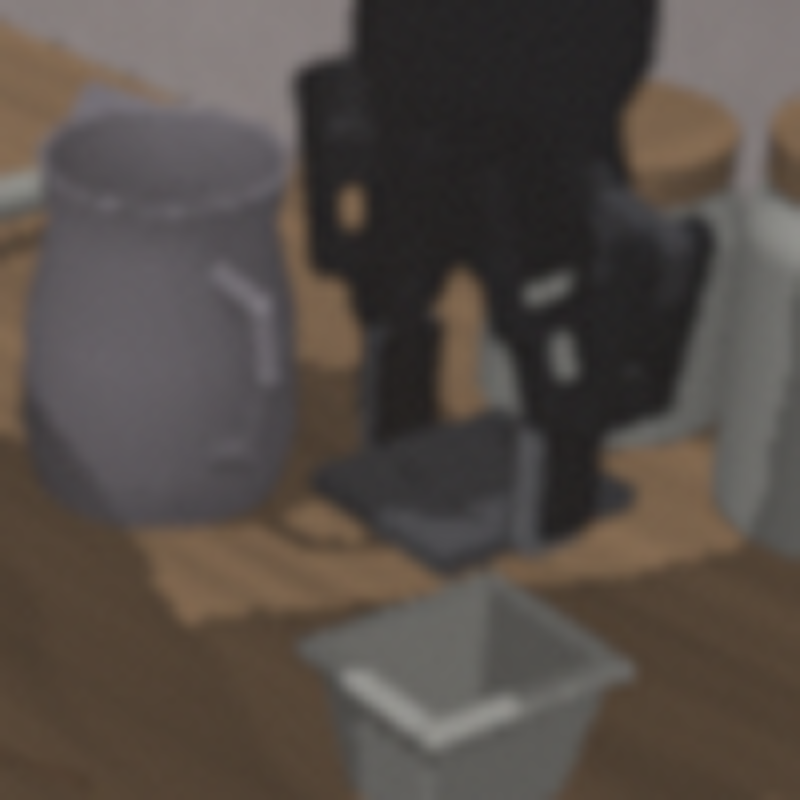

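```bash
python3 - <<'E'
from h import *
s=sense()
m=q([(252,352),(546,352),(530,647),(267,647)],130,80,2.6,s["eef_pos"][2]+.0408,"c18.npy")
R=Ro.from_rotvec(s["tcp_rot"]).as_matrix();print("lid in tool mm",(R.T@(m-s["eef_pos"])*1e3))
# tub front rim edge midpoint (base side), rim z .0505
P=np.array([ray("wrist",130+u/2.6-.3,80+277/2.6-.3,.0505,dict(K=calibration("wrist")["K"],world_from_camera=np.load("c18.npy"))) for u in(283,517)]);mid=P.mean(0);print("edge",P, "centre est",mid+.035*np.array([np.cos(np.radians(-8)),np.sin(np.radians(-8)),0]))
togo([.6668,-.1607,.0167],82.1)
E
```

```text
[ 0.6681 -0.1624  0.1053] sizes 54.2 64.8 angs 82.31 -7.89
lid in tool mm [ -0.2674  -1.2707 -40.7981]
edge [[ 0.631  -0.1867  0.0505]
 [ 0.6389 -0.1288  0.0505]] centre est [ 0.6696 -0.1626  0.0505]
togo [0.154 0.034 4.784] ('az', np.float64(0.0007)) pos [ 0.6681 -0.1612  0.0645] yaw_y 82.14 tz [ 0.0034 -0.0014 -1.    ] t 21.52 q [-0.4   0.47  1.54  0.    1.13 -1.83] F [0.2  0.01 0.19] op 54.3
```

```bash
python3 -m pendant '[{"grip":-0.2,"x":0,"y":0,"z":1.5,"ax":0,"ay":0,"az":0},{"grip":-0.2,"x":0,"y":0,"z":3.3,"ax":0,"ay":0,"az":0},{"grip":-0.2,"x":0,"y":0,"z":3.3,"ax":0,"ay":0,"az":0},{"grip":-0.2,"x":0,"y":0,"z":3.3,"ax":0,"ay":0,"az":0}]' 20
python3 - <<'E'
from h import *
togo([.6668,-.1607,.0167],82.1)
i=read_camera("wrist");crop(i,130,80,430,340,2.6,"pics/w19c.png")
i=read_camera("side");crop(i,300,180,400,270,8,"pics/s19.png")
c=calibration("wrist");np.save("c19.npy",c["world_from_camera"])
E
```

```text
time_s: 22.02
eef_pos: [0.6666, -0.161, 0.0286]
tcp_rot: [-0.216, -3.134, -0.0]
wrist_force: [-0.6, -0.0, 0.1]
opening: 0.0539
togo [-0.015  0.033  1.194] ('az', np.float64(0.0)) pos [ 0.6666 -0.161   0.0286] yaw_y 82.1 tz [-0.0006  0.0003 -1.    ] t 22.02 q [-0.4   0.51  1.55  0.    1.08 -1.83] F [-0.55 -0.02  0.14] op 53.9
```

View pics/w19c.png

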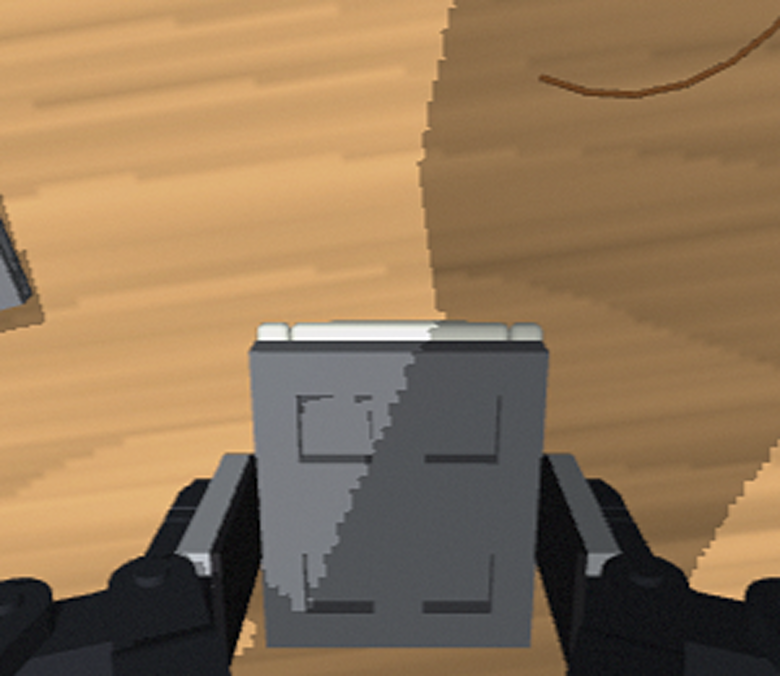

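View pics/s19.png

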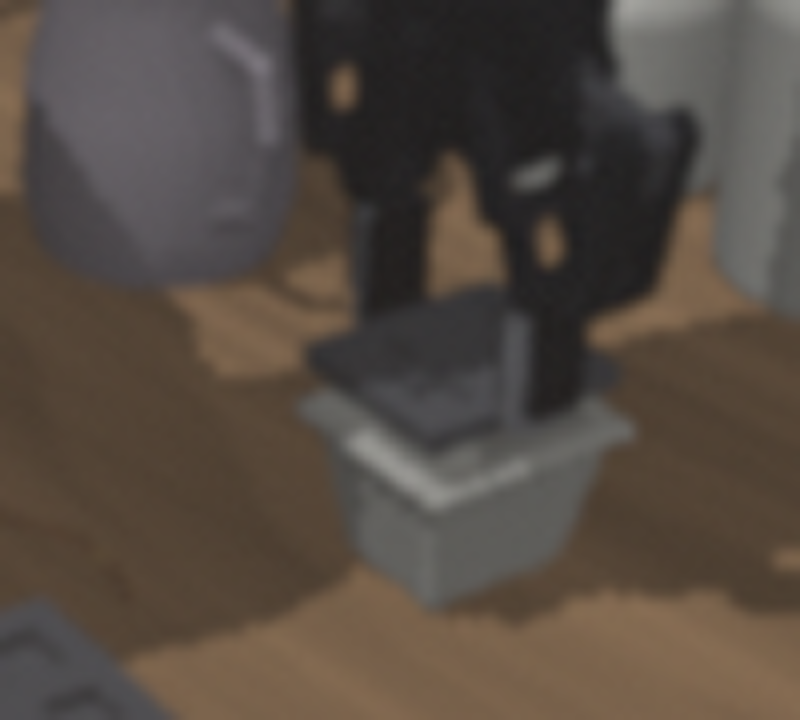

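```bash
python3 - <<'E'
from h import *
s=sense()
c=dict(K=calibration("wrist")["K"],world_from_camera=np.load("c19.npy"))
m=q([(252,352),(546,352),(530,647),(267,647)],130,80,2.6,s["eef_pos"][2]+.0408,c)
R=Ro.from_rotvec(s["tcp_rot"]).as_matrix();T=lambda p:(R.T@(p-s["eef_pos"])*1e3).round(2)
print("lid in tool mm",T(m))
P=np.array([ray("wrist",130+u/2.6-.3,80+323/2.6-.3,.0505,c) for u in(257,542)])
print(T(P[0]),T(P[1]),"tub centre tool x",T(P.mean(0))[0]-35)
E
```

```text
[ 0.6669 -0.1625  0.0704] sizes 54.0 64.6 angs 82.24 -7.93
lid in tool mm [  0.06  -1.24 -40.8 ]
[ 31.92 -30.62 -20.92] [ 32.02  28.33 -20.93] tub centre tool x -3.030000000000001
```

```bash
python3 -m pendant '[{"grip":-0.2,"x":-0.2,"y":0,"z":0,"ax":0,"ay":0,"az":0},{"grip":-0.2,"x":-0.2,"y":0,"z":0.5,"ax":0,"ay":0,"az":0},{"grip":-0.2,"x":-0.2,"y":0,"z":0.8,"ax":0,"ay":0,"az":0},{"grip":-0.2,"x":-0.2,"y":0,"z":1.0,"ax":0,"ay":0,"az":0},{"grip":-0.2,"x":-0.2,"y":0,"z":1.0,"ax":0,"ay":0,"az":0}]' 20
python3 -m pendant '[{"grip":-0.2,"x":0,"y":0,"z":0.1,"ax":0,"ay":0,"az":0},{"grip":-0.2,"x":0,"y":0,"z":0.15,"ax":0,"ay":0,"az":0},{"grip":-0.2,"x":0,"y":0,"z":0.15,"ax":0,"ay":0,"az":0}]' 20
python3 - <<'E'
from h import *
togo([.6668,-.1607,.0167],82.1)
i=read_camera("wrist");crop(i,130,80,430,340,2.6,"pics/w20c.png")
i=read_camera("side");crop(i,300,180,400,270,8,"pics/s20.png")
E
```

```text
time_s: 22.75
eef_pos: [0.6685, -0.1613, 0.0187]
tcp_rot: [-0.216, -3.134, -0.0]
wrist_force: [0.8, 0.3, 0.8]
opening: 0.0541
time_s: 23.12
eef_pos: [0.6688, -0.1613, 0.0176]
tcp_rot: [0.216, 3.134, -0.0]
wrist_force: [-0.3, 0.3, -0.9]
opening: 0.0539
togo [0.203 0.035 0.091] ('az', np.float64(0.0001)) pos [ 0.6688 -0.1613  0.0176] yaw_y 82.11 tz [ 0. -0. -1.] t 23.12 q [-0.4   0.53  1.54 -0.    1.07 -1.83] F [-0.25  0.32 -0.9 ] op 53.9
```

View pics/w20c.png

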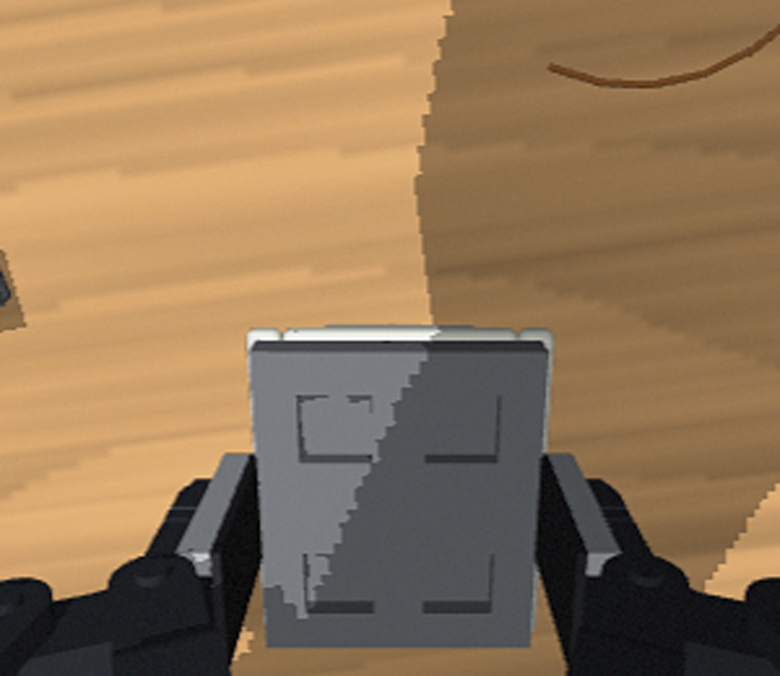

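View pics/s20.png

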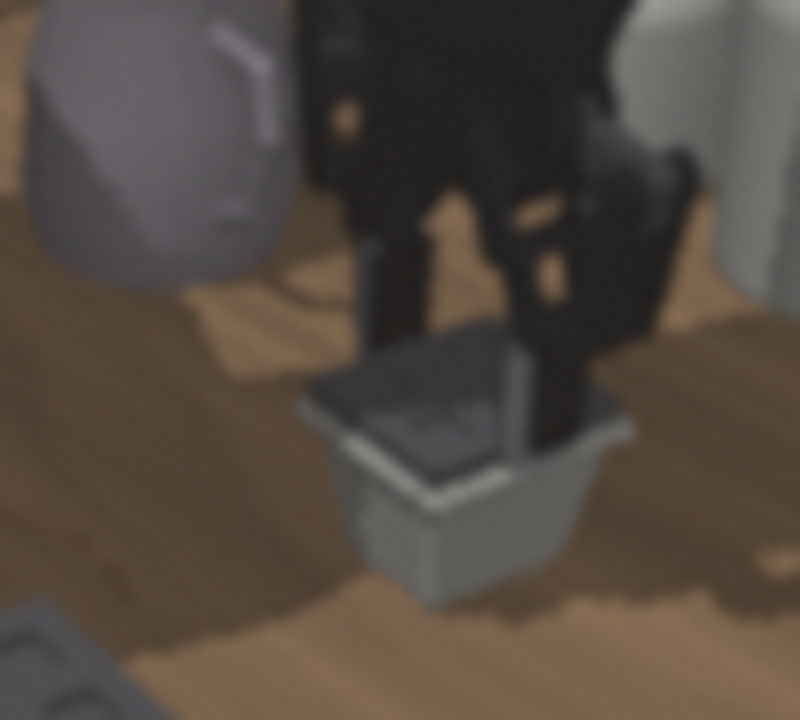

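```bash
python3 -m pendant '[{"grip":-0.2,"x":0,"y":0,"z":0.05,"ax":0,"ay":0,"az":0},{"grip":-0.2,"x":0,"y":0,"z":0.1,"ax":0,"ay":0,"az":0},{"grip":-0.2,"x":0,"y":0,"z":0.1,"ax":0,"ay":0,"az":0}]' 20
```

```text
time_s: 23.6
eef_pos: [0.6689, -0.1614, 0.0169]
tcp_rot: [0.216, 3.134, -0.0]
wrist_force: [-0.3, 0.7, 2.7]
opening: 0.0542
```

```bash
python3 -m pendant '[{"grip":-0.2,"x":0,"y":0,"z":0.05,"ax":0,"ay":0,"az":0},{"grip":-0.2,"x":0,"y":0,"z":0.05,"ax":0,"ay":0,"az":0}]' 20
```

```text
time_s: 23.85
eef_pos: [0.6691, -0.1614, 0.0169]
tcp_rot: [0.216, 3.134, -0.0]
wrist_force: [-2.2, 0.7, 5.9]
opening: 0.0541
```

```bash
python3 -m pendant '[{"grip":-0.25,"x":0,"y":0,"z":-0.05,"ax":0,"ay":0,"az":0},{"grip":-0.4,"x":0,"y":0,"z":-0.05,"ax":0,"ay":0,"az":0},{"grip":-0.5,"x":0,"y":0,"z":-0.3,"ax":0,"ay":0,"az":0},{"grip":-0.5,"x":0,"y":0,"z":-2,"ax":0,"ay":0,"az":0},{"grip":-0.5,"x":0,"y":0,"z":-6,"ax":0,"ay":0,"az":0},{"grip":-0.5,"x":0,"y":0,"z":-11,"ax":0,"ay":0,"az":0},{"grip":-0.5,"x":0,"y":0,"z":-11,"ax":0,"ay":0,"az":0},{"grip":-0.5,"x":0,"y":0,"z":-11,"ax":0,"ay":0,"az":0}]' 20
python3 - <<'E'
from h import *
togo([.6688,-.161,.12],-8)
i=read_camera("wrist");cv2.imwrite("pics/w21.png",i);np.save("c21.npy",calibration("wrist")["world_from_camera"]);crop(i,235,140,335,240,6,"pics/w21c.png")
i=read_camera("side");crop(i,300,180,400,270,8,"pics/s21.png")
E
```

```text
time_s: 24.85
eef_pos: [0.6687, -0.1613, 0.1266]
tcp_rot: [0.216, 3.134, -0.0]
wrist_force: [0.3, 0.6, -0.5]
opening: 0.0641
togo [-0.001  0.031  0.664] ('az', np.float64(-1.5689)) pos [ 0.6687 -0.1613  0.1266] yaw_y 82.11 tz [ 0.0006 -0.0002 -1.    ] t 24.85 q [-0.4   0.4   1.51 -0.    1.24 -1.83] F [ 0.28  0.55 -0.54] op 64.1
```

View pics/w21c.png

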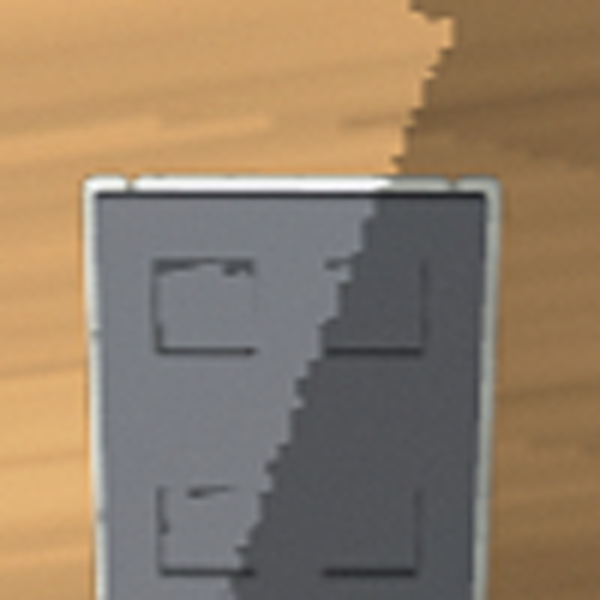

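View pics/s21.png

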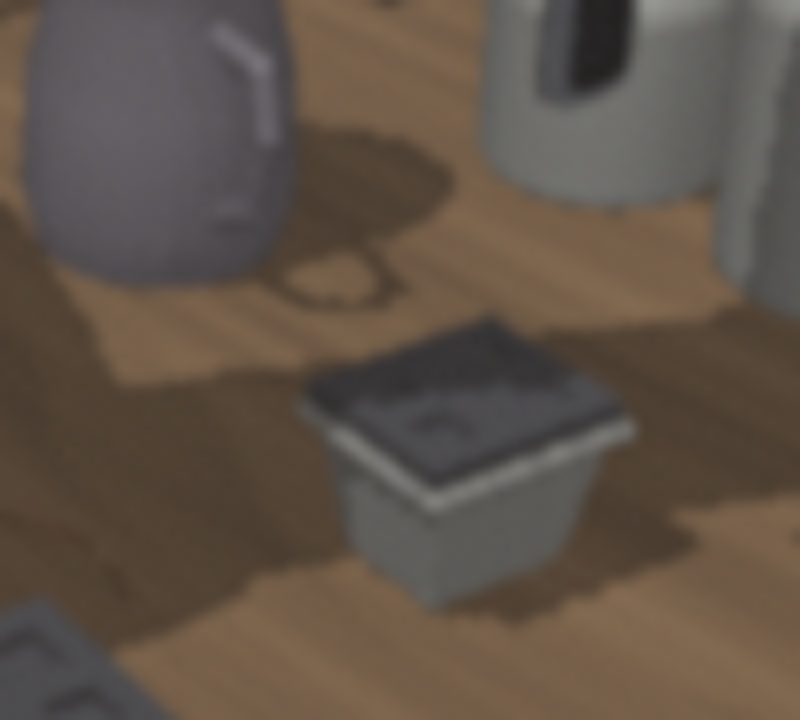

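```bash
python3 -m pendant '[{"grip":-1,"x":0,"y":0,"z":0,"ax":0,"ay":0,"az":-0.18},{"grip":-1,"x":0,"y":0,"z":0,"ax":0,"ay":0,"az":-0.36},{"grip":-1,"x":0,"y":0,"z":0,"ax":0,"ay":0,"az":-0.54},{"grip":-1,"x":0,"y":0,"z":0,"ax":0,"ay":0,"az":-0.72},{"grip":-1,"x":0,"y":0,"z":0,"ax":0,"ay":0,"az":-0.9},{"grip":-1,"x":0,"y":0,"z":0,"ax":0,"ay":0,"az":-1.08},{"grip":-1,"x":0,"y":0,"z":0,"ax":0,"ay":0,"az":-1.26},{"grip":-1,"x":0,"y":0,"z":0,"ax":0,"ay":0,"az":-1.44},{"grip":-1,"x":0,"y":0,"z":1,"ax":0,"ay":0,"az":-1.57},{"grip":-1,"x":0,"y":0,"z":2,"ax":0,"ay":0,"az":-1.57},{"grip":-1,"x":0,"y":0,"z":2,"ax":0,"ay":0,"az":-1.57},{"grip":-1,"x":0,"y":0,"z":2,"ax":0,"ay":0,"az":-1.57}]' 20
python3 - <<'E'
from h import *
togo([.6688,-.161,.0],-8)
i=read_camera("wrist");cv2.imwrite("pics/w22.png",i);np.save("c22.npy",calibration("wrist")["world_from_camera"]);crop(i,230,140,340,240,6,"pics/w22c.png")
E
```

```text
time_s: 26.45
eef_pos: [0.6716, -0.0833, 0.078]
tcp_rot: [1.584, -2.552, 0.342]
wrist_force: [-0.2, -0.8, -0.4]
opening: 0.0857
togo [ 5.175 -2.069  9.504] ('az', np.float64(-0.3059)) pos [ 0.6716 -0.0833  0.078 ] yaw_y 154.47 tz [ 0.0182 -0.2523 -0.9675] t 26.45 q [-0.19  0.42  1.59 -0.28  1.08 -2.74] F [-0.2  -0.85 -0.38] op 85.7
```

View pics/w22.png

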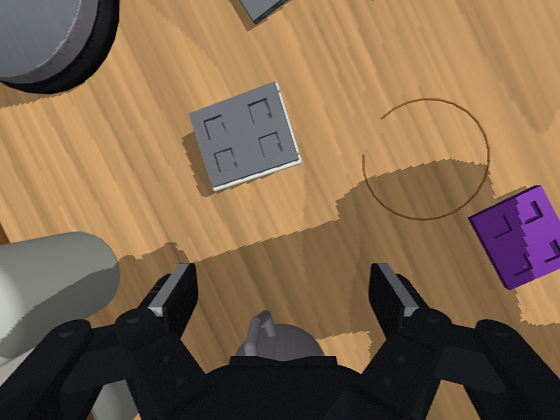

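View pics/w22c.png

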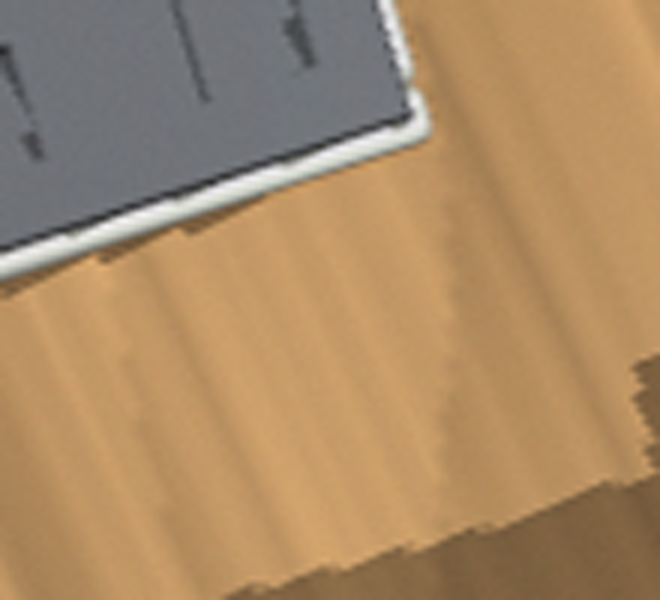

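```bash
python3 - <<'E'
from h import *
i=read_camera("side");crop(i,230,80,430,230,4,"pics/s22.png")
i=read_camera("top");crop(i,220,80,360,220,4,"pics/t22.png")
E
```

```text
(no output)
```

View pics/s22.png

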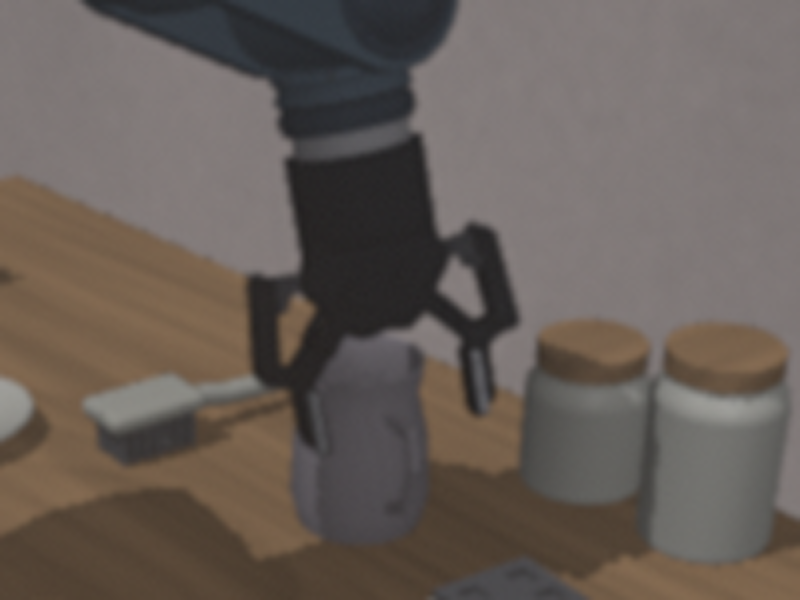

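View pics/t22.png

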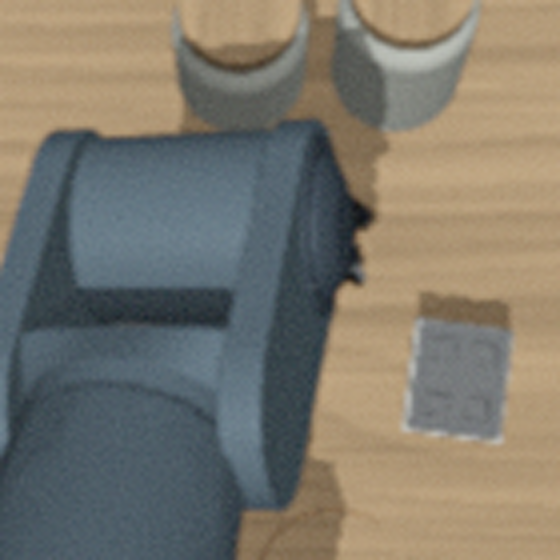

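```bash
python3 -m pendant '[{"grip":-1,"x":0,"y":0,"z":-3,"ax":0,"ay":0,"az":0}]' 20; python3 - <<'E'
from h import *
togo([.6688,-.161,.13],-8)
E
```

```text
time_s: 26.72
eef_pos: [0.6699, -0.0758, 0.1056]
tcp_rot: [1.578, -2.552, 0.338]
wrist_force: [0.8, 0.3, -0.2]
opening: 0.0854
togo [ 7.963 -3.879 -0.212] ('az', np.float64(-0.3093)) pos [ 0.6699 -0.0758  0.1056] yaw_y 154.28 tz [ 0.0139 -0.2524 -0.9675] t 26.73 q [-0.18  0.38  1.58 -0.28  1.13 -2.74] F [ 0.77  0.33 -0.19] op 85.4
```

```bash
cat >> h.py <<'E'
def full(p,yaw):
    s=sense();R=Ro.from_rotvec(s["tcp_rot"])
    a=np.radians(yaw);y=np.array([np.cos(a),np.sin(a),0]);z=np.array([0,0,-1.]);x=np.cross(y,z)
    R1=Ro.from_matrix(np.stack([x,y,z],1))
    print("shift cm",(R.inv().apply(np.array(p)-s["eef_pos"])*100).round(2),"rotvec",(R.inv()*R1).as_rotvec().round(3))
E
python3 - <<'E'
from h import *
full([.67,-.08,.2],154); full([.67,-.10,.2],82)
E
```

```text
shift cm [ 2.43 -1.37 -9.03] rotvec [-0.126 -0.223 -0.009]
shift cm [ 4.16 -2.24 -8.52] rotvec [-0.248 -0.113  1.24 ]
```

```bash
python3 -m pendant '[{"grip":-1,"x":0.8,"y":-0.5,"z":-5,"ax":0,"ay":0,"az":0},{"grip":-1,"x":2.4,"y":-1.4,"z":-9,"ax":-0.06,"ay":-0.11,"az":0},{"grip":-1,"x":2.4,"y":-1.4,"z":-9,"ax":-0.126,"ay":-0.223,"az":-0.009},{"grip":-1,"x":2.4,"y":-1.4,"z":-9,"ax":-0.126,"ay":-0.223,"az":-0.009}]' 20; python3 - <<'E'
from h import *
togo([.6688,-.161,.13],82); full([.6688,-.161,.2],82)
E
```

```text
time_s: 27.22
eef_pos: [0.6811, -0.0261, 0.1991]
tcp_rot: [1.502, -2.723, 0.09]
wrist_force: [-0.3, 0.1, -0.4]
opening: 0.0853
togo [11.664 -5.889  7.78 ] ('az', np.float64(1.1489)) pos [ 0.6811 -0.0261  0.1991] yaw_y 147.82 tz [ 0.0009 -0.0653 -0.9979] t 27.23 q [-0.18  0.32  1.47 -0.07  1.34 -2.74] F [-0.29  0.11 -0.37] op 85.3
shift cm [12.05 -6.14  0.79] rotvec [-0.063 -0.028  1.147]
```

```bash
python3 -m pendant '[{"grip":-1,"x":2,"y":-1,"z":0.1,"ax":-0.01,"ay":-0.005,"az":0.18},{"grip":-1,"x":4,"y":-2,"z":0.2,"ax":-0.02,"ay":-0.01,"az":0.36},{"grip":-1,"x":6,"y":-3,"z":0.4,"ax":-0.03,"ay":-0.014,"az":0.54},{"grip":-1,"x":8,"y":-4,"z":0.5,"ax":-0.04,"ay":-0.018,"az":0.72},{"grip":-1,"x":10,"y":-5,"z":0.6,"ax":-0.05,"ay":-0.022,"az":0.9},{"grip":-1,"x":12,"y":-6.1,"z":0.8,"ax":-0.06,"ay":-0.026,"az":1.08},{"grip":-1,"x":12,"y":-6.1,"z":0.8,"ax":-0.063,"ay":-0.028,"az":1.147},{"grip":-1,"x":12,"y":-6.1,"z":0.8,"ax":-0.063,"ay":-0.028,"az":1.147},{"grip":-1,"x":12,"y":-6.1,"z":0.8,"ax":-0.063,"ay":-0.028,"az":1.147}]' 20; python3 - <<'E'
from h import *
full([.6688,-.161,.13],82)
togo([.6688,-.161,.13],82)
E
```

```text
time_s: 28.35
eef_pos: [0.6674, -0.1592, 0.1974]
tcp_rot: [-0.215, -3.13, -0.001]
wrist_force: [0.1, 0.4, -0.4]
opening: 0.0855
shift cm [-0.19 -0.16  6.74] rotvec [ 0.    -0.004  0.002]
togo [-0.194 -0.163  6.742] ('az', np.float64(0.0024)) pos [ 0.6674 -0.1592  0.1974] yaw_y 82.14 tz [-0.0042  0.001  -1.    ] t 28.35 q [-0.4   0.33  1.46 -0.    1.36 -1.83] F [ 0.05  0.36 -0.36] op 85.5
```

Now rotate the right way (az +1.571), descending a little at the end.

```bash
python3 -m pendant '[{"grip":-1,"x":-0.15,"y":-0.16,"z":0,"ax":0,"ay":0,"az":0.18},{"grip":-1,"x":-0.15,"y":-0.16,"z":0,"ax":0,"ay":0,"az":0.36},{"grip":-1,"x":-0.15,"y":-0.16,"z":0,"ax":0,"ay":0,"az":0.54},{"grip":-1,"x":-0.15,"y":-0.16,"z":0,"ax":0,"ay":0,"az":0.72},{"grip":-1,"x":-0.15,"y":-0.16,"z":1,"ax":0,"ay":0,"az":0.9},{"grip":-1,"x":-0.15,"y":-0.16,"z":3,"ax":0,"ay":0,"az":1.08},{"grip":-1,"x":-0.15,"y":-0.16,"z":5,"ax":0,"ay":0,"az":1.26},{"grip":-1,"x":-0.15,"y":-0.16,"z":7,"ax":0,"ay":0,"az":1.44},{"grip":-1,"x":-0.15,"y":-0.16,"z":9,"ax":0,"ay":0,"az":1.573},{"grip":-1,"x":-0.15,"y":-0.16,"z":9,"ax":0,"ay":0,"az":1.573},{"grip":-1,"x":-0.15,"y":-0.16,"z":9,"ax":0,"ay":0,"az":1.573}]' 20
python3 - <<'E'
from h import *
togo([.6688,-.161,.0],-8)
i=read_camera("wrist");cv2.imwrite("pics/w23.png",i);np.save("c23.npy",calibration("wrist")["world_from_camera"]);crop(i,220,130,350,240,6,"pics/w23c.png")
E
```

```text
time_s: 29.72
eef_pos: [0.6692, -0.161, 0.1089]
tcp_rot: [-2.368, -2.061, 0.002]
wrist_force: [1.0, 0.0, 0.4]
opening: 0.0858
togo [-0.01  -0.019 10.893] ('az', np.float64(0.0014)) pos [ 0.6692 -0.161   0.1089] yaw_y -7.92 tz [-0.0021  0.0007 -1.    ] t 29.73 q [-0.4   0.42  1.51 -0.    1.21 -0.26] F [0.97 0.02 0.43] op 85.8
```

View pics/w23.png

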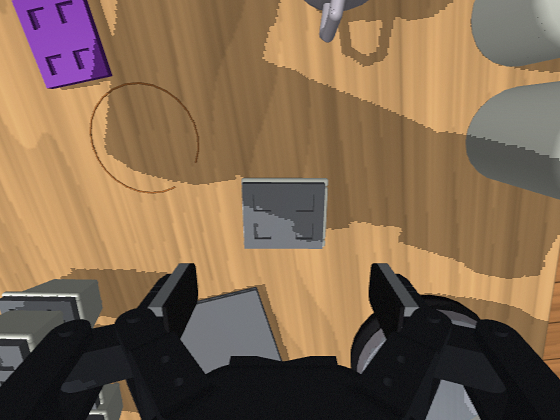

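View pics/w23c.png

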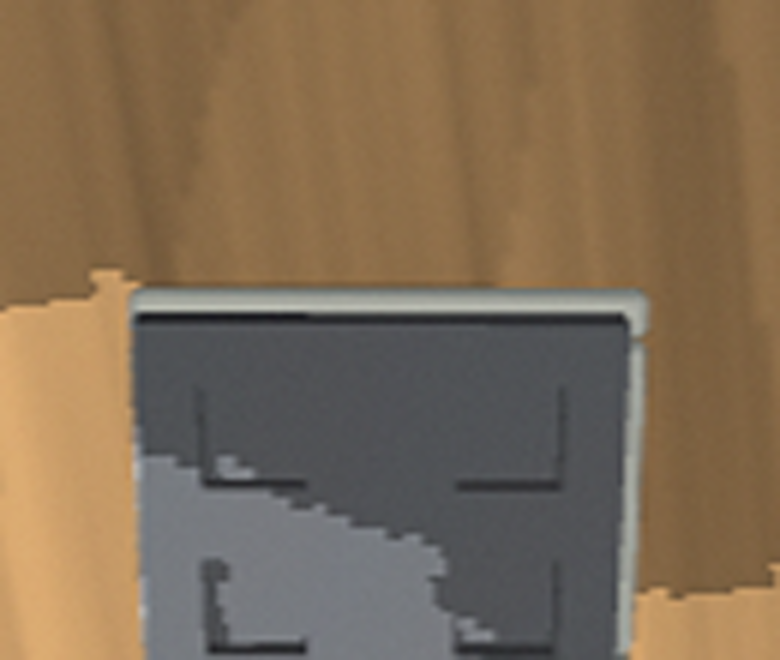

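```bash
python3 -m pendant '[{"grip":-1,"x":0,"y":0.15,"z":4,"ax":0,"ay":0,"az":0},{"grip":-1,"x":0,"y":0.15,"z":5.5,"ax":0,"ay":0,"az":0},{"grip":-1,"x":0,"y":0.15,"z":5.5,"ax":0,"ay":0,"az":0}]' 20
python3 - <<'E'
from h import *
togo([.6688,-.161,.0],-8)
i=read_camera("wrist");crop(i,130,80,430,340,2.6,"pics/w24c.png")
E
```

```text
time_s: 30.15
eef_pos: [0.6693, -0.1608, 0.0521]
tcp_rot: [-2.368, -2.057, 0.004]
wrist_force: [0.3, -0.2, -0.4]
opening: 0.0856
togo [-0.033 -0.021  5.213] ('az', np.float64(-0.0007)) pos [ 0.6693 -0.1608  0.0521] yaw_y -8.04 tz [-0.0051  0.0023 -1.    ] t 30.15 q [-0.4   0.49  1.53  0.    1.13 -0.26] F [ 0.34 -0.16 -0.42] op 85.6
```

View pics/w24c.png

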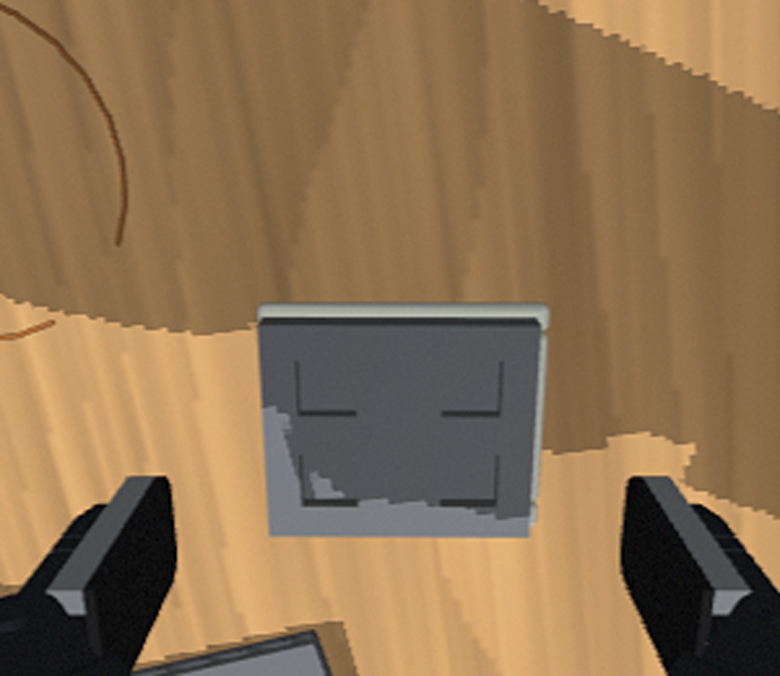

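```bash
python3 -m pendant '[{"grip":-1,"x":0,"y":0,"z":3,"ax":0,"ay":0,"az":0},{"grip":-1,"x":0,"y":0,"z":5.6,"ax":0,"ay":0,"az":0},{"grip":-1,"x":0,"y":0,"z":5.6,"ax":0,"ay":0,"az":0},{"grip":-0.8,"x":0,"y":0,"z":5.6,"ax":0,"ay":0,"az":0},{"grip":-0.75,"x":0,"y":0,"z":5.6,"ax":0,"ay":0,"az":0},{"grip":-0.75,"x":0,"y":0,"z":5.6,"ax":0,"ay":0,"az":0}]' 25
python3 - <<'E'
from h import *
togo([.6688,-.161,.0],-8)
i=read_camera("wrist");crop(i,130,80,430,340,2.6,"pics/w25c.png")
i=read_camera("side");crop(i,300,180,400,270,8,"pics/s25.png")
E
```

```text
time_s: 30.95
eef_pos: [0.6707, -0.1614, -0.0016]
tcp_rot: [-2.371, -2.059, 0.001]
wrist_force: [0.5, 0.7, 0.9]
opening: 0.0747
togo [ 0.009 -0.192 -0.163] ('az', np.float64(-0.0011)) pos [ 0.6707 -0.1614 -0.0016] yaw_y -8.06 tz [-0.0013  0.0007 -1.    ] t 30.95 q [-0.4   0.56  1.54  0.    1.04 -0.26] F [0.49 0.71 0.88] op 74.7
```

View pics/w25c.png

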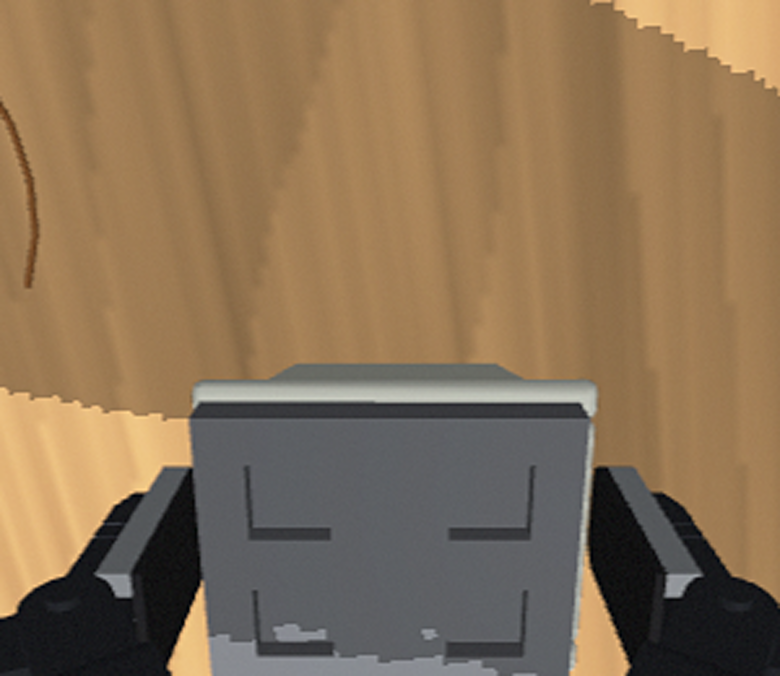

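View pics/s25.png

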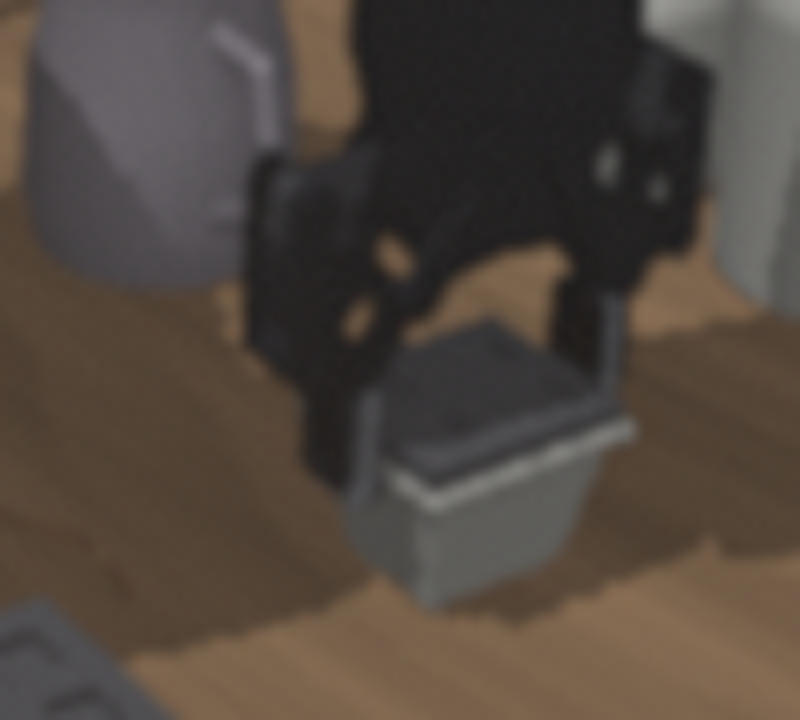

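```bash
python3 -m pendant '[{"grip":-0.68,"x":0,"y":0,"z":0,"ax":0,"ay":0,"az":0},{"grip":-0.6,"x":0,"y":0,"z":0,"ax":0,"ay":0,"az":0},{"grip":-0.5,"x":0,"y":0,"z":0,"ax":0,"ay":0,"az":0},{"grip":-0.5,"x":0,"y":0,"z":0,"ax":0,"ay":0,"az":0}]' 30
python3 -m pendant '[{"grip":-0.5,"x":0,"y":0,"z":-0.5,"ax":0,"ay":0,"az":0},{"grip":-0.5,"x":0,"y":0,"z":-2,"ax":0,"ay":0,"az":0},{"grip":-0.5,"x":0,"y":0,"z":-2,"ax":0,"ay":0,"az":0},{"grip":-0.5,"x":0,"y":0,"z":-2,"ax":0,"ay":0,"az":0}]' 30
python3 - <<'E'
from h import *
togo([.6688,-.161,.0],-8)
i=read_camera("wrist");crop(i,130,80,430,340,2.6,"pics/w26c.png")
i=read_camera("side");crop(i,300,180,400,270,8,"pics/s26.png")
E
```

```text
time_s: 31.55
eef_pos: [0.6701, -0.1611, -0.0025]
tcp_rot: [-2.37, -2.058, 0.002]
wrist_force: [-1.1, 0.1, 4.6]
opening: 0.0689
time_s: 32.05
eef_pos: [0.67, -0.1611, 0.0171]
tcp_rot: [-2.37, -2.058, 0.002]
wrist_force: [-0.4, -0.0, -2.1]
opening: 0.069
togo [-0.011 -0.111  1.715] ('az', np.float64(-0.0012)) pos [ 0.67   -0.1611  0.0171] yaw_y -8.07 tz [-0.0029  0.0014 -1.    ] t 32.05 q [-0.4   0.54  1.54  0.    1.07 -0.26] F [-0.38 -0.05 -2.08] op 69.0
```

View pics/w26c.png

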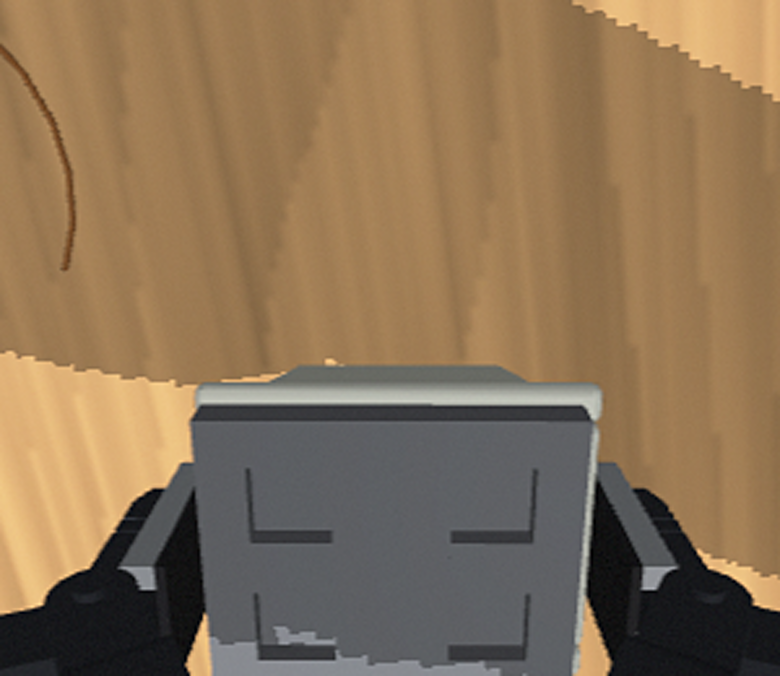

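View pics/s26.png

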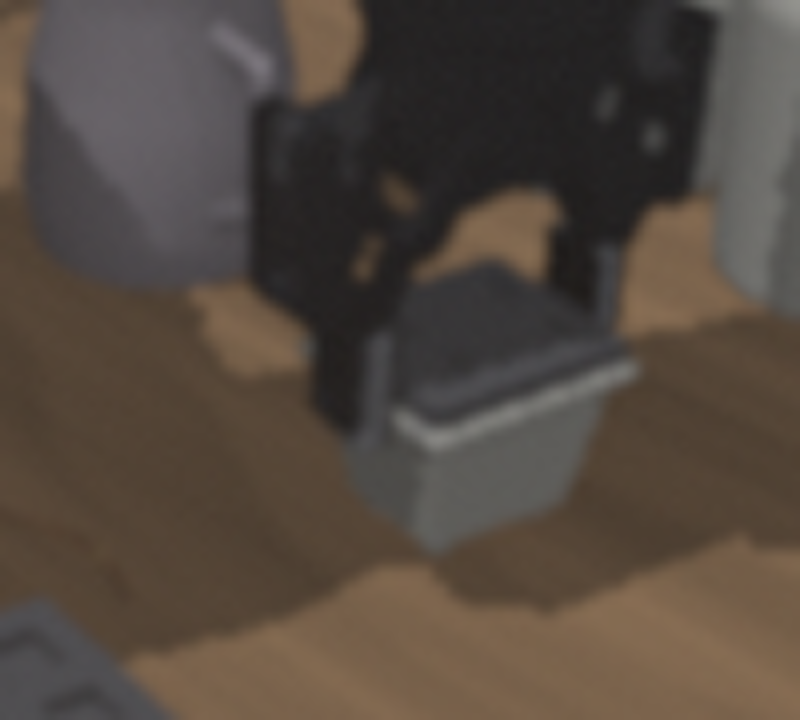

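```bash
python3 -m pendant '[{"grip":-0.5,"x":0,"y":0,"z":-4,"ax":0,"ay":0,"az":0},{"grip":-0.5,"x":0,"y":0,"z":-9,"ax":0,"ay":0,"az":0},{"grip":-0.5,"x":0,"y":0,"z":-14,"ax":0,"ay":0,"az":0},{"grip":-0.5,"x":-1,"y":-1,"z":-19,"ax":0,"ay":0,"az":0},{"grip":-0.5,"x":-4,"y":-3,"z":-22,"ax":0,"ay":0,"az":0},{"grip":-0.5,"x":-8,"y":-6,"z":-23.3,"ax":0,"ay":0,"az":0},{"grip":-0.5,"x":-12,"y":-9,"z":-23.3,"ax":0,"ay":0,"az":0},{"grip":-0.5,"x":-16,"y":-12,"z":-23.3,"ax":0,"ay":0,"az":0},{"grip":-0.5,"x":-20,"y":-15,"z":-23.3,"ax":0,"ay":0,"az":0},{"grip":-0.5,"x":-24,"y":-18,"z":-23.3,"ax":0,"ay":0,"az":0},{"grip":-0.5,"x":-27,"y":-20.8,"z":-23.3,"ax":0,"ay":0,"az":0},{"grip":-0.5,"x":-27,"y":-20.8,"z":-23.3,"ax":0,"ay":0,"az":0},{"grip":-0.5,"x":-27,"y":-20.8,"z":-23.3,"ax":0,"ay":0,"az":0},{"grip":-0.5,"x":-27,"y":-20.8,"z":-23.3,"ax":0,"ay":0,"az":0}]' 30
python3 - <<'E'
from h import *
togo([.4255,-.304,.15],-8.2)
i=read_camera("wrist");cv2.imwrite("pics/w27.png",i);np.save("c27.npy",calibration("wrist")["world_from_camera"])
E
```

```text
time_s: 33.9
eef_pos: [0.4276, -0.3987, 0.2503]
tcp_rot: [-2.368, -2.059, 0.002]
wrist_force: [0.0, 0.5, -2.4]
opening: 0.069
togo [ 9.34  -1.487 10.044] ('az', np.float64(0.0038)) pos [ 0.4276 -0.3987  0.2503] yaw_y -7.98 tz [-0.0031  0.0018 -1.    ] t 33.9 q [-0.94  0.06  1.68 -0.    1.41 -0.8 ] F [ 0.05  0.48 -2.36] op 69.0
```

View pics/w27.png

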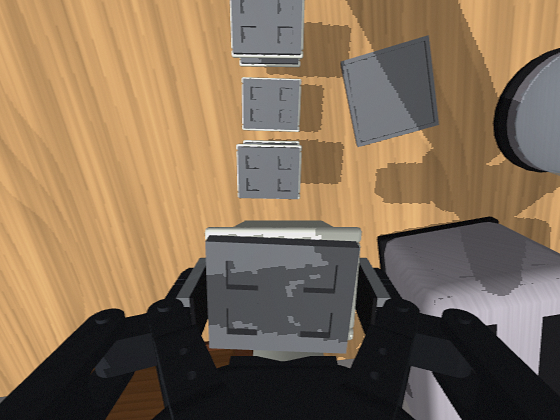

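```bash
python3 - <<'E'
from h import *
i=cv2.imread("pics/w27.png");crop(i,220,0,320,210,3.8,"pics/w27a.png");crop(i,230,65,310,145,8,"pics/w27c.png")
E
```

```text
(no output)
```

View pics/w27c.png

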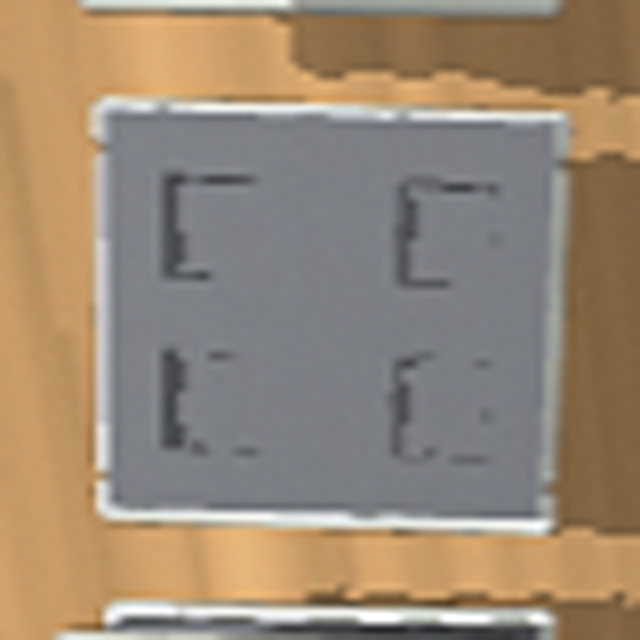

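View pics/w27a.png

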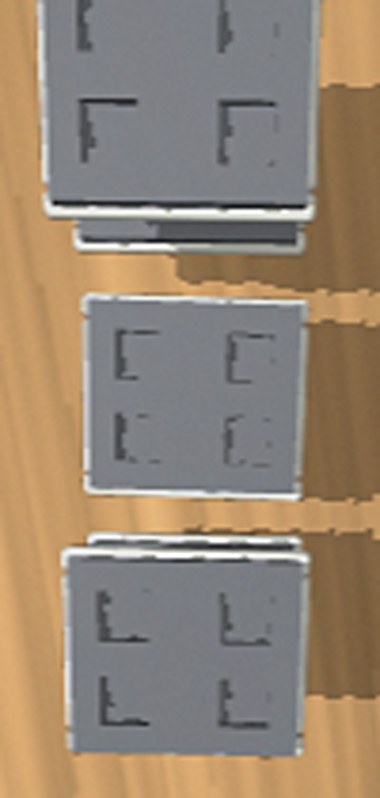

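```bash
python3 - <<'E'
from h import *
s=sense();R=Ro.from_rotvec(s["tcp_rot"]).as_matrix()
a=q([(96,102),(569,116),(552,530),(101,516)],230,65,8,.0505,"c27.npy")
b=q([(105,108),(558,122),(545,520),(108,508)],230,65,8,.0575,"c27.npy")
d=q([(211,227),(448,234),(441,410),(209,401)],230,65,8,.0575,"c27.npy")
for m in(a,b,d): print((R.T@(m-s["eef_pos"])*1e3).round(2))
print(s["eef_pos"])
E
```

```text
[ 0.4248 -0.3094  0.0505] sizes 68.7 58.1 angs -9.58 -99.52
[ 0.4251 -0.3094  0.0575] sizes 65.0 54.9 angs -9.51 -99.41
[ 0.4248 -0.3093  0.0575] sizes 34.2 24.1 angs -9.79 -100.21
[ 87.87 -14.44 199.96]
[ 87.91 -14.24 192.96]
[ 87.96 -14.5  192.96]
[ 0.4276 -0.3988  0.2503]
```

```bash
python3 - <<'E'
from h import *
j=cv2.imread("pics/t22.png");cv2.imwrite("pics/t22b.png",cv2.resize(j[280:460,380:540],None,fx=4,fy=4,interpolation=cv2.INTER_CUBIC))
i=read_camera("top");cv2.imwrite("pics/t28.png",i);crop(i,340,230,470,310,6,"pics/t28c.png")
E
```

```text
(no output)
```

View pics/t22b.png

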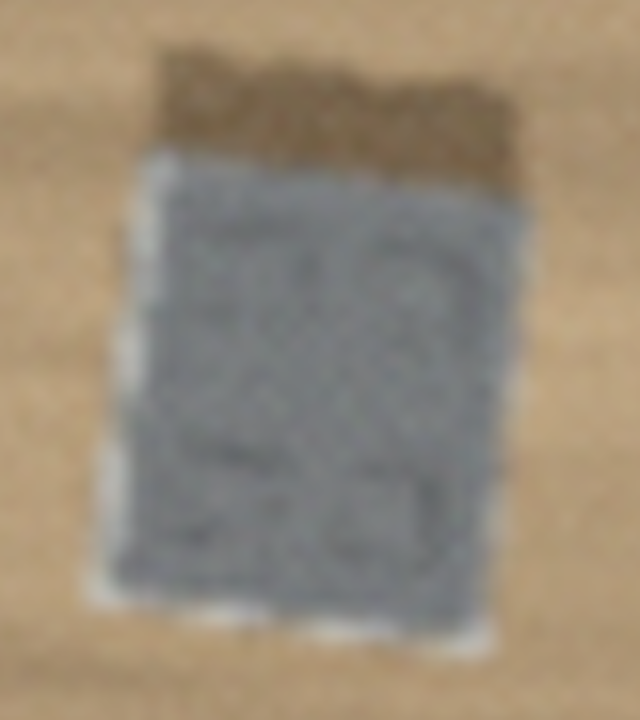

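View pics/t28c.png

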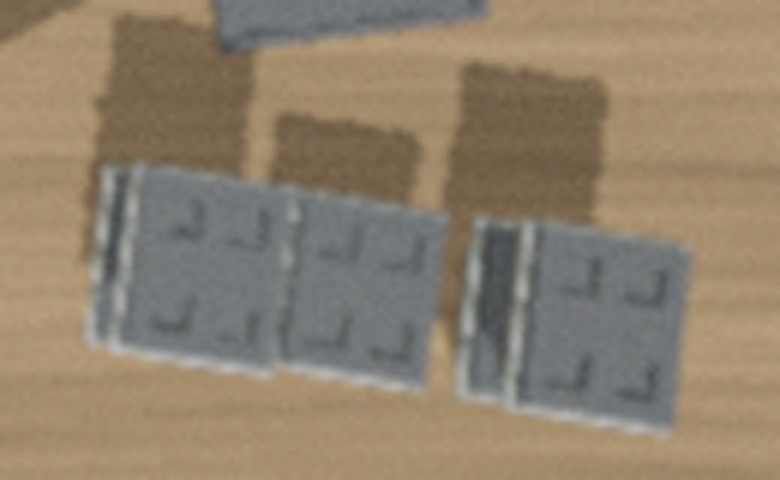

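```bash
python3 - <<'E'
from h import *
P=[]
for u,v in [(145,150),(535,205),(490,655),(88,600)]:
    P.append(ray("top",220+(380+u/4)/4-.5+.03,80+(280+v/4)/4-.5+.03,.0505))
P=np.array(P);print("tub by top",P.mean(0),np.linalg.norm(P[1]-P[0]),np.linalg.norm(P[3]-P[0]),np.degrees(np.arctan2(*(P[0]-P[3])[1::-1])),np.degrees(np.arctan2(*(P[1]-P[2])[1::-1])))
f=lambda u,v,z:ray("top",340+u/6-.42,230+v/6-.42,z)
a=np.radians(-9);ey=np.array([-np.sin(a),np.cos(a),0])
R1,R2=f(448,212,.0505),f(426,390,.0505)
print("stored right edge",R1,R2,"len",np.linalg.norm(R1-R2),"yaw",np.degrees(np.arctan2(*(R1-R2)[1::-1])),"centre",(R1+R2)/2+.03*ey)
for nm,p in dict(L=[(140,163),(290,185),(275,375),(118,348)],R=[(528,222),(692,245),(673,432),(508,405)]).items():
    Q=np.array([f(u,v,.107) for u,v in p]);print(nm,Q.mean(0))
E
```

```text
tub by top [ 0.6699 -0.1617  0.0505] 0.05916629691947901 0.06971566151827867 -7.895506455516304 -6.871548428707136
stored right edge [ 0.455  -0.3433  0.0505] [ 0.3873 -0.3319  0.0505] len 0.06867778742154215 yaw -9.546344340095457 centre [ 0.4258 -0.308   0.0505]
L [ 0.4353 -0.2365  0.107 ]
R [ 0.4147 -0.3779  0.107 ]
```

```bash
python3 - <<'E'
from h import *
togo([.426,-.309,.165],-9.5)
E
```

```text
togo [ 8.864 -1.374  8.551] ('az', np.float64(0.0266)) pos [ 0.4276 -0.3988  0.2504] yaw_y -7.98 tz [-0.0031  0.0016 -1.    ] t 34.0 q [-0.94  0.06  1.67 -0.    1.41 -0.8 ] F [ 0.04  0.2  -2.46] op 68.7
```

```bash
python3 -m pendant '[{"grip":-0.5,"x":3,"y":-0.4,"z":1,"ax":0,"ay":0,"az":0.01},{"grip":-0.5,"x":6,"y":-0.9,"z":3,"ax":0,"ay":0,"az":0.02},{"grip":-0.5,"x":8.2,"y":-1.3,"z":5.5,"ax":0,"ay":0,"az":0.027},{"grip":-0.5,"x":8.8,"y":-1.35,"z":8,"ax":0,"ay":0,"az":0.027},{"grip":-0.5,"x":8.85,"y":-1.35,"z":8.6,"ax":0,"ay":0,"az":0.027},{"grip":-0.5,"x":8.85,"y":-1.35,"z":8.6,"ax":0,"ay":0,"az":0.027},{"grip":-0.5,"x":8.85,"y":-1.35,"z":8.6,"ax":0,"ay":0,"az":0.027}]' 30
python3 - <<'E'
from h import *
togo([.426,-.309,.165],-9.5)
i=read_camera("wrist");cv2.imwrite("pics/w28.png",i);np.save("c28.npy",calibration("wrist")["world_from_camera"])
crop(i,170,60,400,240,3.4,"pics/w28c.png")
i=read_camera("side");cv2.imwrite("pics/s28.png",i);crop(i,260,220,400,330,5.5,"pics/s28c.png")
E
```

```text
time_s: 34.88
eef_pos: [0.4263, -0.3109, 0.166]
tcp_rot: [-2.399, -2.027, 0.002]
wrist_force: [0.3, -0.6, -1.6]
opening: 0.0686
togo [ 0.181 -0.061  0.098] ('az', np.float64(-0.0022)) pos [ 0.4263 -0.3109  0.166 ] yaw_y -9.62 tz [-0.0015 -0.0004 -1.    ] t 34.88 q [-0.84 -0.01  1.9  -0.    1.25 -0.68] F [ 0.26 -0.58 -1.65] op 68.6
```

View pics/w28c.png

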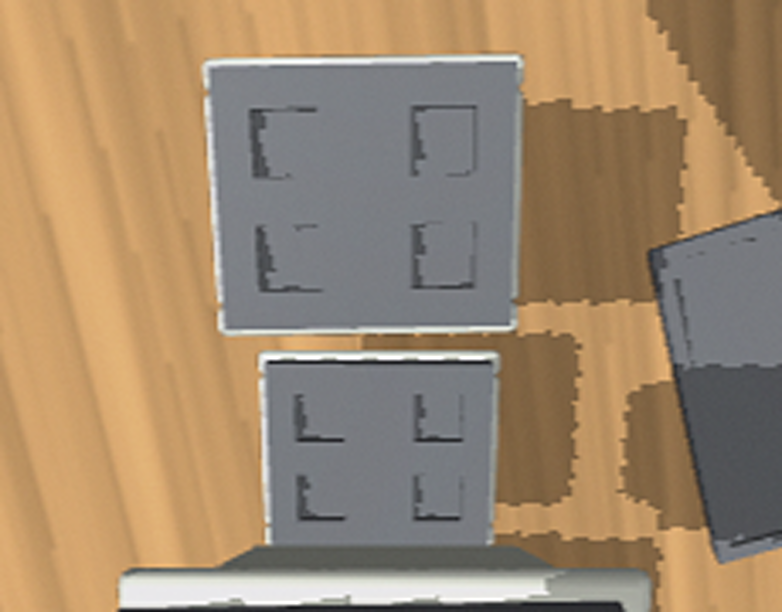

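View pics/s28.png

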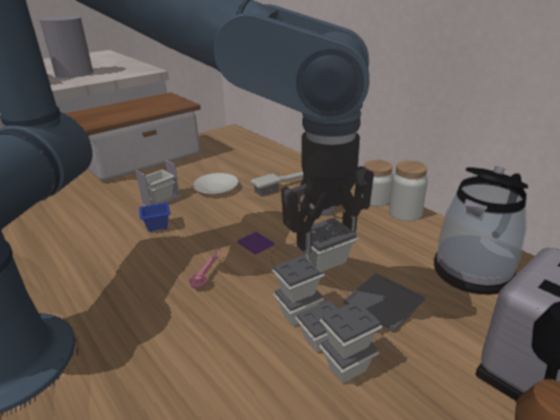

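```bash
python3 - <<'E'
from h import *
s=sense();R=Ro.from_rotvec(s["tcp_rot"]).as_matrix()
T=lambda p:(R.T@(p-s["eef_pos"])*1e3).round(2)
d=q([(320,417),(439.5,417),(438.5,497),(322,497)],170,60,3.4,.0575,"c28.npy");print(T(d))
c=dict(K=calibration("wrist")["K"],world_from_camera=np.load("c28.npy"))
P=[ray("wrist",170+u/3.4-.35,60+353/3.4-.35,.0505,c) for u in(258,500)];print(T(P[0]),T(P[1]))
T0=np.load("c28.npy");print("cam in tool",T(T0[:3,3]),"axis",(R.T@T0[:3,2]).round(4),(R.T@T0[:3,0]).round(4))
C=R.T@(d-T0[:3,3]);print("depth",T0[:3,2]@(d-T0[:3,3]))
togo([.426,-.309,.165],-9.5)
E
```

```text
[ 0.4251 -0.3088  0.0575] sizes 34.1 23.9 angs -9.56 -99.32
[  1.81  -1.15 108.26]
[ 30.93 -36.21 115.31] [ 31.01  33.3  115.19]
cam in tool [  76.07    0.22 -173.74] axis [-0.3042  0.0002  0.9526] [0.0009 1.     0.    ]
depth 0.29122058627861397
togo [ 0.172 -0.041  0.076] ('az', np.float64(-0.0024)) pos [ 0.4261 -0.3108  0.1658] yaw_y -9.63 tz [-0.0018 -0.0001 -1.    ] t 34.98 q [-0.84 -0.01  1.9  -0.    1.25 -0.68] F [-0.29  1.19 -1.55] op 68.7
```

```bash
python3 - <<'E'
from h import *
def ct(eef,rv,cam):
    R=Ro.from_rotvec(rv).as_matrix();return R.T@(np.array(cam)-eef)*1e3
print(ct([.2406,.6031,.1988],[-.5929,-3.0844,.0029],[.1691,.6310,.3725]))
# others: level tool w/ yaw
def cy(eef,yaw,f):
    a=np.radians(yaw);y=np.array([np.cos(a),np.sin(a),0]);z=np.array([0,0,-1.]);x=np.cross(y,z);T=np.load(f)
    d=T[:3,3]-np.array(eef);print(f,yaw,[round(float(v)*1e3,2) for v in(d@x,d@y,d@z)], "optical axis",[round(float(T[:3,2]@v),4) for v in(x,y,z)])
cy([.4404,.3344,.25],94.52,"c2.npy");cy([.4442,.3492,.1358],96.42,"c4.npy");cy([.6684,-.1608,.1422],81.99,"c14.npy");cy([.5399,.1225,.1037],73.47,"c15.npy");cy([.6666,-.161,.0286],82.1,"c19.npy");cy([.6692,-.161,.1089],-7.92,"c23.npy");cy([.4276,-.3987,.2503],-7.98,"c27.npy");cy([.4261,-.3108,.1658],-9.63,"c28.npy")
E
```

```text
[  76.8111   -0.9358 -173.6708]
c2.npy 94.52 [77.59, -0.07, -174.29] optical axis [-0.3001, -0.0013, 0.9539]
c4.npy 96.42 [77.28, -1.03, -173.62] optical axis [-0.3007, -0.0019, 0.9537]
c14.npy 81.99 [77.22, -1.06, -172.59] optical axis [-0.2986, -0.0013, 0.9544]
c15.npy 73.47 [76.66, -1.04, -174.21] optical axis [-0.3041, -0.0014, 0.9527]
c19.npy 82.1 [76.6, -1.2, -174.52] optical axis [-0.3023, -0.0023, 0.9532]
c23.npy -7.92 [75.95, 0.69, -174.11] optical axis [-0.3037, -0.0015, 0.9528]
c27.npy -7.98 [75.83, 0.67, -173.69] optical axis [-0.3028, -0.0032, 0.953]
c28.npy -9.63 [76.18, 0.53, -173.67] optical axis [-0.3046, -0.0014, 0.9525]
```

```bash
python3 - <<'E'
from h import *
togo([.4254,-.3075,.08],-9.5)
E
```

```text
togo [ 0.313 -0.11   8.576] ('az', np.float64(-0.0024)) pos [ 0.4261 -0.3108  0.1658] yaw_y -9.63 tz [-0.0018 -0.0001 -1.    ] t 34.98 q [-0.84 -0.01  1.9  -0.    1.25 -0.68] F [-0.29  1.19 -1.55] op 68.7
```

```bash
python3 -m pendant '[{"grip":-0.5,"x":0.3,"y":-0.1,"z":2,"ax":0,"ay":0,"az":0},{"grip":-0.5,"x":0.3,"y":-0.1,"z":5,"ax":0,"ay":0,"az":0},{"grip":-0.5,"x":0.3,"y":-0.1,"z":7.5,"ax":0,"ay":0,"az":0},{"grip":-0.5,"x":0.3,"y":-0.1,"z":8.6,"ax":0,"ay":0,"az":0},{"grip":-0.5,"x":0.3,"y":-0.1,"z":8.6,"ax":0,"ay":0,"az":0},{"grip":-0.5,"x":0.3,"y":-0.1,"z":8.6,"ax":0,"ay":0,"az":0}]' 30
python3 - <<'E'
from h import *
togo([.4254,-.3075,.08],-9.5)
i=read_camera("wrist");cv2.imwrite("pics/w29.png",i);np.save("c29.npy",calibration("wrist")["world_from_camera"])
crop(i,170,100,400,280,3.4,"pics/w29c.png")
i=read_camera("side");cv2.imwrite("pics/s29.png",i);crop(i,260,200,400,320,5.5,"pics/s29c.png")
E
```

```text
time_s: 35.72
eef_pos: [0.4256, -0.3075, 0.0799]
tcp_rot: [-2.399, -2.027, 0.002]
wrist_force: [-0.0, -0.2, -1.6]
opening: 0.069
togo [-0.002 -0.022 -0.005] ('az', np.float64(-0.002)) pos [ 0.4256 -0.3075  0.0799] yaw_y -9.61 tz [-0.0015 -0.0004 -1.    ] t 35.73 q [-0.84  0.1   1.96 -0.    1.08 -0.67] F [-0.04 -0.22 -1.62] op 69.0
```

View pics/w29c.png

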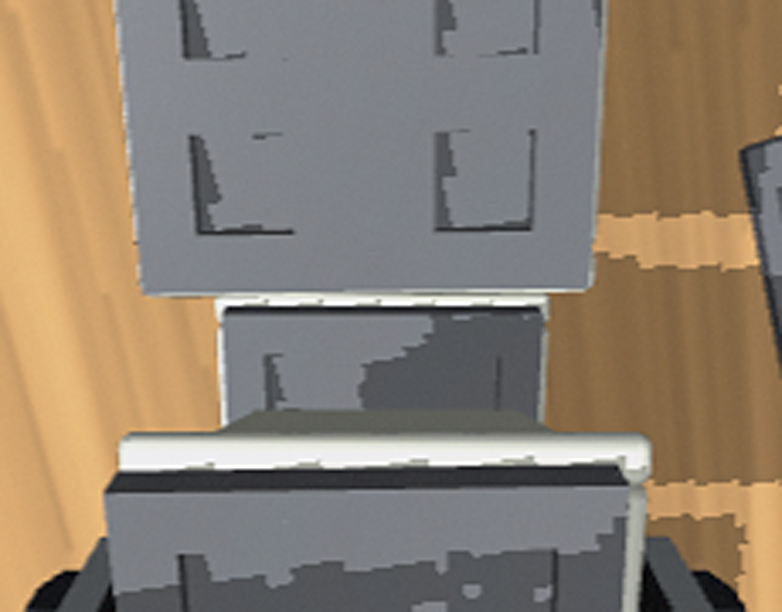

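View pics/s29c.png

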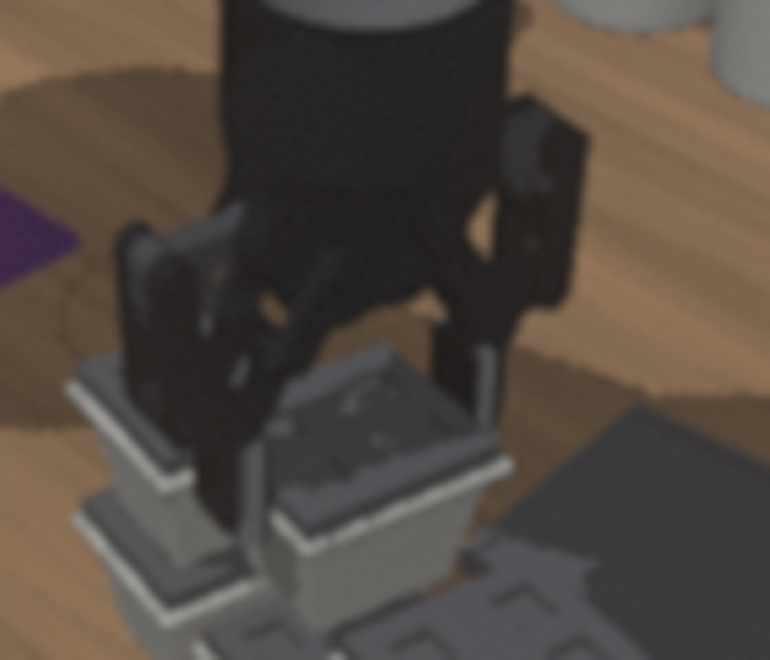

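```bash
python3 - <<'E'
from h import *
s=sense();R=Ro.from_rotvec(s["tcp_rot"]).as_matrix();T=lambda p:(R.T@(p-s["eef_pos"])*1e3).round(2)
c=dict(K=calibration("wrist")["K"],world_from_camera=np.load("c29.npy"))
for nm,v,us,z in(("stored rim",298,(217,548),.0505),("stored lid",309,(223,544),.0575),("tub rim",435,(119,651),s["eef_pos"][2]+.053),("tub lid",491,(107,629),s["eef_pos"][2]+.060)):
    P=[T(ray("wrist",170+u/3.4-.35,100+v/3.4-.35,z,c)) for u in us];print(nm,P, np.linalg.norm(P[1]-P[0]))
E
```

```text
stored rim [array([ 27.58, -34.55,  29.42]), array([27.66, 33.93, 29.32])] 68.48011974288596
stored lid [array([ 27.  , -32.27,  22.42]), array([27.07, 32.08, 22.33])] 64.35010101002173
tub rim [array([ 29.19, -33.95, -52.97]), array([ 29.28,  34.36, -53.07])] 68.31013248413446
tub lid [array([ 24.52, -34.04, -59.97]), array([ 24.61,  30.27, -60.06])] 64.31012595229464
```

```bash
python3 -m pendant '[{"grip":-0.5,"x":-0.08,"y":-0.04,"z":0.8,"ax":0,"ay":0,"az":0},{"grip":-0.5,"x":-0.08,"y":-0.04,"z":1.6,"ax":0,"ay":0,"az":0},{"grip":-0.5,"x":-0.08,"y":-0.04,"z":2.1,"ax":0,"ay":0,"az":0},{"grip":-0.5,"x":-0.08,"y":-0.04,"z":2.3,"ax":0,"ay":0,"az":0},{"grip":-0.5,"x":-0.08,"y":-0.04,"z":2.3,"ax":0,"ay":0,"az":0}]' 30
python3 -m pendant '[{"grip":-0.5,"x":0,"y":0,"z":0.1,"ax":0,"ay":0,"az":0},{"grip":-0.5,"x":0,"y":0,"z":0.2,"ax":0,"ay":0,"az":0},{"grip":-0.5,"x":0,"y":0,"z":0.2,"ax":0,"ay":0,"az":0}]' 30
```

```text
time_s: 36.45
eef_pos: [0.4242, -0.3073, 0.0554]
tcp_rot: [-2.397, -2.025, 0.002]
wrist_force: [0.0, 0.2, -0.9]
opening: 0.0685
time_s: 36.83
eef_pos: [0.4243, -0.3073, 0.0536]
tcp_rot: [-2.397, -2.025, 0.002]
wrist_force: [-0.4, 1.1, -0.7]
opening: 0.0691
```

```bash
python3 - <<'E'
from h import *
togo([.425,-.3083,.051],-9.5)
i=read_camera("wrist");cv2.imwrite("pics/w30.png",i);np.save("c30.npy",calibration("wrist")["world_from_camera"])
crop(i,170,100,400,280,3.4,"pics/w30c.png")
i=read_camera("side");cv2.imwrite("pics/s30.png",i);crop(i,260,200,400,320,5.5,"pics/s30c.png")
E
```

```text
togo [-0.083  0.09   0.258] ('az', np.float64(-0.002)) pos [ 0.4243 -0.3073  0.0536] yaw_y -9.61 tz [-0.0031  0.0014 -1.    ] t 36.83 q [-0.84  0.14  1.97 -0.    1.03 -0.67] F [-0.45  1.06 -0.67] op 69.1
```

View pics/w30c.png

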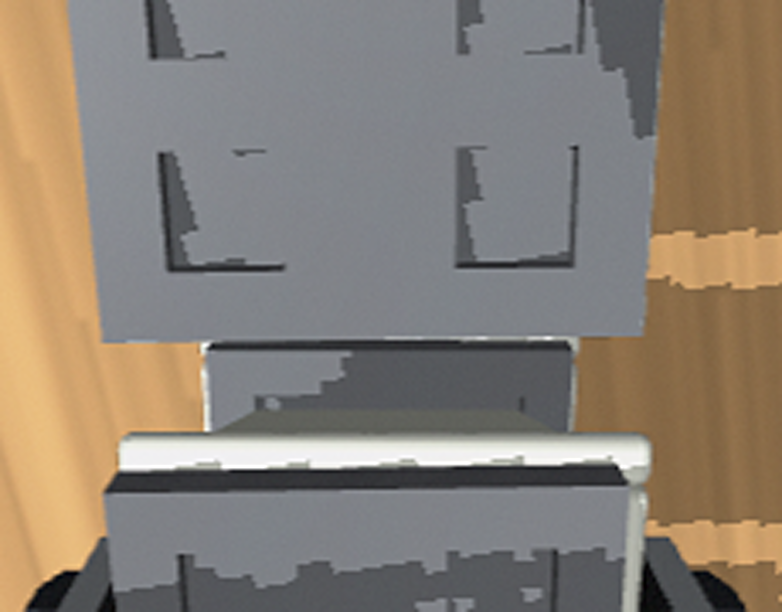

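View pics/s30c.png

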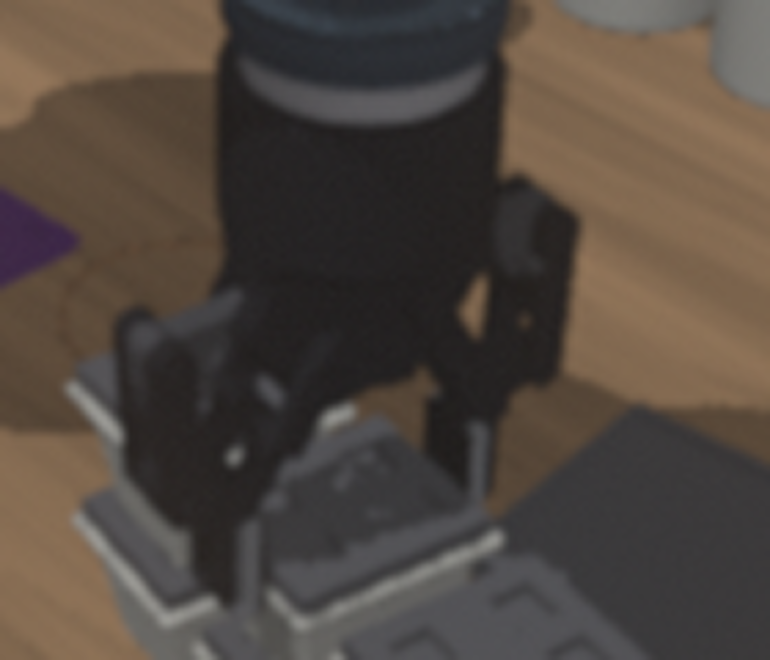

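```bash
python3 -m pendant '[{"grip":-0.5,"x":-0.06,"y":0.1,"z":-0.1,"ax":0,"ay":0,"az":0},{"grip":-0.5,"x":-0.06,"y":0.1,"z":-0.1,"ax":0,"ay":0,"az":0},{"grip":-0.5,"x":-0.06,"y":0.1,"z":0,"ax":0,"ay":0,"az":0},{"grip":-0.5,"x":-0.06,"y":0.1,"z":0.1,"ax":0,"ay":0,"az":0},{"grip":-0.5,"x":-0.06,"y":0.1,"z":0.1,"ax":0,"ay":0,"az":0}]' 30
python3 -c "
from h import *
togo([.425,-.3083,.051],-9.5)"
python3 -m pendant '[{"grip":-0.5,"x":0,"y":0,"z":0.05,"ax":0,"ay":0,"az":0},{"grip":-0.5,"x":0,"y":0,"z":0.1,"ax":0,"ay":0,"az":0},{"grip":-0.5,"x":0,"y":0,"z":0.1,"ax":0,"ay":0,"az":0}]' 30
```

```text
time_s: 37.55
eef_pos: [0.425, -0.308, 0.0524]
tcp_rot: [-2.397, -2.025, 0.002]
wrist_force: [-0.0, -0.6, -1.7]
opening: 0.069
togo [-0.034  0.003  0.136] ('az', np.float64(-0.002)) pos [ 0.425  -0.308   0.0524] yaw_y -9.61 tz [-0.0034  0.0017 -1.    ] t 37.55 q [-0.84  0.15  1.97 -0.    1.03 -0.67] F [-0.04 -0.64 -1.72] op 69.0
time_s: 37.92
eef_pos: [0.4251, -0.308, 0.0515]
tcp_rot: [-2.397, -2.025, 0.002]
wrist_force: [0.5, -0.1, -2.3]
opening: 0.0688
```

```bash
python3 -m pendant '[{"grip":-0.5,"x":0,"y":0,"z":0.05,"ax":0,"ay":0,"az":0},{"grip":-0.5,"x":0,"y":0,"z":0.1,"ax":0,"ay":0,"az":0},{"grip":-0.5,"x":0,"y":0,"z":0.1,"ax":0,"ay":0,"az":0}]' 30
```

```text
time_s: 38.3
eef_pos: [0.4252, -0.3083, 0.051]
tcp_rot: [-2.397, -2.026, 0.003]
wrist_force: [-1.7, 0.8, 2.2]
opening: 0.0687
```

```bash
python3 -m pendant '[{"grip":-0.5,"x":0,"y":0,"z":0.04,"ax":0,"ay":0,"az":0},{"grip":-0.5,"x":0,"y":0,"z":0.04,"ax":0,"ay":0,"az":0}]' 30
python3 - <<'E'
from h import *
togo([.425,-.3083,.051],-9.5)
i=read_camera("wrist");crop(i,170,100,400,280,3.4,"pics/w31c.png");np.save("c31.npy",calibration("wrist")["world_from_camera"])
E
```

```text
time_s: 38.55
eef_pos: [0.4253, -0.3084, 0.051]
tcp_rot: [-2.397, -2.026, 0.003]
wrist_force: [-2.4, 2.2, 5.7]
opening: 0.0691
togo [ 0.007 -0.029 -0.005] ('az', np.float64(-0.0018)) pos [ 0.4253 -0.3084  0.051 ] yaw_y -9.6 tz [-0.0032  0.001  -1.    ] t 38.55 q [-0.84  0.15  1.97 -0.    1.03 -0.67] F [-2.41  2.22  5.69] op 69.1
```

View pics/w31c.png

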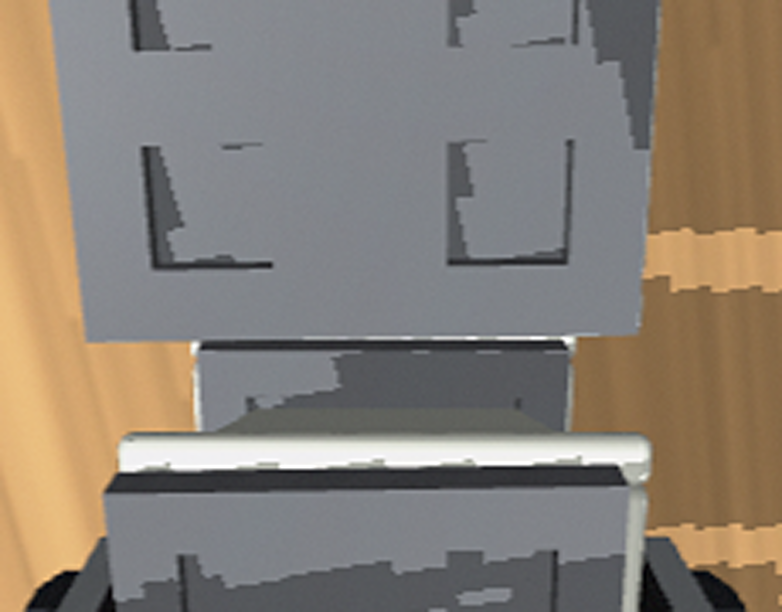

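```bash
python3 -m pendant '[{"grip":-0.58,"x":0,"y":0,"z":-0.08,"ax":0,"ay":0,"az":0},{"grip":-0.64,"x":0,"y":0,"z":-0.08,"ax":0,"ay":0,"az":0},{"grip":-0.75,"x":0,"y":0,"z":-0.08,"ax":0,"ay":0,"az":0},{"grip":-0.9,"x":0,"y":0,"z":-0.08,"ax":0,"ay":0,"az":0},{"grip":-0.9,"x":0,"y":0,"z":-1,"ax":0,"ay":0,"az":0},{"grip":-0.9,"x":0,"y":0,"z":-4,"ax":0,"ay":0,"az":0},{"grip":-0.9,"x":0,"y":0,"z":-9,"ax":0,"ay":0,"az":0},{"grip":-0.9,"x":0,"y":0,"z":-14,"ax":0,"ay":0,"az":0},{"grip":-0.9,"x":-8,"y":0,"z":-16,"ax":0,"ay":0,"az":0},{"grip":-0.9,"x":-9,"y":0,"z":-17,"ax":0,"ay":0,"az":0},{"grip":-0.9,"x":-9,"y":0,"z":-17,"ax":0,"ay":0,"az":0},{"grip":-0.9,"x":-9,"y":0,"z":-17,"ax":0,"ay":0,"az":0}]' 20
python3 - <<'E'
from h import *
togo([.425,-.3083,.051],-9.5)
i=read_camera("wrist");cv2.imwrite("pics/w32.png",i);np.save("c32.npy",calibration("wrist")["world_from_camera"])
i=read_camera("side");cv2.imwrite("pics/s32.png",i);crop(i,260,220,400,330,5.5,"pics/s32c.png")
E
```

```text
time_s: 40.1
eef_pos: [0.4106, -0.3962, 0.2196]
tcp_rot: [-2.396, -2.025, 0.002]
wrist_force: [-0.1, -0.2, -1.5]
opening: 0.0814
togo [ 8.872  0.023 16.881] ('az', np.float64(-0.0018)) pos [ 0.4106 -0.3962  0.2196] yaw_y -9.6 tz [-0.0035  0.0025 -1.    ] t 40.1 q [-0.97  0.05  1.74 -0.    1.36 -0.8 ] F [-0.13 -0.23 -1.54] op 81.4
```

View pics/w32.png

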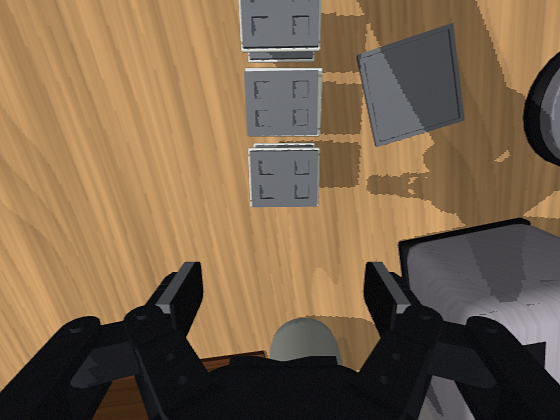

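View pics/s32c.png

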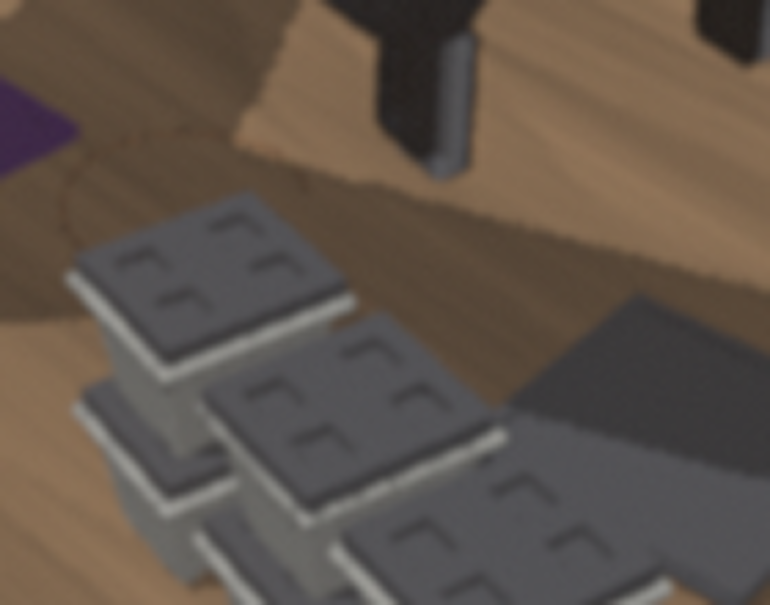

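```bash
python3 - <<'E'
from h import *
i=cv2.imread("pics/w32.png");crop(i,230,50,340,150,7,"pics/w32c.png")
E
```

```text
(no output)
```

View pics/w32c.png

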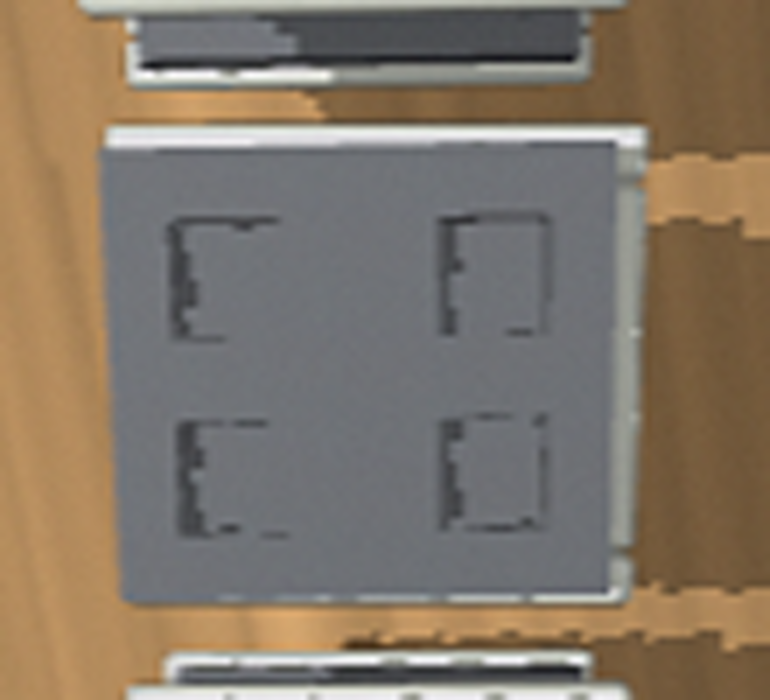

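View pics/s32.png

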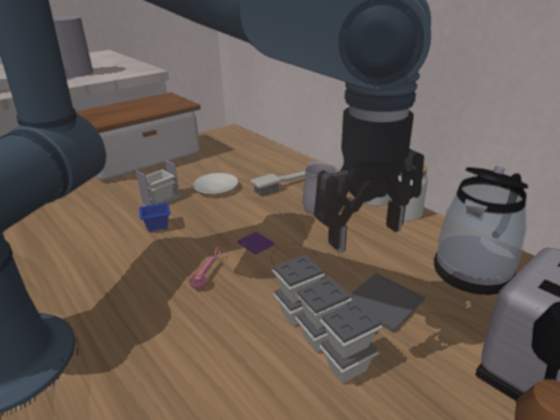

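```bash
python3 - <<'E'
from h import *
a=np.radians(-9.6);y=np.array([np.cos(a),np.sin(a)]);x=np.array([-y[1],y[0]])
r=q([(107,130),(648,128),(630,600),(124,602)],230,50,7,.104,"c32.npy")
l=q([(101,150),(617,143),(608,592),(124,600)],230,50,7,.111,"c32.npy")
st=np.array([.4251,-.3088])
for m in(r,l,l-np.append(r[:2],0)+np.append(st,0)): print(((m[:2]-st)@y*1e3).round(2),((m[:2]-st)@x*1e3).round(2))
E
```

```text
[ 0.4251 -0.3099  0.104 ] sizes 68.7 58.3 angs -9.33 -99.55
[ 0.4231 -0.3105  0.111 ] sizes 64.1 54.3 angs -8.72 -98.67
0.23 -1.06
-1.64 -2.01
-1.87 -0.95
```

```bash
python3 -c "
from bench import *
print(sense()['joint_velocities'].round(4)); print(job_done())"
```

```text
[ 0.0023 -0.0014  0.0011 -0.0007 -0.0009 -0.0009]
the job is handed in; nothing more can be done
None
```

I closed the top tub with the small grey lid and stacked it on the single full tub, then handed the job in at about 40 s. No verdict came back, so whether it passed rests on my own checks below.

**Last checks (wrist and side cameras):**
- **Tub on the full one:** centred to about 1 mm, yaw within about 0.3°. It made contact exactly at the height expected for feet on the recess floors.
- **Lid on the tub:** flat, but about 2 mm off along x, 1 mm along y and under 1° turned, which is within the limits.
- **Everything else:** the two nested tubs are in the rack, the row and the bystanders in the side view look unmoved, and the gripper is open and clear.

**What went wrong or disagreed:**
- **First lift:** the whole pile rose about 1 cm. I set it back down, gripped slightly higher with less force and without pressing down, and the top tub then came free alone.
- **Finger tips:** they sit about 30 mm further back than the TCP data says (36 to 38 mm at grasp width). An empty close and touching the counter both confirmed this, and I corrected for it.
- **Wrong turn:** once I turned the wrist the wrong way, to the last joint's limit. The arm ended up tilted over the jug, but no contact force showed and the jug stayed put, so I backed out.
- **Cameras:** the top and wrist views differed by up to 3 mm, so I did the final alignment by comparing both tubs in the same wrist picture.

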